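# Lock the shear's pivot pin with its snap ring and clear the bench

### The arm

A 7-joint arm with a two-finger parallel gripper is mounted at the origin on the work surface. World frame = base frame: x ahead of the robot, y to its left, z up, the work surface at z = 0. Lengths are in m, angles in rad, forces in N, time in s.
With the tool pointing down it reaches from about 0.425 to 0.875 m from the base axis. Payload 4.7 kg.
Tool frame: the origin (TCP) lies at the very end of the fingers, on their centre line; the grasp point (between the pads) lies 19 mm behind it (grip_point_offset is the distance from the TCP to the grasp point, in m); x points along the fingers, z is the direction in which the jaws open and shut, and the axes are right-handed (so a half turn about x gives the same grasp; the last joint's range is limited). The gripper opens to 87 mm and grips with 3 to 60 N. Pads are 19 mm wide; open, the fingers measure 117 mm over their backs; the gripper's body (75 mm by 190 mm) begins 51 mm behind the grasp point.
Start: joints at [1.157, 0.321, -0.07, 1.45, 0.023, 1.371, -0.057], TCP at [0.27, -0.591, 0.223] pointing down, gripper open.
Joint ranges: [-2.86, 2.86], [-0.3, 2.09], [-1.38, 1.24], [0.06, 2.45], [-1.56, 4.7], [0.09, 2.05], [-2.69, 2.69]. Speed limits (rad/s): [2.57, 2.57, 3.14, 3.14, 3.14, 3.14, 3.14].

### API

Orientations are given as a rotation vector (axis times angle).
In Python, from bench import get_state, get_image, calibration, close_job, grip_point_offset gives the robot as it stands.
- The arm moves only by the tool play_rows, never from a script. Its argument "targets" is a list of rows, each an object with "claw": the closure, from 0 (fully open) to 1 (shut); "linear": the shift along the tool's x, y, z as a fraction of full scale, a list of three; "rotation": the turn, a rotation vector about the tool's x, y, z as a fraction of full scale, a list of three. In form: [{"claw": claw, "linear": [x, y, z], "rotation": [wx, wy, wz]}, ...]. A call has 1 to 10 rows; each row shifts and turns the pose as measured when the row begins, along the tool's axes as they then stand; what a row does not reach is not made up. Full scale, the value 1, is 2.5 cm for a shift and 90 degrees for a turn. A row lasts 1/12 s, in which the tool goes at most 41.7 mm and 7.16 degrees, less where a joint would pass 70% of its speed; a pose out of reach is approached as far as the arm can. A call with a number of a shift or a turn outside -1 to 1 is refused whole. A call with a gripper value outside its range is refused whole. The fingers move at their own pace and stop on an object; "newtons" is the grip in N (left out, the last holds). Time passes only in rows, so rows that do not move let the fingers close. It gives the time, the measured TCP pose, the force and the opening at its end, in the units of the state.
- get_state(): the state, without advancing time (a new reading comes with each control period).
- get_image(name): name is "scene" or "top" or "wrist"; returns the picture (420x560x3 uint8, blue, green, red); there is no depth.
- calibration(name): a dict with "fx", "fy", "cx", "cy" (pixels), "dist_coeffs" ([k1, k2, p1, p2, k3] as OpenCV has them; the pictures are not rectified), "rvec" (rotation vector, rad) and "tvec" (3), from world to camera coordinates, as OpenCV has them; the wrist camera has in their place "hand_eye" (4x4, takes a point from camera to tool coordinates, whose origin is the TCP and whose axes are the tool frame's). Camera axes: x right, y down, z forward; pixel columns grow to the right and rows downward; lengths in m; the calibration is good to about 2 mm. A picture is of the moment at which its call begins: read the wrist's pose just before it. calibration takes no time and is no camera call.
- close_job(): hands the job in, once; it reports no verdict.
The state is a dict: "time": time; "joint_positions": joint angles; "qd": joint speeds; "joint_torque": joint torques, N m; "position": TCP position; "tool_rot": TCP orientation; "ft_force": force on the tool from outside, world axes, zero at the start; "torque": the same for the moment, N m; "grip_width": opening from 0.0 (shut) to 1.0 (fully open).
Only numpy, scipy, OpenCV 4.12 (cv2) and the standard library are available. Lean on these libraries where they do the work, as an engineer would, in place of code of your own. Each camera call takes 0.05 s, during which the arm holds its last target. There are 200 camera calls.

### The job

Fit the big snap ring on the pivot pin of the white shear link: take the snap-ring pliers from the rack, spread the ring with their tips in its eyes, carry it over the pin's end and let it close into the groove so that it lies flat on the brass washer, and stand the pliers back in their pocket of the rack. Put every spare part that is lying about (bearing, bush, fork end, shear blade, as many as there are) into the open drawer, then push the drawer fully shut; leave the tape measure, the spray can and the grinding disc where they are.

Things in the scene. Friction and masses are not known exactly. Their poses are not given: they have to be found in the camera images.
- pliers: External snap-ring pliers, 190 mm, steel, black handles, upright in the rack, tips down. Origin midway between the tip ends; z up to the handles, y the line on which tips and handles move, x across the flat (levers 10 mm, grips 15 mm thick). Squeezing the handles SPREADS the tips. Pivot at z = 80. Grips z = 130 to 190, outer faces 66 mm apart at rest: take them at z = 160, closing along y. 0.26 kg
- pliers_jaw (a joint): pliers angle, rad: 0 at rest, 0.37 at the stop. Tips: pins 4.5 mm square, 7 mm long below 9 x 10 mm shoulders, middles 22 mm apart at rest, 51 at the stop (grips then about 35 apart). Return spring: 25 N on the handles at rest, 33 at the stop, plus 12 from a ring; squeeze with 60 N or more. Fingers set 63 mm apart carry them with the tips all but at rest; going back to 63 lets go of a ring
- ring: Steel snap ring lying flat on the bench, 6 mm thick, 75 g, free bore 56 mm, outside 70 mm. Origin: middle of the free ring, underside; x points to the gap between its two eyes, which lie side by side along y: lugs 16 mm wide with 8 mm through holes, at rest at x = 39.5, y = +11 and -11. Spread to the pliers' stop its bore is a circle of radius about 32 with its middle at x = +4 mm
- ring_left (a joint): opening of the ring's +y arm, rad: 0 free, about 0.02 in the groove, about 0.2 when spread to the pliers' stop, which passes the pin's end, at most 0.30. The arms are sprung (10 to 12 N at the eyes), so the spread ring hangs on the tips when lifted; its pose can still be read then
- ring_right (a joint): the same for the -y arm
- seat (a point): On the white shear link fixed on the bench (230 x 130 mm, round boss): the axis of its upright steel pivot pin, at the top face of the brass washer (diameter 100, 46 mm above the bench) on which the ring must rest. Upwards follow the groove (diameter 56, 8.5 mm high) and the pin's end (diameter 60, 10.5 mm high). A rib 12 mm higher than the washer begins 75 mm off the pin, on +x
- rack_pocket (a point): middle of the floor of the pliers' pocket in the grey plier rack (fixed block 150 x 62 x 64 mm); axes as the pliers' when they stand in it. The pocket is 13 mm (x) by 50 mm (y), 54 mm deep, with a flared mouth on the x sides up to 65 mm above the floor. Other short tools in the rack, 44 mm to either side along x, reach up to 110 mm above this point
- drawer_floor (a point): middle of the drawer's floor in the grey drawer unit, moving with the drawer; x points into the unit, y sideways, z up. Inside: 215 mm (x) by 338 mm (y), floor 22 mm above the bench, walls 56 mm high, front panel 15 mm thick. The unit is fixed: 380 mm wide, 260 deep, 100 high. Drawn out by q, the drawer is open above from x = -107 mm to about x = q - 114 mm
- unit_drawer0 (a joint): how far the drawer is drawn out, m: 0 shut, found open between 0.155 and 0.175; it slides with about 1 N of friction and stays where it is left
- unit_drawer0_handle (a point): middle of the bar handle on the drawer's front, a level round bar 120 mm long standing 35 mm off the front; x points into the unit (the way to push it shut), about 62 mm above the bench
- bearing: spare ball bearing: steel ring 62 mm outside, 25 mm bore, 20 mm high, lying flat. Origin in the middle of its underside. 0.23 kg. May be absent
- bush: spare flanged bronze bush standing on its flange: flange diameter 50 x 8 mm, body diameter 38 above it, 50 mm high in all. Origin in the middle of its underside. 0.25 kg. May be absent
- clevis: spare dark steel fork end, 70 mm long (x) by 30 mm wide (y) by 28 mm high, solid from x = -35 to -5, fork prongs from there to x = 35. Origin in the middle of its underside. 0.22 kg. May be absent
- blade: spare shear blade: flat steel bar 90 mm long (x) by 36 mm wide (y) by 18 mm high. Origin in the middle of its underside. 0.40 kg. May be absent
- spraycan: bystander: spray can, diameter 60, 150 mm high
- tape: bystander: tape measure, 66 x 38 x 62 mm high, near the ring and the spares
- disc: bystander: grinding disc, diameter 115, lying flat
Mind the look-alikes: they are no part of the job. Of the things that look like the bush, the largest one is meant.

How it is judged:
By the outcome, as a careful person would: the job done as asked, in the order asked, and still so for the second after the job is handed in, with the robot touching nothing.
Of bearing, bush, clevis, blade only 3 to 4 are there at a start; the rules pass over those that are not, and their reading is None.
At some moment in a run one of bearing, bush, clevis, blade may be knocked a few centimetres aside while the robot is not near it.
It also fails if it takes over 208 s, if anything falls off the work surface, if the arm or the gripper's body presses on something with over 40 N, if the wrist force passes 120 N, or if a joint passes its speed limit or range.

## Working session

There is one attempt and no reset: what is moved stays moved. The work goes in short steps, Python scripts to look and compute and a tool call to move; the robot and the scene stay as the last step left them, time stands still between calls to the robot, and variables do not carry over. Pictures are saved under pics/ and viewed, about 12 in all and at most 16, crops included, and the job is handed in when it is done.

Besides the shell and the picture viewer there is one more tool, called after "Emit:" by a JSON object that holds its "op" and its "data", one argument or row to a line. play_rows: Moves the arm, as the interface text tells. Shift numbers are shares of 2.5 cm and turn numbers shares of 90 degrees, none past 1 either way. Its arguments: {"type":"object","properties":{"targets":{"type":"array"},"newtons":{"type":"number"}},"required":["targets"]}

```bash
ls; mkdir -p pics
python3 - <<'E'
from bench import *
import cv2
s=get_state()
for k,v in s.items(): print(k,v)
print(grip_point_offset)
for n in ["scene","top","wrist"]:
    print(n,calibration(n)); cv2.imwrite(f"pics/{n}0.png",get_image(n))
E
```

```text
pics
time 0.0
joint_positions [ 1.15711061  0.32182901 -0.07008852  1.45166223  0.02259964  1.37078164
 -0.05692358]
qd [-0.00077664 -0.00106867  0.00105184  0.00051931  0.00089555 -0.0001086
  0.00195764]
joint_torque [-4.98085483e-04 -4.91291392e+01 -4.04096385e-01 -3.12528384e+01
 -6.39036368e-02  4.38928034e-02  1.81639948e-04]
position [ 0.26938875 -0.5909514   0.22146404]
tool_rot [ 0.88956255  1.38341398 -0.88801391]
ft_force [-0.20616534  0.07754655  0.23795938]
torque [-0.0138966  -0.02338329 -0.01501792]
grip_width 1.0010943018530445
0.0187
scene {'fx': 513.8648586727446, 'fy': 513.8648586727446, 'cx': 278.1145734742376, 'cy': 211.9716450074987, 'dist_coeffs': array([-0.03525448,  0.        ,  0.        ,  0.        ,  0.        ]), 'rvec': array([ 1.76529795,  1.49251868, -0.79504213]), 'tvec': array([-0.05069319, -0.2414568 ,  1.91704028])}
top {'fx': 446.4653879811189, 'fy': 446.4653879811189, 'cx': 268.1420761555533, 'cy': 205.6545238881244, 'dist_coeffs': array([0.04950734, 0.        , 0.        , 0.        , 0.        ]), 'rvec': array([ 2.15211401, -2.13719619,  0.12316635]), 'tvec': array([-0.00963853,  0.54155641,  1.05407933])}
wrist {'fx': 356.92058054437604, 'fy': 356.92058054437604, 'cx': 282.1094706215295, 'cy': 210.52734609599383, 'dist_coeffs': array([0.02940646, 0.        , 0.        , 0.        , 0.        ]), 'hand_eye': array([[ 2.59465802e-04, -2.89554530e-01,  9.57161484e-01,
        -1.61638093e-01],
       [-6.61201431e-04, -9.57161357e-01, -2.89554313e-01,
         7.93402005e-02],
       [ 9.99999748e-01, -5.57747101e-04, -4.39804509e-04,
         4.99485351e-04],
       [ 0.00000000e+00,  0.00000000e+00,  0.00000000e+00,
         1.00000000e+00]])}
```

View pics/scene0.png

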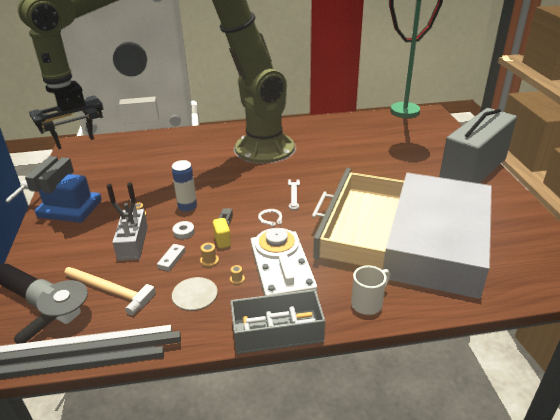

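View pics/top0.png

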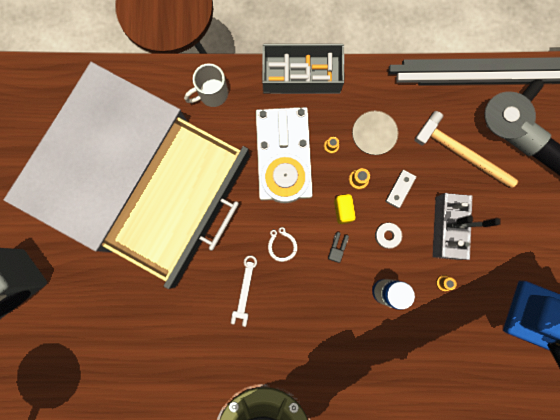

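Top view: rack (455,226), bearing (389,235), blade (402,188), largest bush (361,178), fork end (339,247), ring (283,245) with its eyes pointing up in the image, pin (285,176), open drawer with handle (225,225). All four spares are present.

```bash
cat > h.py <<'E'
import numpy as np, cv2
from bench import *
from scipy.spatial.transform import Rotation as R
def cam(n,s=None):
    c=calibration(n); K=np.array([[c['fx'],0,c['cx']],[0,c['fy'],c['cy']],[0,0,1]]); d=np.array(c['dist_coeffs'])
    if n=='wrist':
        T=np.eye(4); s=s or get_state(); T[:3,:3]=R.from_rotvec(s['tool_rot']).as_matrix(); T[:3,3]=s['position']
        W=T@c['hand_eye']; Rw=W[:3,:3].T; t=-Rw@W[:3,3]
    else: Rw=R.from_rotvec(c['rvec']).as_matrix(); t=c['tvec']
    return K,d,Rw,t
def ray(n,uv,s=None):
    K,d,Rw,t=cam(n,s); p=cv2.undistortPoints(np.array(uv,float).reshape(-1,1,2),K,d).reshape(-1,2)
    D=np.c_[p,np.ones(len(p))]@Rw; return -Rw.T@t, D
def px2w(n,uv,z,s=None):
    o,D=ray(n,uv,s); return o+D*((z-o[2])/D[:,2])[:,None]
def w2px(n,P,s=None):
    K,d,Rw,t=cam(n,s); return cv2.projectPoints(np.array(P,float).reshape(-1,3),cv2.Rodrigues(Rw)[0],t,K,d)[0].reshape(-1,2)
def tri(a,ua,b,ub):
    o1,d1=ray(a,ua);o2,d2=ray(b,ub);d1=d1[0];d2=d2[0]
    k=np.linalg.lstsq(np.c_[d1,-d2],o2-o1,rcond=None)[0];p=o1+k[0]*d1;q=o2+k[1]*d2
    return (p+q)/2,np.linalg.norm(p-q)
def pose():
    s=get_state(); return s,np.array(s['position']),R.from_rotvec(s['tool_rot']).as_matrix()
def go(P,yaw=None):
    """tool-frame shift in mm / 25 units to world P for TCP; angle of jaw axis z in world deg; turn about tool x needed"""
    s,p,M=pose(); print('tool shift (units)',np.round(M.T@(np.array(P)-p)/.025,2),'p',np.round(p,4),'jaw az',round(np.degrees(np.arctan2(M[1,2],M[0,2])),1),'tilt',np.round(M[:,0],3))
def snap(n,name):
    im=get_image(n); cv2.imwrite(f'pics/{name}.png',im); return im
def crop(im,x0,y0,x1,y1,f,name): cv2.imwrite(f'pics/{name}.png',cv2.resize(im[y0:y1,x0:x1],None,fx=f,fy=f,interpolation=cv2.INTER_CUBIC))
E
python3 - <<'E'
from h import *
print(pose()[2].round(3))
for n,uv,z in [('ring',(283,245),.006),('pin',(285,176),.0565),('handle',(225,225),.062),('rack',(455,226),.064),('bearing',(389,235),.02),('blade',(402,188),.018),('bush',(361,178),.05),('clevis',(339,247),.028),('base',(265,410),0),('spray',(400,295),.15),('tape',(345,208),.062)]:
    w=px2w('top',uv,z)[0]; print(n,w.round(3),np.hypot(*w[:2]).round(3))
im=cv2.imread('pics/top0.png'); 
crop(im,300,130,500,280,4,'c1'); crop(im,95,110,305,270,3.8,'c2')
E
```

```text
[[-0.001  0.91   0.415]
 [ 0.001  0.415 -0.91 ]
 [-1.    -0.    -0.002]]
ring [ 0.447 -0.043  0.006] 0.45
pin [ 0.611 -0.046  0.056] 0.613
handle [0.491 0.096 0.062] 0.5
rack [ 0.493 -0.442  0.064] 0.662
bearing [ 0.473 -0.3    0.02 ] 0.561
blade [ 0.59  -0.336  0.018] 0.679
bush [ 0.608 -0.23   0.05 ] 0.65
clevis [ 0.443 -0.178  0.028] 0.477
base [ 0.061 -0.002  0.   ] 0.061
spray [ 0.338 -0.287  0.15 ] 0.444
tape [ 0.534 -0.189  0.062] 0.566
```

View pics/c1.png

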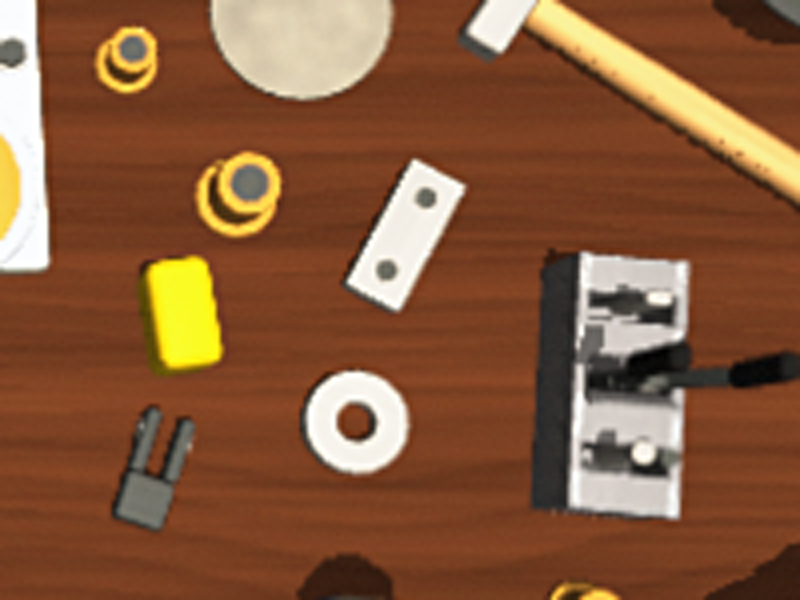

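View pics/c2.png

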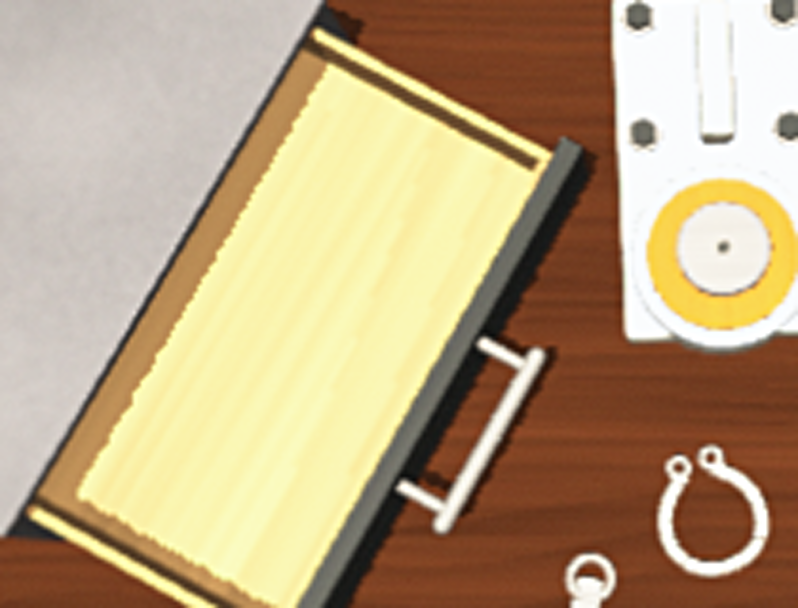

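Crops show pliers' grips end at about (469,219) and (495,221) in top, rack top face corners (445,193),(472,195),(470,259),(443,257); drawer handle ends (236,204),(212,248); ring eyes (273,233),(282,230), wide tool spacing as expected.

Run:
```python
from h import *
g=px2w('top',[(468.7,218.7),(495,221)],.195); print(g.round(4), np.linalg.norm(g[0]-g[1]))
c=px2w('top',[(444.5,193.2),(472.5,195.5),(470,259.5),(442.5,257)],.064); print(c.round(4),c.mean(0).round(4))
e=c[0]-c[3]; f=c[1]-c[2]; print('rack az',np.degrees(np.arctan2(e[1],e[0])),np.degrees(np.arctan2(f[1],f[0])),np.linalg.norm(e),np.linalg.norm(c[0]-c[1]))
h=px2w('top',[(236.3,204),(211.6,248.2)],.062);print('handle',h.round(4),h.mean(0),np.linalg.norm(h[0]-h[1]))
d=h[0]-h[1];print(np.degrees(np.arctan2(d[1],d[0])))
r=px2w('top',[(273.4,232.9),(282.1,230.3)],.006);print('eyes',r.round(4),np.linalg.norm(r[0]-r[1]))
d=r[0]-r[1];print(np.degrees(np.arctan2(d[1],d[0])))
im=cv2.imread('pics/scene0.png'); crop(im,90,170,250,290,5,'c3')
go([.495,-.45,.32])
```

```text
[[ 0.496  -0.4177  0.195 ]
 [ 0.4917 -0.4694  0.195 ]] 0.0518323699002097
[[ 0.5698 -0.421   0.064 ]
 [ 0.5646 -0.4849  0.064 ]
 [ 0.4157 -0.4714  0.064 ]
 [ 0.4207 -0.4098  0.064 ]] [ 0.4927 -0.4468  0.064 ]
rack az -4.300717453154379 -5.1914894695344005 0.14959100733565944 0.0640814117025319
handle [[0.5417 0.0697 0.062 ]
 [0.4363 0.126  0.062 ]] [0.48898525 0.09781436 0.062     ] 0.11947191399609478
-28.12505137148035
eyes [[ 0.4773 -0.019   0.006 ]
 [ 0.4839 -0.0406  0.006 ]] 0.02259799185492474
107.04385128568892
tool shift (units) [-3.93 10.55 -1.4 ] p [ 0.2694 -0.5911  0.2217] jaw az -65.5 tilt [-0.001  0.001 -1.   ]
```

View pics/c3.png

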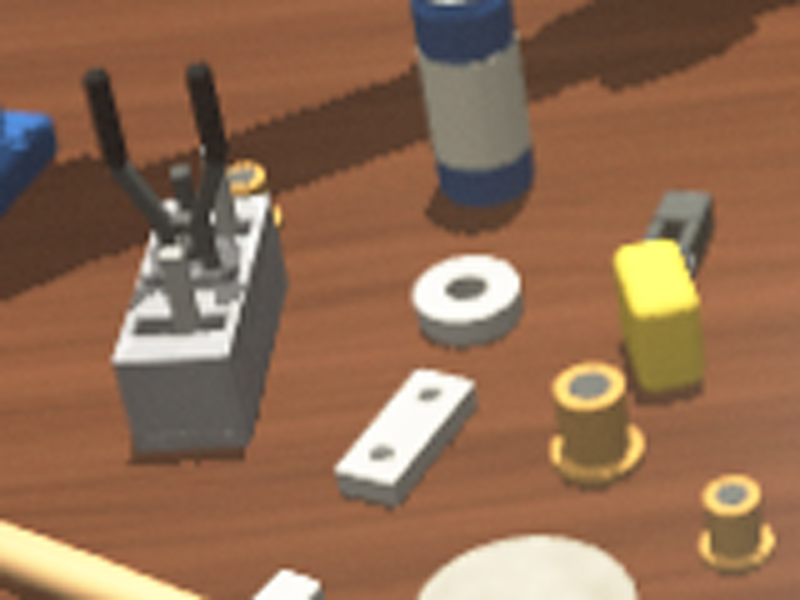

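Emit:
{"op": "play_rows", "data": {
  "targets": [
    {"claw":0,"linear":[-1,0.9,-0.1],"rotation":[0,0,0]},
    {"claw":0,"linear":[-1,1,-0.1],"rotation":[0,0,0]},
    {"claw":0,"linear":[-1,1,-0.1],"rotation":[0,0,0]},
    {"claw":0,"linear":[-1,1,-0.1],"rotation":[0,0,0]},
    {"claw":0,"linear":[0,1,-0.2],"rotation":[0,0,0]},
    {"claw":0,"linear":[0,1,-0.2],"rotation":[0,0,0]},
    {"claw":0,"linear":[0,1,-0.2],"rotation":[0,0,0]},
    {"claw":0,"linear":[0,1,-0.2],"rotation":[0,0,0]},
    {"claw":0,"linear":[0,1,-0.2],"rotation":[0,0,0]},
    {"claw":0,"linear":[0,1,-0.1],"rotation":[0,0,0]}
  ],
  "newtons": 20
}}

```text
time: 0.98
position: [0.4786, -0.455, 0.3209]
tool_rot: [0.904, 1.387, -0.904]
ft_force: [1.0, -0.5, 0.8]
grip_width: 0.999
```

Emit:
{"op": "play_rows", "data": {
  "targets": [
    {"claw":0,"linear":[0,0,0],"rotation":[0.08,0,0]},
    {"claw":0,"linear":[0,0,0],"rotation":[0.08,0,0]},
    {"claw":0,"linear":[0,0,0],"rotation":[0.08,0,0]},
    {"claw":0,"linear":[0,0,0],"rotation":[0.08,0,0]},
    {"claw":0,"linear":[0,0,0],"rotation":[0,0,0]}
  ]
}}

```text
time: 1.4
position: [0.4874, -0.4456, 0.3176]
tool_rot: [1.281, 1.182, -1.276]
ft_force: [-0.6, -0.4, -0.3]
grip_width: 1.002
```

Run:
```python
from h import *
a=tri('scene',(109.4,184.4),'top',(495,221)); b=tri('scene',(130,183.6),'top',(468.7,218.7)); print(a,b)
go([.494,-.446,.3])
snap('wrist','w1')
```

```text
(array([ 0.49131769, -0.47003983,  0.19860901]), np.float64(0.004348653174275916)) (array([ 0.49566186, -0.41744196,  0.19787693]), np.float64(0.0017571978581600056))
tool shift (units) [0.7  0.27 0.  ] p [ 0.4874 -0.4456  0.3176] jaw az -95.2 tilt [-0.008  0.014 -1.   ]
```

View pics/w1.png

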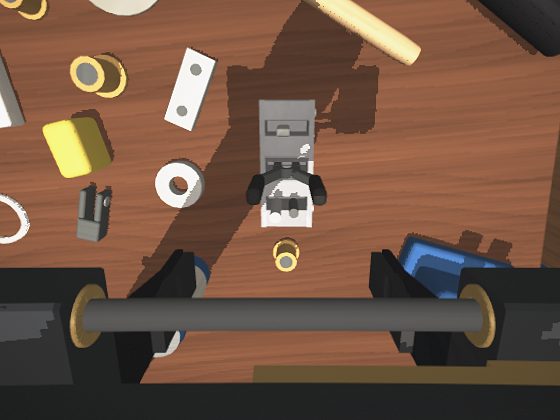

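Wrist view: pliers' grips at (256,190) and (316,190), squared up with the rack (260–315 columns); jaws parallel to their line. A slight tilt needs correcting.

```bash
cat >> h.py <<'E'
def plan(P,az):
    """shift (units) in current tool axes, and turn (units of 90deg) in tool axes to point down with jaw azimuth az"""
    s,p,M=pose(); a=np.radians(az); z=np.array([np.cos(a),np.sin(a),0]); x=np.array([0,0,-1.]); y=np.cross(z,x)
    T=np.c_[x,y,z]; rv=R.from_matrix(M.T@T).as_rotvec()/(np.pi/2)
    print('t %.2f'%s['time'],'p',p.round(4),'jaw',round(np.degrees(np.arctan2(M[1,2],M[0,2])),1),'F',np.round(s['ft_force'],1),'w %.1fmm'%(87*s['grip_width']))
    print(' shift now-axes',np.round(M.T@(np.array(P)-p)/.025,2),'| in final axes',np.round(T.T@(np.array(P)-p)/.025,2),'turn',rv.round(3))
E
python3 - <<'E'
from h import *
s=get_state()
print(px2w('wrist',[(256,192),(316,192)],.195,s).round(4))
c=px2w('wrist',[(259,101),(316,101),(312,226),(261,226)],.064,s); print(c.round(4),c.mean(0))
print(w2px('wrist',[[.495,-.4177,.198],[.491,-.4697,.198]],s))
plan([.4937,-.444,.151],-94.7)
E
```

```text
[[ 0.4975 -0.4239  0.195 ]
 [ 0.4935 -0.4728  0.195 ]]
[[ 0.568  -0.4239  0.064 ]
 [ 0.5626 -0.4868  0.064 ]
 [ 0.4163 -0.4736  0.064 ]
 [ 0.4214 -0.4109  0.064 ]] [ 0.49204297 -0.448789    0.064     ]
[[248.45040112 196.49606739]
 [312.6029354  196.17508858]]
t 1.45 p [ 0.4873 -0.4456  0.3175] jaw -94.9 F [0.6 0.6 0.3] w 86.9mm
 shift now-axes [6.66 0.31 0.  ] | in final axes [ 6.66  0.25 -0.09] turn [-0.002 -0.008  0.006]
```

Emit:
{"op": "play_rows", "data": {
  "targets": [
    {"claw":0,"linear":[0.5,0.2,0],"rotation":[0,-0.008,0.006]},
    {"claw":0,"linear":[1,0,0],"rotation":[0,0,0]},
    {"claw":0,"linear":[1,0,0],"rotation":[0,0,0]},
    {"claw":0,"linear":[1,0,0],"rotation":[0,0,0]},
    {"claw":0,"linear":[0.5,0,0],"rotation":[0,0,0]},
    {"claw":0,"linear":[0,0,0],"rotation":[0,0,0]},
    {"claw":0,"linear":[0,0,0],"rotation":[0,0,0]}
  ]
}}

```text
time: 2.03
position: [0.4917, -0.4471, 0.2142]
tool_rot: [1.253, 1.178, -1.253]
ft_force: [0.2, -1.0, -0.1]
grip_width: 0.998
```

Run:
```python
from h import *
plan([.4935,-.446,.151],-94.7)
```

```text
t 2.03 p [ 0.4917 -0.4471  0.2142] jaw -93.4 F [ 0.2 -1.  -0.1] w 86.8mm
 shift now-axes [ 2.53  0.06 -0.05] | in final axes [ 2.53  0.07 -0.05] turn [ 0.014  0.001 -0.001]
```

Emit:
{"op": "play_rows", "data": {
  "targets": [
    {"claw":0,"linear":[0.8,0.06,-0.05],"rotation":[0.014,0,0]},
    {"claw":0,"linear":[0.9,0,0],"rotation":[0,0,0]},
    {"claw":0,"linear":[0.8,0,0],"rotation":[0,0,0]},
    {"claw":0,"linear":[0,0,0],"rotation":[0,0,0]},
    {"claw":0,"linear":[0,0,0],"rotation":[0,0,0]}
  ]
}}

```text
time: 2.45
position: [0.4961, -0.4495, 0.1575]
tool_rot: [1.263, 1.159, -1.261]
ft_force: [-0.4, -0.3, 0.5]
grip_width: 1.001
```

Run:
```python
from h import *
plan([.4935,-.446,.151],-94.7)
snap('wrist','w2')
```

```text
t 2.45 p [ 0.4961 -0.4495  0.1575] jaw -94.3 F [-0.4 -0.3  0.5] w 87.1mm
 shift now-axes [ 0.26 -0.12 -0.13] | in final axes [ 0.26 -0.11 -0.13] turn [ 0.004  0.005 -0.006]
```

View pics/w2.png

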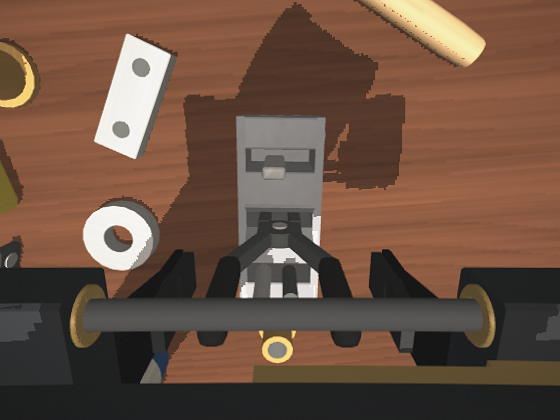

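Grips lie between the fingers, midline about col 278, ends at (212,337),(347,337). I'll check against projected grasp points.

Run:
```python
from h import *
s,p,M=pose()
print(p)
for q in [(-.019,0,.03),(-.019,0,-.03),(-.049,0,.03),(-.049,0,-.03),(.041-.03,0,.03),(.011,0,-.03)]:
    print(q,w2px('wrist',p+M@np.array(q),s).round(0))
for i in range(3): print(get_state()['position'])
```

```text
[ 0.49598811 -0.44939203  0.15746863]
(-0.019, 0, 0.03) [[348. 289.]]
(-0.019, 0, -0.03) [[214. 289.]]
(-0.049, 0, 0.03) [[363. 330.]]
(-0.049, 0, -0.03) [[198. 330.]]
(0.011000000000000003, 0, 0.03) [[338. 260.]]
(0.011, 0, -0.03) [[224. 260.]]
[ 0.49598811 -0.44939203  0.15746863]
[ 0.49598811 -0.44939203  0.15746863]
[ 0.49598811 -0.44939203  0.15746863]
```

Emit:
{"op": "play_rows", "data": {
  "targets": [
    {"claw":0,"linear":[0.15,-0.13,-0.1],"rotation":[0,0.005,-0.005]},
    {"claw":0,"linear":[0,0,0],"rotation":[0,0,0]},
    {"claw":0.27,"linear":[0,0,0],"rotation":[0,0,0]},
    {"claw":0.27,"linear":[0,0,0],"rotation":[0,0,0]},
    {"claw":0.27,"linear":[0,0,0],"rotation":[0,0,0]},
    {"claw":0.27,"linear":[0,0,0],"rotation":[0,0,0]},
    {"claw":0.27,"linear":[0,0,0],"rotation":[0,0,0]},
    {"claw":0.27,"linear":[0,0,0],"rotation":[0,0,0]}
  ],
  "newtons": 20
}}

```text
time: 3.17
position: [0.4954, -0.4489, 0.1611]
tool_rot: [1.264, 1.162, -1.26]
ft_force: [-0.9, -0.0, -0.6]
grip_width: 0.755
```

Run:
```python
from h import *
plan([.4935,-.446,.151],-94.7)
snap('wrist','w3')
```

```text
t 3.17 p [ 0.4954 -0.4489  0.1611] jaw -94.3 F [-0.9 -0.  -0.6] w 65.7mm
 shift now-axes [ 0.4  -0.09 -0.11] | in final axes [ 0.4  -0.09 -0.11] turn [ 0.005  0.003 -0.006]
```

View pics/w3.png

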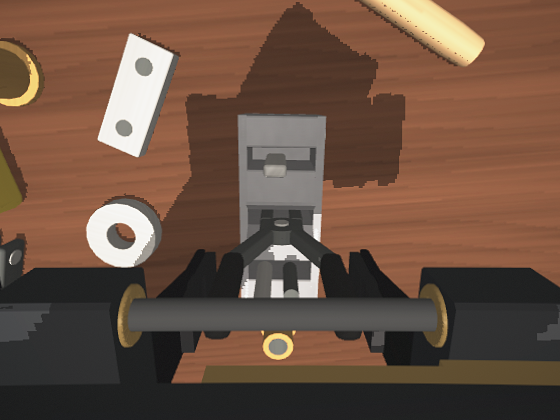

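Run:
```python
from h import *
for i in range(4):
    s=get_state(); print(s['time'],np.round(s['position'],4),np.round(s['tool_rot'],3),round(s['grip_width']*87,1)); get_image('wrist')
```

```text
3.2167 [ 0.4954 -0.4489  0.1611] [ 1.264  1.162 -1.26 ] 66.1
3.2667 [ 0.4954 -0.4489  0.1611] [ 1.264  1.162 -1.26 ] 65.7
3.3167 [ 0.4954 -0.4489  0.1611] [ 1.264  1.162 -1.26 ] 66.3
3.3667 [ 0.4954 -0.4489  0.1611] [ 1.264  1.162 -1.26 ] 65.9
```

Emit:
{"op": "play_rows", "data": {
  "targets": [
    {"claw":0.27,"linear":[0.4,-0.1,0],"rotation":[0,0,0]}
  ]
}}

```text
time: 3.5
position: [0.4968, -0.4496, 0.1571]
tool_rot: [1.265, 1.153, -1.255]
ft_force: [0.5, 4.5, 29.6]
grip_width: 0.763
```

Run:
```python
from h import *
for i in range(4):
    s=get_state(); print(s['time'],np.round(s['position'],4),np.round(s['tool_rot'],3),round(s['grip_width']*87,1),np.round(s['ft_force'],1)); get_image('wrist')
```

```text
3.5 [ 0.4968 -0.4496  0.1571] [ 1.265  1.153 -1.255] 66.3 [ 0.5  4.5 29.6]
3.55 [ 0.4965 -0.4489  0.1561] [ 1.266  1.154 -1.254] 66.2 [-1.1  2.9 16.9]
3.6 [ 0.4964 -0.449   0.1562] [ 1.265  1.154 -1.255] 65.9 [ 0.4  2.2 15.2]
3.65 [ 0.4964 -0.449   0.1562] [ 1.265  1.154 -1.255] 66.0 [ 0.6  3.1 15.3]
```

Emit:
{"op": "play_rows", "data": {
  "targets": [
    {"claw":0.27,"linear":[-0.4,0,0],"rotation":[0,0,0]},
    {"claw":0.27,"linear":[-0.8,0,0],"rotation":[0,0,0]},
    {"claw":0.27,"linear":[-0.8,0,0],"rotation":[0,0,0]},
    {"claw":0.27,"linear":[-0.8,0,0],"rotation":[0,0,0]},
    {"claw":0.27,"linear":[-0.8,0,0],"rotation":[0,0,0]},
    {"claw":0.27,"linear":[-0.8,0,0],"rotation":[0,0,0]},
    {"claw":0.27,"linear":[-0.8,0,0],"rotation":[0,0,0]},
    {"claw":0.27,"linear":[-0.6,0,0],"rotation":[0,0,0]},
    {"claw":0.27,"linear":[0,0,0],"rotation":[0,0,0]},
    {"claw":0.27,"linear":[0,0,0],"rotation":[0,0,0]}
  ]
}}

```text
time: 4.53
position: [0.492, -0.4451, 0.3036]
tool_rot: [1.266, 1.165, -1.256]
ft_force: [0.4, 0.6, -3.3]
grip_width: 0.757
```

Run:
```python
from h import *
# ring eyes mid & direction from top
e=px2w('top',[(273.4,232.9),(282.1,230.3)],.006).mean(0); print(e)
plan([e[0],e[1],.24],-73)
```

```text
[ 0.48060142 -0.02976343  0.006     ]
t 4.53 p [ 0.492  -0.4451  0.3036] jaw -94.2 F [ 0.4  0.6 -3.3] w 65.9mm
 shift now-axes [  2.5   -1.69 -16.54] | in final axes [  2.54   4.42 -16.02] turn [-0.235  0.002 -0.006]
```

Emit:
{"op": "play_rows", "data": {
  "targets": [
    {"claw":0.27,"linear":[0,0,-0.5],"rotation":[0,0,0]},
    {"claw":0.27,"linear":[0,0,-0.9],"rotation":[0,0,0]},
    {"claw":0.27,"linear":[0,-0.1,-1],"rotation":[0,0,0]},
    {"claw":0.27,"linear":[0,-0.1,-1],"rotation":[0,0,0]},
    {"claw":0.27,"linear":[0,-0.1,-1],"rotation":[0,0,0]},
    {"claw":0.27,"linear":[0,-0.1,-1],"rotation":[0,0,0]},
    {"claw":0.27,"linear":[0,-0.1,-1],"rotation":[0,0,0]},
    {"claw":0.27,"linear":[0,-0.1,-1],"rotation":[0,0,0]},
    {"claw":0.27,"linear":[0,-0.1,-1],"rotation":[0,0,0]},
    {"claw":0.27,"linear":[0,-0.1,-1],"rotation":[0,0,0]}
  ]
}}

```text
time: 5.37
position: [0.4796, -0.1944, 0.2839]
tool_rot: [1.268, 1.191, -1.277]
ft_force: [0.2, 0.1, -1.8]
grip_width: 0.757
```

Emit:
{"op": "play_rows", "data": {
  "targets": [
    {"claw":0.27,"linear":[0.2,-0.1,-1],"rotation":[0,0,0]},
    {"claw":0.27,"linear":[0.2,-0.1,-1],"rotation":[0,0,0]},
    {"claw":0.27,"linear":[0.2,-0.1,-1],"rotation":[0,0,0]},
    {"claw":0.27,"linear":[0.2,-0.1,-1],"rotation":[0,0,0]},
    {"claw":0.27,"linear":[0,0,0],"rotation":[-0.07,0,0]},
    {"claw":0.27,"linear":[0,0,0],"rotation":[-0.07,0,0]},
    {"claw":0.27,"linear":[0,0,0],"rotation":[-0.07,0,0]},
    {"claw":0.27,"linear":[0,0,0],"rotation":[0,0,0]},
    {"claw":0.27,"linear":[0,0,0],"rotation":[0,0,0]}
  ]
}}

```text
time: 6.12
position: [0.4644, -0.0687, 0.2497]
tool_rot: [0.997, 1.373, -1.015]
ft_force: [0.2, 0.3, -2.5]
grip_width: 0.752
```

Run:
```python
from h import *
plan([.4806,-.0298,.24],-73)
```

```text
t 6.12 p [ 0.4644 -0.0687  0.2497] jaw -73.9 F [ 0.2  0.3 -2.5] w 65.4mm
 shift now-axes [ 0.39  1.07 -1.31] | in final axes [ 0.39  1.07 -1.3 ] turn [-0.01  -0.018  0.022]
```

Emit:
{"op": "play_rows", "data": {
  "targets": [
    {"claw":0.27,"linear":[0.1,0.5,-0.6],"rotation":[-0.01,-0.018,0.022]},
    {"claw":0.27,"linear":[0,0.5,-0.6],"rotation":[0,0,0]},
    {"claw":0.27,"linear":[0,0,0],"rotation":[0,0,0]},
    {"claw":0.27,"linear":[0,0,0],"rotation":[0,0,0]},
    {"claw":0.27,"linear":[0,0,0],"rotation":[0,0,0]}
  ]
}}

```text
time: 6.53
position: [0.4769, -0.0321, 0.2432]
tool_rot: [0.997, 1.333, -1.003]
ft_force: [0.4, -0.1, -2.4]
grip_width: 0.759
```

Run:
```python
from h import *
plan([.4806,-.0298,.24],-73)
s=get_state(); im=snap('wrist','w4')
_,p,M=pose()
for q in [(.141,0,.011),(.141,0,-.011)]: print(w2px('wrist',p+M@np.array(q),s))
crop(im,200,60,400,260,3,'w4c')
```

```text
t 6.53 p [ 0.4769 -0.0321  0.2432] jaw -73.9 F [ 0.4 -0.1 -2.4] w 66.1mm
 shift now-axes [ 0.13  0.17 -0.05] | in final axes [ 0.13  0.17 -0.04] turn [-0.01  -0.     0.003]
[[294.67345171 197.54859106]]
[[269.56783398 197.55212504]]
```

View pics/w4c.png

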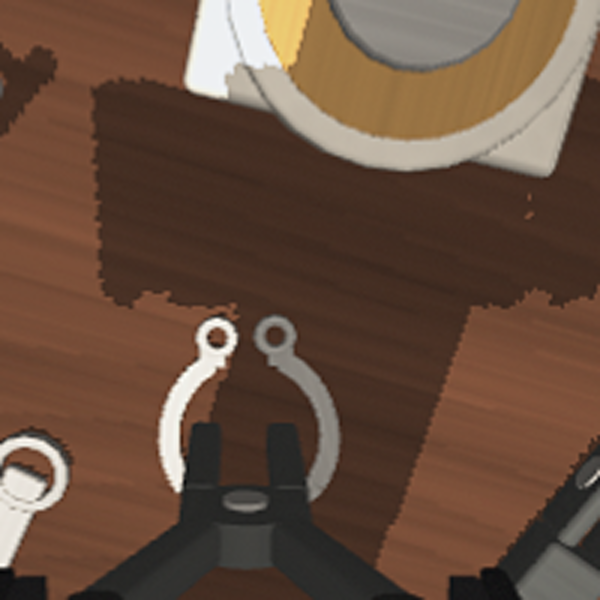

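Crop shows ring eyes at full-image (272.3,172.3),(292.0,171.3) and plier tips ending near (268.5,202),(294.5,202); the pin is ahead at top.

Run:
```python
from h import *
s,p,M=pose()
e=px2w('wrist',[(272.3,172.3),(292.0,171.3)],.006,s); print(e.round(4),np.linalg.norm(e[0]-e[1]))
d=e[1]-e[0]; print('az',np.degrees(np.arctan2(d[1],d[0])))
m=e.mean(0); print(m); plan([m[0],m[1],.19],np.degrees(np.arctan2(d[1],d[0])))
```

```text
[[ 0.4764 -0.0213  0.006 ]
 [ 0.4837 -0.0424  0.006 ]] 0.022284054495761416
az -71.0018511696105
[ 0.4800469  -0.03187927  0.006     ]
t 6.58 p [ 0.4768 -0.0325  0.2431] jaw -73.9 F [-0.8  0.5 -3.3] w 66.0mm
 shift now-axes [2.12 0.14 0.01] | in final axes [2.12 0.13 0.02] turn [-0.032 -0.     0.003]
```

Emit:
{"op": "play_rows", "data": {
  "targets": [
    {"claw":0.27,"linear":[0.7,0.2,0],"rotation":[-0.032,0,0.003]},
    {"claw":0.27,"linear":[0.7,0,0],"rotation":[0,0,0]},
    {"claw":0.27,"linear":[0.7,0,0],"rotation":[0,0,0]},
    {"claw":0.27,"linear":[0.4,0,0],"rotation":[0,0,0]},
    {"claw":0.27,"linear":[0,0,0],"rotation":[0,0,0]},
    {"claw":0.27,"linear":[0,0,0],"rotation":[0,0,0]}
  ]
}}

```text
time: 7.08
position: [0.4816, -0.0368, 0.1789]
tool_rot: [0.969, 1.343, -0.97]
ft_force: [-0.6, 0.2, -2.4]
grip_width: 0.756
```

Run:
```python
from h import *
plan([.480,-.0319,.16],-71)
s=get_state(); im=snap('wrist','w5')
crop(im,220,110,345,260,5,'w5c')
```

```text
t 7.08 p [ 0.4816 -0.0368  0.1789] jaw -71.7 F [-0.6  0.2 -2.4] w 65.8mm
 shift now-axes [ 0.76  0.   -0.2 ] | in final axes [ 0.76  0.   -0.2 ] turn [-0.007  0.001 -0.   ]
```

View pics/w5c.png

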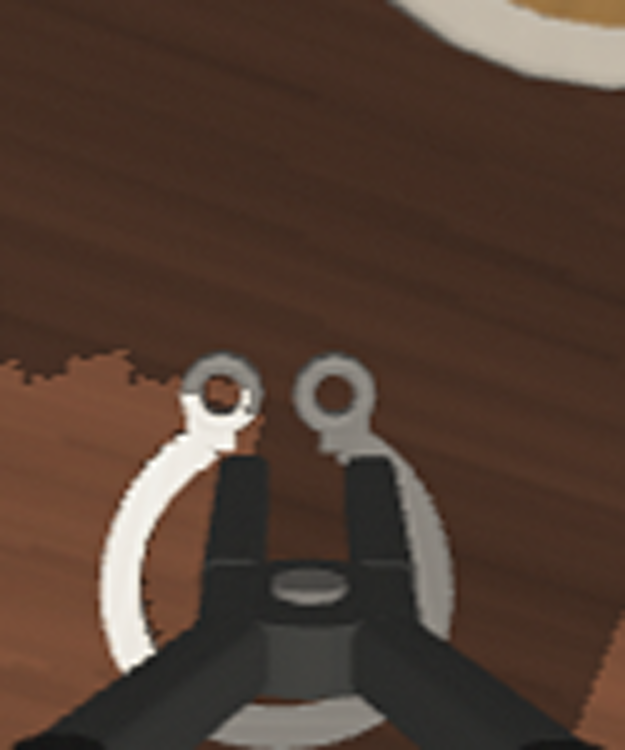

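Run:
```python
from h import *
s,p,M=pose()
for L in (.140,.146,.152):
  for y0 in (-.004,0,):
    print(L,y0,w2px('wrist',[p+M@np.array([L-.007,y0+.005,v]) for v in (-.011,.011)],s).round(1).tolist())
e=px2w('wrist',[(263.8,188.8),(287.0,188.6)],.006,s); print('eyes tool',((e-p)@M).round(4)); d=e[1]-e[0]
print(e.mean(0),np.degrees(np.arctan2(d[1],d[0])))
```

```text
0.14 -0.004 [[268.7, 198.5], [294.5, 198.5]]
0.14 0 [[268.7, 193.9], [294.6, 193.9]]
0.146 -0.004 [[269.0, 196.7], [294.3, 196.7]]
0.146 0 [[268.9, 192.2], [294.3, 192.2]]
0.152 -0.004 [[269.2, 195.0], [294.1, 195.0]]
0.152 0 [[269.2, 190.6], [294.1, 190.6]]
eyes tool [[ 0.173  -0.     -0.0172]
 [ 0.173   0.0002  0.0051]]
[ 0.47982631 -0.03128359  0.006     ] -71.19456593937788
```

Emit:
{"op": "play_rows", "data": {
  "targets": [
    {"claw":0.27,"linear":[0,0.3,-0.24],"rotation":[-0.005,0,0]},
    {"claw":0.27,"linear":[0.3,0,0],"rotation":[0,0,0]},
    {"claw":0.27,"linear":[0.3,0,0],"rotation":[0,0,0]},
    {"claw":0.27,"linear":[0,0,0],"rotation":[0,0,0]},
    {"claw":0.27,"linear":[0,0,0],"rotation":[0,0,0]}
  ]
}}

```text
time: 7.55
position: [0.4898, -0.028, 0.1659]
tool_rot: [0.965, 1.34, -0.961]
ft_force: [0.8, -0.5, -2.1]
grip_width: 0.76
```

Run:
```python
from h import *
plan([.4871,-.0313,.16],-71.2)
s=get_state(); im=snap('wrist','w6')
a=im[150:230,235:335]; b=cv2.imread('pics/w5.png')[150:230,235:335]
cv2.imwrite('pics/w6c.png',np.vstack([cv2.resize(a,None,fx=6,fy=6,interpolation=cv2.INTER_CUBIC)]))
```

```text
t 7.55 p [ 0.4898 -0.028   0.1659] jaw -71.2 F [ 0.8 -0.5 -2.1] w 66.1mm
 shift now-axes [ 0.24 -0.15  0.09] | in final axes [ 0.24 -0.15  0.09] turn [ 0.     0.003 -0.004]
```

View pics/w6c.png

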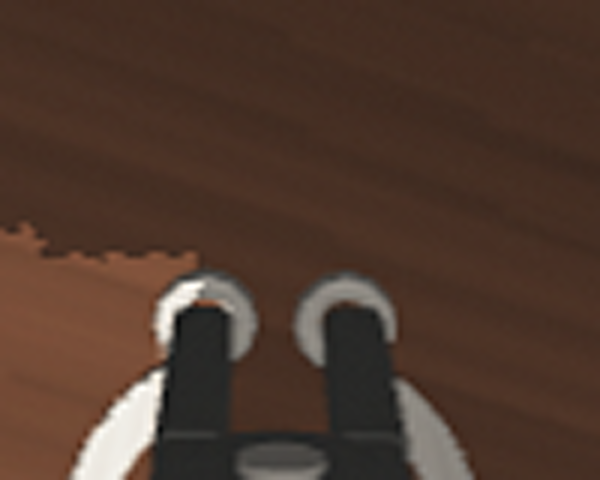

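Crop: lugs centred (269.2,203.8),(292.7,203.8); tip ends at (268.8,201),(293.9,201) — laterally aligned, slightly too far forward once parallax is taken out.

Run:
```python
from h import *
from scipy.optimize import brentq
s,p,M=pose()
e=px2w('wrist',[(269.2,203.8),(292.7,203.8)],.006,s); print('eyes tool',((e-p)@M).round(4))
for L in (.143,.147,.151):
    y0=brentq(lambda y:w2px('wrist',p+M@np.array([L-.007,y+.005,0]),s)[0,1]-201.0,-.03,.03)
    z0=[brentq(lambda z:w2px('wrist',p+M@np.array([L-.007,y0+.005,z]),s)[0,0]-c,-.05,.05) for c in (268.8,293.9)]
    print(L,'tip y0',y0,'z',z0)
```

```text
eyes tool [[ 0.1597 -0.0113 -0.0117]
 [ 0.1598 -0.0113  0.0103]]
0.143 tip y0 -0.007058323566231243 z [-0.01110216443347755, 0.010589452063255341]
0.147 tip y0 -0.008152908335484264 z [-0.011258698442714918, 0.010724435071094203]
0.151 tip y0 -0.009247493105009559 z [-0.01141523245195544, 0.010859418078935567]
```

Emit:
{"op": "play_rows", "data": {
  "targets": [
    {"claw":0.27,"linear":[0,-0.12,-0.02],"rotation":[0,0.003,-0.004]},
    {"claw":0.27,"linear":[0.35,0,0],"rotation":[0,0,0]},
    {"claw":0.27,"linear":[0,0,0],"rotation":[0,0,0]},
    {"claw":0.27,"linear":[0,0,0],"rotation":[0,0,0]}
  ]
}}

```text
time: 7.93
position: [0.4866, -0.0288, 0.1566]
tool_rot: [0.964, 1.348, -0.965]
ft_force: [0.6, -0.0, -1.8]
grip_width: 0.754
```

Run:
```python
from h import *
plan([.4871,-.0293,.16],-71.2)
s=get_state(); im=snap('wrist','w7')
a=im[150:230,235:335]
cv2.imwrite('pics/w7c.png',cv2.resize(a,None,fx=6,fy=6,interpolation=cv2.INTER_CUBIC))
```

```text
t 7.93 p [ 0.4866 -0.0288  0.1566] jaw -71.2 F [ 0.6 -0.  -1.8] w 65.6mm
 shift now-axes [-0.13  0.01  0.03] | in final axes [-0.13  0.01  0.03] turn [-0.    -0.001  0.001]
```

View pics/w7c.png

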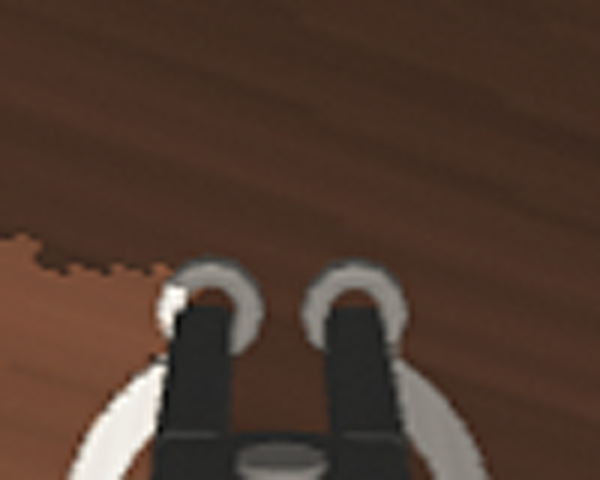

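Lugs now at (269.8,202.0),(294.2,202.0); tips unchanged at (268.9,201),(293.9,201): about 0.5 mm to go sideways.

Run:
```python
from h import *
s,p,M=pose()
e=px2w('wrist',[(269.8,202.0),(294.2,202.0)],.006,s); print('eyes tool',((e-p)@M).round(4))
```

```text
eyes tool [[ 0.1504 -0.0069 -0.0108]
 [ 0.1504 -0.0069  0.0114]]
```

Emit:
{"op": "play_rows", "data": {
  "targets": [
    {"claw":0.27,"linear":[0,0.05,0.025],"rotation":[0,0,0]},
    {"claw":0.27,"linear":[0.1,0,0],"rotation":[0,0,0]},
    {"claw":0.27,"linear":[0.15,0,0],"rotation":[0,0,0]},
    {"claw":0.27,"linear":[0,0,0],"rotation":[0,0,0]}
  ]
}}

```text
time: 8.32
position: [0.488, -0.0291, 0.1499]
tool_rot: [0.964, 1.348, -0.965]
ft_force: [0.5, -0.6, -3.1]
grip_width: 0.758
```

Run:
```python
from h import *
plan([.4878,-.029,.15],-71.2)
s,p,M=pose();snap('wrist','w8'); print((M.T@(np.array([.4866,-.0288,.1566])-p)*1000).round(1)); plan([.4878,-.029,.15],-71.2)
```

```text
t 8.32 p [ 0.488  -0.0291  0.1499] jaw -71.2 F [ 0.5 -0.6 -3.1] w 65.9mm
 shift now-axes [-0.01 -0.01 -0.01] | in final axes [-0.01 -0.01 -0.01] turn [-0.    -0.     0.001]
[-6.7 -1.2 -0.8]
t 8.37 p [ 0.4881 -0.0292  0.1502] jaw -71.2 F [-0.4 -0.6 -2.9] w 65.6mm
 shift now-axes [ 0.01 -0.01 -0.01] | in final axes [ 0.01 -0.01 -0.01] turn [-0. -0.  0.]
```

Emit:
{"op": "play_rows", "data": {
  "targets": [
    {"claw":0.27,"linear":[0.1,0,0],"rotation":[0,0,0]}
  ]
}}

```text
time: 8.45
position: [0.4885, -0.0291, 0.148]
tool_rot: [0.965, 1.347, -0.964]
ft_force: [0.5, 0.4, -2.4]
grip_width: 0.754
```

Emit:
{"op": "play_rows", "data": {
  "targets": [
    {"claw":0.27,"linear":[0.1,0,0],"rotation":[0,0,0]}
  ]
}}

```text
time: 8.53
position: [0.4891, -0.029, 0.146]
tool_rot: [0.965, 1.346, -0.964]
ft_force: [-2.5, 1.1, 11.8]
grip_width: 0.754
```

Emit:
{"op": "play_rows", "data": {
  "targets": [
    {"claw":0.27,"linear":[0.08,0,0],"rotation":[0,0,0]}
  ]
}}

```text
time: 8.62
position: [0.4904, -0.0283, 0.1459]
tool_rot: [0.967, 1.344, -0.962]
ft_force: [-2.1, 3.1, 13.4]
grip_width: 0.756
```

Run:
```python
from h import *
plan([.4878,-.029,.144],-71.2)
im=snap('wrist','w9'); plan([.4878,-.029,.144],-71.2)
cv2.imwrite('pics/w9c.png',cv2.resize(im[150:230,235:335],None,fx=6,fy=6,interpolation=cv2.INTER_CUBIC))
```

```text
t 8.62 p [ 0.4904 -0.0283  0.1459] jaw -71.2 F [-2.1  3.1 13.4] w 65.8mm
 shift now-axes [ 0.08 -0.11 -0.01] | in final axes [ 0.08 -0.11 -0.01] turn [-0.     0.    -0.003]
t 8.67 p [ 0.4904 -0.0281  0.146 ] jaw -71.2 F [-1.7  1.6  8.4] w 65.8mm
 shift now-axes [ 0.08 -0.11 -0.  ] | in final axes [ 0.08 -0.11 -0.  ] turn [-0.     0.    -0.003]
```

View pics/w9c.png

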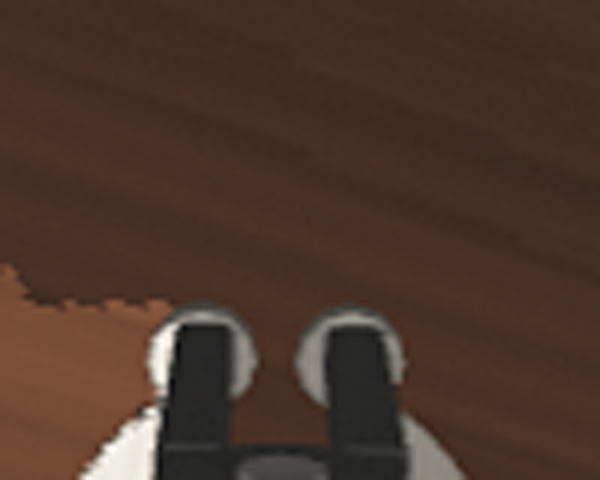

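Tips sit over both eyes: shoulder edges 3 mm behind the lug fronts, as they should be when inserted. I undo the small forward drift and squeeze.

Emit:
{"op": "play_rows", "data": {
  "targets": [
    {"claw":0.27,"linear":[0,-0.1,0],"rotation":[0,0,0]},
    {"claw":0.4,"linear":[0,0,0],"rotation":[0,0,0]},
    {"claw":0.65,"linear":[0,0,0],"rotation":[0,0,0]},
    {"claw":0.65,"linear":[0,0,0],"rotation":[0,0,0]},
    {"claw":0.65,"linear":[0,0,0],"rotation":[0,0,0]},
    {"claw":0.65,"linear":[0,0,0],"rotation":[0,0,0]},
    {"claw":0.65,"linear":[0,0,0],"rotation":[0,0,0]},
    {"claw":0.65,"linear":[0,0,0],"rotation":[0,0,0]}
  ],
  "newtons": 60
}}

```text
time: 9.33
position: [0.4894, -0.0253, 0.1481]
tool_rot: [0.97, 1.344, -0.956]
ft_force: [0.8, 1.9, 1.0]
grip_width: 0.431
```

Run:
```python
from h import *
plan([.4878,-.029,.2],-71.2)
im=snap('wrist','w10')
```

```text
t 9.33 p [ 0.4894 -0.0253  0.1481] jaw -71.1 F [0.8 1.9 1. ] w 37.5mm
 shift now-axes [-2.08 -0.09  0.11] | in final axes [-2.08 -0.11  0.12] turn [ 0.001 -0.002 -0.005]
```

Emit:
{"op": "play_rows", "data": {
  "targets": [
    {"claw":0.65,"linear":[-0.2,0,0],"rotation":[0,0,0]},
    {"claw":0.65,"linear":[-0.4,0,0],"rotation":[0,0,0]},
    {"claw":0.65,"linear":[-0.7,0,0],"rotation":[0,0,0]},
    {"claw":0.65,"linear":[-0.7,0,0],"rotation":[0,0,0]},
    {"claw":0.65,"linear":[-0.7,0,0],"rotation":[0,0,0]},
    {"claw":0.65,"linear":[-0.7,0,0],"rotation":[0,0,0]},
    {"claw":0.65,"linear":[-0.4,0,0],"rotation":[0,0,0]},
    {"claw":0.65,"linear":[0,0,0],"rotation":[0,0,0]},
    {"claw":0.65,"linear":[0,0,0],"rotation":[0,0,0]}
  ]
}}

```text
time: 10.13
position: [0.4856, -0.032, 0.2455]
tool_rot: [0.965, 1.345, -0.967]
ft_force: [-1.1, 0.0, -3.8]
grip_width: 0.425
```

Run:
```python
from h import *
plan([.611,-.046,.25],-71.2)
im=snap('wrist','w11')
cv2.imwrite('pics/w11c.png',cv2.resize(im[50:300,170:400],None,fx=2.4,fy=2.4,interpolation=cv2.INTER_CUBIC))
```

```text
t 10.13 p [ 0.4856 -0.032   0.2455] jaw -71.3 F [-1.1  0.  -3.8] w 36.9mm
 shift now-axes [-0.18  4.58  2.13] | in final axes [-0.18  4.57  2.15] turn [-0.002  0.001  0.   ]
```

View pics/w11c.png

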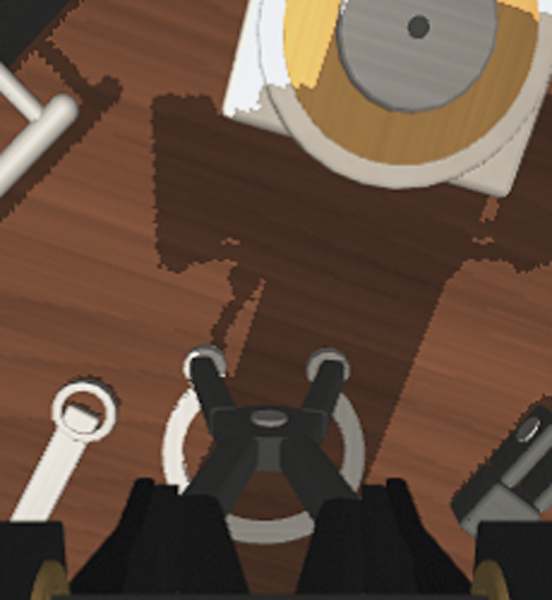

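Ring hangs spread on the tips: lugs at (255,202),(306.7,202), back outer edge at row 276, pin end's top centre at about (344,61).

Run:
```python
from h import *
s,p,M=pose()
for zt in (.10,.105):
    e=px2w('wrist',[(255,202.1),(306.7,202.1),(170+266/2.4,276.3),(170+161/2.4,50+450/2.4),(170+365/2.4,50+450/2.4)],zt,s); print(zt,((e-p)@M*1000).round(1).tolist())
# pin: triangulate/plane at 0.0565
q=px2w('wrist',[(170+418/2.4,50+27/2.4)],.0565,s); print('pin wrist',q)
# top camera pin end by grey-white mask
im=cv2.imread('pics/top0.png')
hsv=cv2.cvtColor(im,cv2.COLOR_BGR2HSV)
m=((hsv[...,0]>10)&(hsv[...,0]<30)&(hsv[...,1]>120)&(hsv[...,2]>180)).astype(np.uint8); m[:, :255]=0;m[:,315:]=0;m[:150]=0;m[205:]=0
cs,h=cv2.findContours(m,cv2.RETR_CCOMP,cv2.CHAIN_APPROX_NONE)
for c,hh in zip(cs,h[0]):
    if len(c)>25:
        el=cv2.fitEllipse(c); print(el, 'hole' if hh[3]>=0 else 'outer', px2w('top',[el[0]],.046 if hh[3]<0 else .0565).round(4))
```

```text
0.1 [[145.3, -5.6, -23.8], [145.4, -5.7, 22.3], [145.4, -78.9, -0.9], [145.3, -39.4, -41.0], [145.5, -39.4, 37.1]]
0.105 [[140.3, -4.2, -23.4], [140.4, -4.3, 22.0], [140.4, -76.3, -0.8], [140.3, -37.4, -40.3], [140.5, -37.5, 36.5]]
pin wrist [[ 0.61221794 -0.04949534  0.0565    ]]
((284.71783447265625, 176.48330688476562), (38.36197280883789, 38.82501220703125), 88.90044403076172) outer [[ 0.6122 -0.0459  0.046 ]]
((284.9090881347656, 174.94149780273438), (25.943485260009766, 26.09823989868164), 78.99728393554688) hole [[ 0.6139 -0.0461  0.0565]]
```

Run:
```python
from h import *
s,p,M=pose(); pin=np.array([.6128,-.0475,0])
t=pin-M@np.array([0,-.0375,-.001]); t[2]=.225; print(t)
plan(t,-71.2)
```

```text
[ 0.64865161 -0.03645865  0.225     ]
t 10.18 p [ 0.4856 -0.0321  0.2454] jaw -71.4 F [ 0.9 -0.3 -3. ] w 37.0mm
 shift now-axes [0.81 6.13 2.25] | in final axes [0.81 6.12 2.27] turn [-0.002  0.001  0.001]
```

Emit:
{"op": "play_rows", "data": {
  "targets": [
    {"claw":0.65,"linear":[0,0.4,0.15],"rotation":[0,0,0]},
    {"claw":0.65,"linear":[0,0.7,0.25],"rotation":[0,0,0]},
    {"claw":0.65,"linear":[0,0.7,0.25],"rotation":[0,0,0]},
    {"claw":0.65,"linear":[0,0.7,0.25],"rotation":[0,0,0]},
    {"claw":0.65,"linear":[0,0.7,0.25],"rotation":[0,0,0]},
    {"claw":0.65,"linear":[0,0.7,0.25],"rotation":[0,0,0]},
    {"claw":0.65,"linear":[0.2,0.7,0.25],"rotation":[0,0,0]},
    {"claw":0.65,"linear":[0.2,0.6,0.25],"rotation":[0,0,0]},
    {"claw":0.65,"linear":[0.2,0.3,0.15],"rotation":[0,0,0]},
    {"claw":0.65,"linear":[0,0,0],"rotation":[0,0,0]}
  ]
}}

```text
time: 11.02
position: [0.6389, -0.0387, 0.2133]
tool_rot: [0.962, 1.358, -0.978]
ft_force: [0.0, -0.6, -0.8]
grip_width: 0.431
```

Emit:
{"op": "play_rows", "data": {
  "targets": [
    {"claw":0.65,"linear":[0,0,0],"rotation":[0,0,0]},
    {"claw":0.65,"linear":[0,0,0],"rotation":[0,0,0]}
  ]
}}

```text
time: 11.18
position: [0.6401, -0.0386, 0.2124]
tool_rot: [0.962, 1.359, -0.978]
ft_force: [0.5, 0.3, 1.6]
grip_width: 0.431
```

Run:
```python
from h import *
plan([.6487,-.0365,.22],-71.2)
s,p,M=pose(); im=snap('wrist','w12'); im2=snap('top','t12')
c=cv2.resize(im[150:310,190:390],None,fx=4,fy=4,interpolation=cv2.INTER_CUBIC)
cv2.imwrite('pics/w12c.png',c[:600])
```

```text
t 11.18 p [ 0.6401 -0.0386  0.2124] jaw -71.5 F [0.5 0.3 1.6] w 37.5mm
 shift now-axes [-0.31  0.35  0.03] | in final axes [-0.31  0.35  0.03] turn [-0.003 -0.003  0.01 ]
```

View pics/w12c.png

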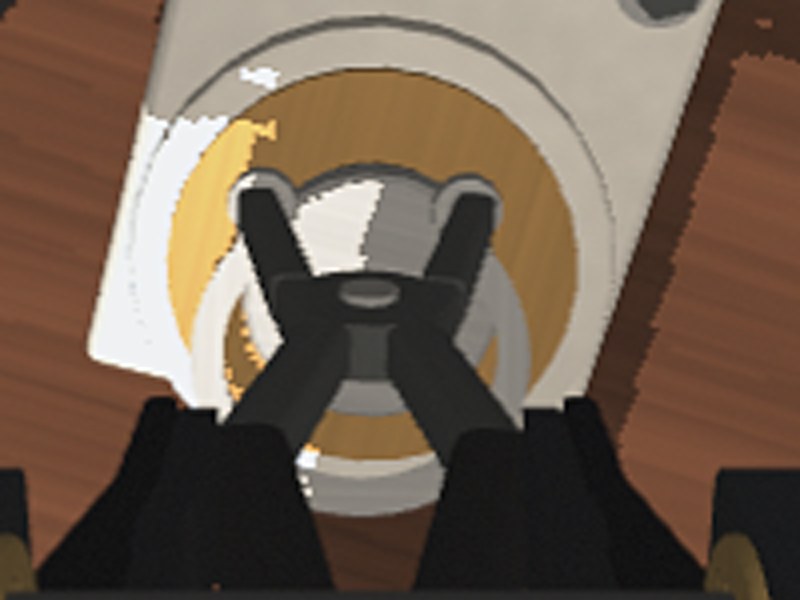

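Ring (outer mid col ≈280, back at row 279) is over the pin but about 10 mm short towards the robot; the force suggests a touch, so I raise first.

Emit:
{"op": "play_rows", "data": {
  "targets": [
    {"claw":0.65,"linear":[-0.3,0,0],"rotation":[0,-0.003,0.01]},
    {"claw":0.65,"linear":[-0.3,0,0],"rotation":[0,0,0]},
    {"claw":0.65,"linear":[0,0,0],"rotation":[0,0,0]},
    {"claw":0.65,"linear":[0,0,0],"rotation":[0,0,0]}
  ]
}}

```text
time: 11.62
position: [0.6368, -0.0386, 0.2289]
tool_rot: [0.967, 1.346, -0.97]
ft_force: [-0.4, 0.3, -3.7]
grip_width: 0.427
```

```bash
cat > rows.py <<'E'
from h import *
import sys
def prof(name,cols,r0,r1):
    im=cv2.cvtColor(cv2.imread(f'pics/{name}.png'),cv2.COLOR_BGR2GRAY).astype(int); h=cv2.cvtColor(cv2.imread(f'pics/{name}.png'),cv2.COLOR_BGR2HSV)
    for c in cols: print(name,c,r0,' '.join(f'{im[r,c]}{"b" if h[r,c,1]>90 and im[r,c]>60 else ""}' for r in range(r0,r1)))
E
python3 - <<'E'
from rows import *
plan([.6487,-.0365,.22],-71.2)
s,p,M=pose(); snap('wrist','w13'); plan([.6487,-.0365,.22],-71.2)
prof('w11',[278,282],262,282); prof('w12',[278,282],245,284); prof('w13',[278,282],240,286)
E
```

```text
t 11.62 p [ 0.6368 -0.0386  0.2289] jaw -71.5 F [-0.4  0.3 -3.7] w 37.1mm
 shift now-axes [0.35 0.48 0.07] | in final axes [0.35 0.48 0.07] turn [-0.004 -0.     0.001]
t 11.67 p [ 0.637  -0.0386  0.2291] jaw -71.5 F [ 0.2 -0.2 -2.7] w 37.0mm
 shift now-axes [0.36 0.47 0.07] | in final axes [0.36 0.47 0.07] turn [-0.003  0.     0.001]
w11 278 262 51 50 49 48 44 133 130 130 132 134 128 130 131 130 93 53 50 49 49 50
w11 282 262 50 51 51 48 42 133 131 128 133 135 128 129 132 131 93 52 50 50 50 49
w12 278 245 114 132 130 129 126 125 123 125 106 111b 112b 112b 111b 111b 111b 111b 111b 112b 110b 107b 168 176 176 178 149 130 130 134 136 130 131 133 131 132 60 49 50 47 45
w12 282 245 94 130 131 130 129 126 125 125 114 108b 110b 109b 109b 110b 109b 109b 109b 110b 109b 106b 176 177 176 177 144 130 130 133 136 130 131 132 133 131 60 48 50 51 48
w13 278 240 65 66 65 65 64 62 100b 114b 112b 112b 112b 113b 112b 111b 111b 112b 110b 117b 176 176 175 176 177 160 57 48 49 47 42 126 131 130 133 135 129 130 132 130 111 54 48 50 52 51 52 50
w13 282 240 66 66 66 65 65 63 85 113b 111b 110b 109b 110b 109b 109b 109b 110b 110b 105b 177 176 176 175 177 179 60 45 50 48 41 134 131 130 133 136 130 130 132 132 91 47 47 49 50 53 52 51
```

Emit:
{"op": "play_rows", "data": {
  "targets": [
    {"claw":1,"linear":[0,0,0],"rotation":[0,0,0]},
    {"claw":1,"linear":[0,0,0],"rotation":[0,0,0]},
    {"claw":1,"linear":[0,0,0],"rotation":[0,0,0]},
    {"claw":1,"linear":[0,0,0],"rotation":[0,0,0]}
  ],
  "newtons": 60
}}

```text
time: 12.0
position: [0.6363, -0.0387, 0.2288]
tool_rot: [0.967, 1.346, -0.97]
ft_force: [-0.3, -0.2, -4.0]
grip_width: 0.427
```

Run:
```python
from rows import *
plan([.6487,-.0365,.22],-71.2)
s,p,M=pose(); im=snap('wrist','w14'); snap('scene','s14')
g=cv2.cvtColor(im,cv2.COLOR_BGR2GRAY); h=cv2.cvtColor(im,cv2.COLOR_BGR2HSV)
for r in (198,204,210,226,232,238): print(r,' '.join(f'{g[r,c]}' for c in range(225,340)))
```

```text
t 12.00 p [ 0.6363 -0.0387  0.2288] jaw -71.5 F [-0.3 -0.2 -4. ] w 37.1mm
 shift now-axes [0.35 0.5  0.08] | in final axes [0.35 0.5  0.08] turn [-0.004  0.     0.001]
198 229 222 243 242 241 241 241 241 241 241 229 202 203 202 202 203 204 204 202 200 201 207 179 130 212 245 247 219 128 130 131 130 130 130 133 133 116 94 114 126 120 115 182 233 230 229 229 229 229 229 230 230 231 233 234 235 236 216 122 128 129 129 130 129 130 130 130 130 131 131 132 131 131 133 114 69 71 93 127 141 141 142 141 142 139 124 95 83 102 115 114 113 112 113 110 112 116 118 116 115 114 113 114 113 108 123 159 180 177 177 177 177 177 177 165
204 231 242 242 241 241 241 241 241 241 227 200 200 200 202 203 205 203 199 200 202 204 205 220 203 76 35 40 40 40 40 39 40 40 38 35 61 110 134 143 206 237 233 233 231 230 229 228 227 227 228 228 229 229 228 231 207 118 123 126 126 126 128 128 127 127 126 126 126 127 127 126 127 119 115 133 134 122 79 34 38 40 39 40 40 40 41 42 40 96 132 112 113 111 111 116 117 116 114 114 112 113 113 112 109 109 108 123 161 183 179 180 178 177 177 175
210 217 242 241 241 241 241 241 24
[... 942 characters left out ...]
3 156 202 200 203 169 27 37 40 39 38 38 39 39 40 39 40 40 40 39 38 39 48 58 58 57 57 53 53 53 53 53 54 53 53 51 44 38 39 39 38 39 39 38 37 38 40 43 46 44 44 54 99 133 126 117 112 113 114 119 129 134 135 133 130 131 133 128 115 107 111 110 108 129 164 172 170 170 171 171 170 162 153 148 94 46 51
238 83 84 82 80 80 83 90 110 125 176 237 244 236 221 227 229 227 226 230 232 218 186 199 201 201 177 103 107 109 110 108 108 112 104 67 34 38 38 39 39 39 40 39 40 38 39 41 42 45 44 46 44 53 65 65 66 66 67 66 67 65 53 38 40 41 42 41 42 40 40 39 38 39 39 38 38 38 37 36 55 95 115 111 113 114 114 112 111 116 131 136 132 130 132 132 128 119 129 163 171 170 170 170 170 170 169 173 177 171 148 82 47 49 50 50
```

Run:
```python
from h import *
for n in ('w10','w11','w12','w13','w14'):
    im=cv2.imread(f'pics/{n}.png'); g=cv2.cvtColor(im,cv2.COLOR_BGR2GRAY)
    h=cv2.cvtColor(im,cv2.COLOR_BGR2HSV)
    out=[]
    for r in (202,206,210,214,218):
        d=(g[r]<55)&(h[r,:,1]<110); 
        cs=np.flatnonzero(d[225:345])+225; L=cs[cs<283];Rr=cs[cs>=283]
        out.append((r,L.min() if len(L) else None,L.max() if len(L) else None,Rr.min() if len(Rr) else None,Rr.max() if len(Rr) else None))
    print(n,out)
    # pliers pivot bolt (light ellipse) position
    b=(g[212:240,260:305]>60)&(h[212:240,260:305,1]<60); 
    print('  col281 rows205-245',g[205:250:1,281].tolist())
```

```text
w10 [(202, None, None, None, None), (206, np.int64(249), np.int64(258), np.int64(303), np.int64(311)), (210, np.int64(249), np.int64(260), np.int64(301), np.int64(311)), (214, np.int64(250), np.int64(262), np.int64(299), np.int64(312)), (218, np.int64(252), np.int64(265), np.int64(297), np.int64(309))]
  col281 rows205-245 [56, 57, 58, 57, 56, 53, 51, 52, 54, 52, 53, 53, 53, 53, 53, 56, 55, 38, 46, 75, 73, 72, 68, 117, 135, 73, 38, 40, 40, 44, 69, 68, 66, 68, 67, 68, 67, 67, 67, 67, 68, 66, 66, 67, 54]
w11 [(202, np.int64(250), np.int64(258), np.int64(303), np.int64(312)), (206, np.int64(250), np.int64(260), np.int64(302), np.int64(312)), (210, np.int64(251), np.int64(263), np.int64(299), np.int64(312)), (214, np.int64(252), np.int64(266), np.int64(298), np.int64(310)), (218, np.int64(254), np.int64(282), np.int64(296), np.int64(309))]
  col281 rows205-245 [52, 51, 50, 52, 52, 52, 52, 54, 55, 54, 54, 49, 49, 48, 38, 46, 75, 73, 72, 70, 99, 133, 96, 38, 39, 39, 38, 61, 67, 67, 66, 66, 67, 66, 66, 67, 66, 66, 66, 66, 66, 58, 53, 53, 53]
w12 [(202, np.int64(250), np.int64(259), np.int64
[... 922 characters left out ...]
55, 65, 67, 70, 38, 36, 74, 73, 72, 69, 93, 133, 111, 39, 39, 38, 38, 61, 66, 67, 66, 66, 66, 67, 67, 66, 67, 66, 66, 66, 64, 87, 114, 112, 111]
w14 [(202, np.int64(250), np.int64(258), np.int64(304), np.int64(312)), (206, np.int64(250), np.int64(260), np.int64(302), np.int64(312)), (210, np.int64(251), np.int64(262), np.int64(300), np.int64(311)), (214, np.int64(252), np.int64(264), np.int64(298), np.int64(310)), (218, np.int64(254), np.int64(266), np.int64(297), np.int64(342))]
  col281 rows205-245 [122, 123, 125, 130, 131, 129, 127, 129, 132, 90, 63, 66, 67, 69, 45, 36, 72, 74, 72, 70, 83, 133, 121, 38, 37, 39, 39, 53, 68, 67, 67, 67, 66, 66, 66, 66, 66, 66, 65, 66, 64, 76, 114, 112, 111]
```

The pliers slid about 8 mm down in the grip on the squeeze (stable since); that explains the touch at TCP z = 0.212. Aligning forward now.

Emit:
{"op": "play_rows", "data": {
  "targets": [
    {"claw":1,"linear":[0,0.4,0.05],"rotation":[0,0,0]},
    {"claw":1,"linear":[0.2,0.05,0.02],"rotation":[0,0,0]},
    {"claw":1,"linear":[0.1,0,0],"rotation":[0,0,0]},
    {"claw":1,"linear":[0,0,0],"rotation":[0,0,0]},
    {"claw":1,"linear":[0,0,0],"rotation":[0,0,0]}
  ]
}}

```text
time: 12.52
position: [0.6469, -0.0369, 0.2194]
tool_rot: [0.966, 1.348, -0.972]
ft_force: [-0.1, -0.4, -3.0]
grip_width: 0.425
```

Run:
```python
from rows import *
plan([.6487,-.0365,.22],-71.2)
s,p,M=pose(); im=snap('wrist','w15')
prof('w15',[276,280,284],245,290)
cv2.imwrite('pics/w15c.png',cv2.resize(im[165:295,200:370],None,fx=4.6,fy=4.6,interpolation=cv2.INTER_CUBIC))
```

```text
t 12.52 p [ 0.6469 -0.0369  0.2194] jaw -71.5 F [-0.1 -0.4 -3. ] w 37.0mm
 shift now-axes [-0.03  0.07  0.01] | in final axes [-0.03  0.08  0.01] turn [-0.004 -0.001  0.003]
w15 276 245 84 132 126 125 125 127 130 131 130 128 126 124 125 110 109b 112b 111b 112b 111b 112b 112b 110b 113b 132 130 131 134 135 129 131 133 131 93 51 49 50 50 49 50 50 52 49 46 46 47
w15 280 245 60 133 128 124 124 125 126 130 131 130 127 126 124 120 107 111b 112b 110b 110b 109b 110b 109b 108b 131 131 130 134 136 130 131 132 132 94 52 47 50 49 50 50 50 51 51 50 47 46
w15 284 245 60 128 130 127 124 124 125 127 129 131 130 127 126 123 107 111b 112b 112b 112b 112b 111b 110b 114b 132 131 130 132 136 129 131 133 133 87 52 52 52 47 50 51 50 49 51 51 51 50
```

Emit:
{"op": "play_rows", "data": {
  "targets": [
    {"claw":1,"linear":[0.1,0.08,0.01],"rotation":[-0.003,0,0.003]},
    {"claw":1,"linear":[0.07,0,0],"rotation":[0,0,0]},
    {"claw":1,"linear":[0,0,0],"rotation":[0,0,0]},
    {"claw":1,"linear":[0,0,0],"rotation":[0,0,0]}
  ]
}}

```text
time: 12.9
position: [0.6483, -0.0368, 0.2148]
tool_rot: [0.965, 1.347, -0.964]
ft_force: [-0.5, 0.0, -3.2]
grip_width: 0.432
```

Run:
```python
from rows import *
plan([.6487,-.0365,.2145],-71.2)
s,p,M=pose(); im=snap('wrist','w16')
prof('w16',[276,280,284],245,282)
h=cv2.cvtColor(im,cv2.COLOR_BGR2HSV); g=cv2.cvtColor(im,cv2.COLOR_BGR2GRAY)
def runs(r,c0,c1):
    k=''.join('B' if h[r,c,1]>90 and g[r,c]>60 else ('d' if g[r,c]<60 else ('w' if g[r,c]>185 else 'g')) for c in range(c0,c1)); return k
for r in range(214,250,3): print(r,runs(r,225,340))
def lab(y,z,x): return w2px('wrist',p+M@np.array([x,y,z]),s)
```

```text
t 12.90 p [ 0.6483 -0.0368  0.2148] jaw -71.2 F [-0.5  0.  -3.2] w 37.6mm
 shift now-axes [ 0.01  0.02 -0.01] | in final axes [ 0.01  0.02 -0.01] turn [-0. -0. -0.]
w16 276 245 52 83 131 128 130 128 123 124 125 127 129 130 130 129 126 125 124 119 110b 112b 112b 112b 111b 111b 110b 132 131 131 134 135 129 131 133 128 150 76 49
w16 280 245 65 61 130 126 125 129 128 124 125 125 126 128 131 130 128 127 124 124 107 110b 109b 110b 109b 109b 108b 126 130 130 134 135 129 131 133 129 141 86 52
w16 284 245 65 61 130 127 125 125 126 129 124 124 124 126 128 130 130 128 126 123 107 110b 110b 112b 112b 111b 111b 132 131 130 133 135 130 130 131 129 153 64 45
214 wwwwwwwBBBBBBBBBBBBBBBgwwwgdddddddddddddgwwwwwwwwwwwwwwwggggggggggggggggggddddddddddddgBBBBBBBBBBBBBBBBBBgggggggggg
217 wwwwwwwBBBBBBBBBBBBBwwwwwwwgdddddddddddddgwwwwwwwwwwwwwgggggggggggggggggdddddddddddddggggBBBBBBBBBBBBBBBBgggggggggg
220 wwwwwwBBBBBBBBBBBBwwwwwwwwwwgddddddddddddddggggdddddddddddddddddgggggggdddddddddddddgggggggBBBBBBBBBBBBBBBggggggggg
223 wwwwwwBBBBBBBBBBBwwwwwwwwwwwwwddddddddddddddddddddggggggggggggggddddddddddddddddgddg
[... 291 characters left out ...]
wwwwwwwBBgwwwwwwwwgddddddddddddddddddddddddddddddddddddddddddddddggggggggggggggggBBBBBBBBBBggggggggg
235 wwwwwwwBBBBBBwwwwwwwwBBggwwwwwwwwwwddddddddddddddddddggggggggdddddddddddddddddggggggggggBggggggggBBBBBBBBBggggggggg
238 wwwwwwwwBBBBwwwwwwwwwBBBgwwwwwwwwwgddddddddddddddddddggggggggddddddddddddddddddggggggggBBggggggggBBBBBBBBgggggggggg
241 wwwwwwwwBBBBwwwwwwwwwBBBBgwwwwwgdddddddddddddddddddddggggggggdddddddddddddddddddddgggggBgggggggggBBBBBBBggggggggggd
244 wwwwwwwwwwBBwwwwwwwwwBBBBBgwwgdddddddddddddddddddddddggggggggdddddddddddddddddddddddggBBgggggggggBBBBBBggggggggggdd
247 wwwwwwwwwwwBBwwwwwwwwgBBBBBBddddddddddddddddddddddggggggggggggggddddddddddddddddddddddBggggggggggBBBBgggggggggggddd
```

Run:
```python
from h import *
s,p,M=pose()
def T(uv,z): return ((px2w('wrist',[uv],z,s)[0]-p)@M*1000).round(1)
print('pin back',T((280,263),.0565),'ring inner back',[T((280,270),z).tolist() for z in (.0575,.059,.061)],'top outer',T((280,279.7),.065))
print('pin sides',T((249,236),.0565),T((312,236),.0565),'ring in',T((246,238),.059),T((314,238),.059))
```

```text
pin back [158.3 -71.1  -1.7] ring inner back [[157.3, -78.1, -1.7], [155.8, -77.4, -1.7], [153.8, -76.4, -1.7]] top outer [149.8 -84.7  -1.7]
pin sides [158.3 -42.9 -31.3] [158.3 -42.9  29. ] ring in [155.8 -43.9 -34. ] [155.8 -44.   30.7]
```

Emit:
{"op": "play_rows", "data": {
  "targets": [
    {"claw":1,"linear":[0,0.13,0.02],"rotation":[0,0,0]},
    {"claw":1,"linear":[0,0,0],"rotation":[0,0,0]},
    {"claw":1,"linear":[0,0,0],"rotation":[0,0,0]}
  ]
}}

```text
time: 13.2
position: [0.652, -0.0363, 0.2152]
tool_rot: [0.965, 1.346, -0.964]
ft_force: [-0.3, -0.5, -3.7]
grip_width: 0.433
```

Emit:
{"op": "play_rows", "data": {
  "targets": [
    {"claw":1,"linear":[0.12,0,0],"rotation":[0,0,0]}
  ]
}}

```text
time: 13.28
position: [0.6526, -0.0362, 0.2128]
tool_rot: [0.966, 1.345, -0.963]
ft_force: [0.7, -0.1, -4.1]
grip_width: 0.426
```

Emit:
{"op": "play_rows", "data": {
  "targets": [
    {"claw":1,"linear":[0.06,0,0],"rotation":[0,0,0]}
  ]
}}

```text
time: 13.37
position: [0.6525, -0.0362, 0.2109]
tool_rot: [0.966, 1.346, -0.964]
ft_force: [0.4, -0.8, -3.4]
grip_width: 0.429
```

```bash
cat > edge.py <<'E'
from rows import *
def meas(n):
    plan([.6513,-.0354,.205],-71.2)
    s,p,M=pose(); im=snap('wrist',n); plan([.6513,-.0354,.205],-71.2)
    prof(n,[280],245,284)
    h=cv2.cvtColor(im,cv2.COLOR_BGR2HSV); g=cv2.cvtColor(im,cv2.COLOR_BGR2GRAY)
    for r in range(220,250,3): print(r,''.join('B' if h[r,c,1]>90 and g[r,c]>60 else ('d' if g[r,c]<60 else ('w' if g[r,c]>185 else 'g')) for c in range(225,340)))
E
python3 -c "from edge import *; meas('w17')"
```

```text
t 13.37 p [ 0.6525 -0.0362  0.2109] jaw -71.2 F [ 0.4 -0.8 -3.4] w 37.4mm
 shift now-axes [ 0.23 -0.03 -0.04] | in final axes [ 0.23 -0.03 -0.04] turn [-0.    -0.    -0.001]
t 13.42 p [ 0.6524 -0.0362  0.2107] jaw -71.2 F [ 0.  -0.4 -3.4] w 37.2mm
 shift now-axes [ 0.23 -0.03 -0.04] | in final axes [ 0.23 -0.03 -0.04] turn [-0.    -0.    -0.001]
w17 280 245 62 114 128 127 128 131 129 126 126 125 125 127 129 123 123 125 126 128 130 129 128 127 124 125 107 129 133 135 133 128 131 133 126 114b 106b 173 176 176 175
220 wwwwwwBBBBBBBBBBBwwwwwwwwwwwBdddddgddddddddddddddddddddddddddddddddddgddddddddddddddggggggggBBBBBBBBBBBBggggggggggg
223 wwwwwBBBBBBBBBBBwwwwwwwwwwBBggddddddddddddddddddddggggggggggggggdddddddddddddddddddggggggggggBBBBBBBBBBBBgggggggggg
226 wwwwwBBBBBBBBBBwwwwwwwwwBBggwwwgdddddddddddddddddddgggggggggggggddddddddddddddddddggBggggggggggBBBBBBBBBBBggggggggg
229 wwwwwBBBBBBBBBwwwwwwwwgBggwwwwwwgddddddddddddddddddddddddddddddddddddddddddddddddggggBBgggggggggBBBBBBBBBBggggggggg
232 wwwwwBBBBBBBBwwwwwwwwgBggwwwwwwwwwgdddddddddddddddddgggggggggggddddddddddddddddgggggggBBggggggggBBBBBBBBBBggggggggg
235 wwwwwBBBBBBBBwwwwwwwwBBgwwwwwwwwwwwgdddddddddddddddddggggggggdddddddddddddddddgggggggggBgggggggggBBBBBBBBBggggggggg
238 wwwwwBBBBBBBwwwwwwwwwBBgwwwwwwwwwgdddddddddddddddddddggggggggddddddddddddddddddggggggggBBggggggggBBBBBBBBBggggggggg
241 wwwwwwBBBBBBwwwwwwwwgBggwwwwwwwgdddddddddddddddddddddggggggggdddddddddddddddddddddgggggBgggggggggBBBBBBBBgggggggggg
244 wwwwwwwBBBBBBwwwwwwwwgBgwwwwwgddddddddddddddddddddddgggggggggddddddddddddddddddddddddggBgggggggggBBBBBBBggggggggggg
247 wwwwwwwBBBBBBwwwwwwwwwgBgwwddddddddddddddddddddddgggggggggggggggdddddddddddddddddddddddgggggggggBBBBBBBBggggggggggd
```

Bore and pin are now concentric in the image (gaps about 2 px each side, 1–1.5 px at the back). Lowering carefully.

Emit:
{"op": "play_rows", "data": {
  "targets": [
    {"claw":1,"linear":[0.08,-0.025,0],"rotation":[0,0,0]}
  ]
}}

```text
time: 13.5
position: [0.652, -0.0363, 0.2089]
tool_rot: [0.966, 1.345, -0.963]
ft_force: [0.9, -0.2, -3.2]
grip_width: 0.428
```

Emit:
{"op": "play_rows", "data": {
  "targets": [
    {"claw":1,"linear":[0.08,0,0],"rotation":[0,0,0]}
  ]
}}

```text
time: 13.58
position: [0.6518, -0.0363, 0.2065]
tool_rot: [0.966, 1.346, -0.964]
ft_force: [-0.1, -0.3, -3.6]
grip_width: 0.427
```

Emit:
{"op": "play_rows", "data": {
  "targets": [
    {"claw":1,"linear":[0.08,0,0],"rotation":[0,0,0]}
  ]
}}

```text
time: 13.67
position: [0.6518, -0.0364, 0.2044]
tool_rot: [0.966, 1.346, -0.964]
ft_force: [-0.2, 0.3, -4.0]
grip_width: 0.428
```

```bash
python3 -c "from edge import *; meas('w18')"
```

```text
t 13.67 p [ 0.6518 -0.0364  0.2044] jaw -71.2 F [-0.2  0.3 -4. ] w 37.3mm
 shift now-axes [-0.03 -0.01 -0.04] | in final axes [-0.03 -0.01 -0.04] turn [-0.    -0.    -0.001]
t 13.72 p [ 0.6515 -0.0364  0.2037] jaw -71.2 F [-0.7 -0.9 -3.4] w 37.3mm
 shift now-axes [-0.05  0.01 -0.04] | in final axes [-0.05  0.01 -0.04] turn [-0. -0. -0.]
w18 280 245 66 63 95 130 127 125 128 132 130 127 126 125 125 126 129 124 123 124 125 128 129 130 129 127 125 125 118 122 136 131 130 131 132 126 111b 109b 108b 139 173
220 wwwwwBBBBBBBBBBBBBwwwwwwwwwwwddddddgdggggddggdddddddddddddddddddddgggggdddddddddddddggggggggBBBBBBBBBBBBBgggggggggg
223 wwwwwBBBBBBBBBBBwwwwwwwwwwBBggddddddddddddddddddddggggggggggggggddddddddddddddddgddggggggggggBBBBBBBBBBBBBggggggggg
226 wwwwBBBBBBBBBBBwwwwwwwwwBBggwwwdddddddddddddddddddggggggggggggggdddddddddddddddddddgBgggggggggBBBBBBBBBBBBggggggggg
229 wwwwBBBBBBBBBBwwwwwwwwwBBggwwwwwgddddddddddddddddddddddddddddddddddddddddddddddddggggBBggggggggBBBBBBBBBBBBgggggggg
232 wwwwBBBBBBBBBwwwwwwwwgBBgwwwwwwwwwddddddddddddddddddddddddddddddddddddddddddddddggggggBBggggggggBBBBBBBBBBBgggggggg
235 wwwwBBBBBBBBBwwwwwwwwBggwwwwwwwwwwwddddddddddddddddddggggggggdddddddddddddddddgggggggggBgggggggggBBBBBBBBBBgggggggg
238 wwwwBBBBBBBBwwwwwwwwwBgwwwwwwwwwwwgddddddddddddddddddggggggggdddddddddddddddddddgggggggBBggggggggBBBBBBBBBBgggggggg
241 wwwwBBBBBBBBwwwwwwwwwggwwwwwwwwgdddddddddddddddddddddggggggggddddddddddddddddddddggggggggggggggggBBBBBBBBBggggggggg
244 wwwwwBBBBBBBBwwwwwwwwggwwwwwwgddddddddddddddddddddddgggggggggdddddddddddddddddddddddgggggggggggggBBBBBBBBBggggggggg
247 wwwwwwBBBBBBBwwwwwwwwwBgwwwgddddddddddddddddddddddggggggggggggggdddddddddddddddddddddddggggggggggBBBBBBBBgggggggggg
```

Emit:
{"op": "play_rows", "data": {
  "targets": [
    {"claw":1,"linear":[0.06,0,0],"rotation":[0,0,0]}
  ]
}}

```text
time: 13.8
position: [0.6515, -0.0364, 0.2022]
tool_rot: [0.965, 1.346, -0.964]
ft_force: [-0.4, 0.2, -2.7]
grip_width: 0.432
```

Emit:
{"op": "play_rows", "data": {
  "targets": [
    {"claw":1,"linear":[0.05,0,0],"rotation":[0,0,0]}
  ]
}}

```text
time: 13.88
position: [0.6514, -0.0364, 0.2007]
tool_rot: [0.965, 1.346, -0.964]
ft_force: [0.4, -0.6, -3.5]
grip_width: 0.431
```

Emit:
{"op": "play_rows", "data": {
  "targets": [
    {"claw":1,"linear":[0.05,0,0],"rotation":[0,0,0]}
  ]
}}

```text
time: 13.97
position: [0.6514, -0.0364, 0.1993]
tool_rot: [0.965, 1.347, -0.964]
ft_force: [0.3, 0.3, -3.6]
grip_width: 0.428
```

Emit:
{"op": "play_rows", "data": {
  "targets": [
    {"claw":1,"linear":[0.05,0,0],"rotation":[0,0,0]}
  ]
}}

```text
time: 14.05
position: [0.6514, -0.0365, 0.1979]
tool_rot: [0.965, 1.347, -0.964]
ft_force: [-1.2, -0.2, -3.8]
grip_width: 0.426
```

Emit:
{"op": "play_rows", "data": {
  "targets": [
    {"claw":1,"linear":[0.05,0,0],"rotation":[0,0,0]}
  ]
}}

```text
time: 14.13
position: [0.6515, -0.0364, 0.1966]
tool_rot: [0.965, 1.346, -0.964]
ft_force: [0.6, 0.2, -2.6]
grip_width: 0.426
```

Emit:
{"op": "play_rows", "data": {
  "targets": [
    {"claw":1,"linear":[0.05,0,0],"rotation":[0,0,0]}
  ]
}}

```text
time: 14.22
position: [0.6516, -0.0364, 0.1953]
tool_rot: [0.965, 1.346, -0.964]
ft_force: [0.6, -0.2, -1.8]
grip_width: 0.428
```

Emit:
{"op": "play_rows", "data": {
  "targets": [
    {"claw":1,"linear":[0.05,0,0],"rotation":[0,0,0]}
  ]
}}

```text
time: 14.3
position: [0.6517, -0.0363, 0.1941]
tool_rot: [0.966, 1.346, -0.964]
ft_force: [0.7, 0.4, 1.2]
grip_width: 0.429
```

Run:
```python
from edge import *
meas('w19')
im=cv2.imread('pics/w19.png')
cv2.imwrite('pics/w19c.png',cv2.resize(im[165:295,200:370],None,fx=4.6,fy=4.6,interpolation=cv2.INTER_CUBIC))
```

```text
t 14.30 p [ 0.6517 -0.0363  0.1941] jaw -71.2 F [0.7 0.4 1.2] w 37.3mm
 shift now-axes [-0.43 -0.   -0.04] | in final axes [-0.43 -0.   -0.04] turn [-0.    -0.    -0.001]
t 14.35 p [ 0.6518 -0.0363  0.1942] jaw -71.2 F [-0.2  0.2 -1.3] w 37.0mm
 shift now-axes [-0.43 -0.01 -0.04] | in final axes [-0.43 -0.01 -0.04] turn [-0.    -0.    -0.001]
w19 280 245 67 67 66 67 66 65 59 132 130 126 126 128 132 128 126 125 125 125 127 128 124 123 125 125 128 130 131 129 127 125 124 118 121 132 134 130 119 109b 109b
220 wwwwwBBBBBBBBBBBBBwwwwwwwwwwgddddddddddddddggggddddddddddddddddddggggggdddddddddddddgggggggBBBBBBBBBBBBBBgggggggggg
223 wwwwBBBBBBBBBBBBBwwwwwwwwwwBBBddddddddddddddddddddggggggggggggggddddddddddddddddgddggggggggggBBBBBBBBBBBBBggggggggg
226 wwwBBBBBBBBBBBBwwwwwwwwwwBBggggdddddddddddddddddddggggggggggggggddddddddddddddddddgBBgggggggggBBBBBBBBBBBBBgggggggg
229 wwwBBBBBBBBBBBwwwwwwwwwBBBggwwwwdddddddddddddddddddddddddddddddddddddddddddddddddgggBBgggggggggBBBBBBBBBBBBBggggggg
232 wwBBBBBBBBBBBwwwwwwwwwBBggwwwwwwwgddddddddddddddddddddddddddddddddddddddddddddddggggggBgggggggggBBBBBBBBBBBBggggggg
235 wwBBBBBBBBBBBwwwwwwwwBBggwwwwwwwwwwddddddddddddddddddggggggggdddddddddddddddddgggggggggBgggggggggBBBBBBBBBBBggggggg
238 wwBBBBBBBBBBwwwwwwwwwBgwwwwwwwwwwwgddddddddddddddddddggggggggddddddddddddddddddgggggggggBggggggggBBBBBBBBBBBggggggg
241 wwBBBBBBBBBBwwwwwwwwgBwwwwwwwwwgdddddddddddddddddddddggggggggdddddddddddddddddddddgggggggggggggggBBBBBBBBBBBggggggg
244 wwwBBBBBBBBBwwwwwwwwgBwwwwwwwgdddddddddddddddddddddddggggggggdddddddddddddddddddddddgggggggggggggBBBBBBBBBBBggggggg
247 wwwBBBBBBBBBwwwwwwwwwgwwwwwgdddddddddddddddddddddddgggggggggggggddddddddddddddddddddddgggggggggggBBBBBBBBBBgggggggg
```

Pin end now overlaps the ring's back inner edge in view, so the ring is below the pin's end, around the groove. I press lightly, then release while following the eyes forward (they move about 7 mm as the ring closes).

Emit:
{"op": "play_rows", "data": {
  "targets": [
    {"claw":1,"linear":[0.06,0,0],"rotation":[0,0,0]}
  ]
}}

```text
time: 14.43
position: [0.6526, -0.036, 0.1939]
tool_rot: [0.967, 1.344, -0.962]
ft_force: [-0.9, 0.5, 4.5]
grip_width: 0.427
```

Emit:
{"op": "play_rows", "data": {
  "targets": [
    {"claw":0.52,"linear":[0,0,0],"rotation":[0,0,0]},
    {"claw":0.48,"linear":[0,0.07,0],"rotation":[0,0,0]}
  ]
}}

```text
time: 14.6
position: [0.6543, -0.0356, 0.1945]
tool_rot: [0.967, 1.343, -0.962]
ft_force: [-0.1, 0.4, -3.0]
grip_width: 0.496
```

Emit:
{"op": "play_rows", "data": {
  "targets": [
    {"claw":0.42,"linear":[0,0.07,0],"rotation":[0,0,0]},
    {"claw":0.37,"linear":[0,0.06,0],"rotation":[0,0,0]}
  ]
}}

```text
time: 14.77
position: [0.6572, -0.0347, 0.1939]
tool_rot: [0.966, 1.344, -0.963]
ft_force: [-0.9, -0.3, -2.6]
grip_width: 0.591
```

Run:
```python
from edge import *
plan([.6517,-.0363,.194],-71.2)
```

```text
t 14.77 p [ 0.6572 -0.0347  0.1939] jaw -71.3 F [-0.9 -0.3 -2.6] w 51.4mm
 shift now-axes [-0.   -0.23 -0.01] | in final axes [-0.   -0.23 -0.01] turn [-0.001  0.001 -0.002]
```

Emit:
{"op": "play_rows", "data": {
  "targets": [
    {"claw":0.32,"linear":[0.03,0.05,0],"rotation":[0,0,0]},
    {"claw":0.29,"linear":[0.03,0.03,0],"rotation":[0,0,0]}
  ]
}}

```text
time: 14.93
position: [0.6596, -0.0338, 0.1929]
tool_rot: [0.966, 1.344, -0.963]
ft_force: [-0.2, -0.9, 0.1]
grip_width: 0.677
```

Emit:
{"op": "play_rows", "data": {
  "targets": [
    {"claw":0.27,"linear":[0,0,0],"rotation":[0,0,0]},
    {"claw":0.27,"linear":[0,0,0],"rotation":[0,0,0]},
    {"claw":0.27,"linear":[0,0,0],"rotation":[0,0,0]}
  ],
  "newtons": 20
}}

```text
time: 15.18
position: [0.6598, -0.0336, 0.1922]
tool_rot: [0.966, 1.344, -0.962]
ft_force: [0.6, 0.1, -1.0]
grip_width: 0.757
```

```bash
python3 -c "from edge import *; meas('w20')"
```

```text
t 15.18 p [ 0.6598 -0.0336  0.1922] jaw -71.2 F [ 0.6  0.1 -1. ] w 65.9mm
 shift now-axes [-0.51 -0.34 -0.04] | in final axes [-0.51 -0.35 -0.04] turn [-0.     0.    -0.002]
t 15.23 p [ 0.6598 -0.0337  0.1922] jaw -71.2 F [-0.3  1.  -1.3] w 65.8mm
 shift now-axes [-0.51 -0.34 -0.04] | in final axes [-0.51 -0.34 -0.04] turn [-0.     0.    -0.002]
w20 280 245 66 67 66 66 67 66 64 99 104 64 65 66 66 67 66 65 60 130 130 126 126 129 131 127 125 125 124 125 127 128 124 124 124 124 127 129 129 129 127
220 wwwwwwwwwwBBBBBBBBBBBBBBBBBBBBBwgwwwwgddddddddddBBBBBBBBBBBBBBBBBdddddddddddgggBBBBBBBBBBBBBBBBBBBBBggggggggggggggg
223 wwwwwwwwBBBBBBBBBBBBBBBBBBBBwwwwwwwwgddddddddddddggggggggggggggggddddddddddddgggggBBBBBBBBBBBBBBBBBBBBggggggggggggg
226 wwwwwwBBBBBBBBBBBBBBBBBBBBgwwwwwwwwwdddddddddddddddddddddddddddddddddddddddddggggggggBBBBBBBBBBBBBBBBBBgggggggggggg
229 wwwwwBBBBBBBBBBBBBBBBBBBwwwwwwwwwggdddddddddddddddgggggggggggggggdddddddddddddgggggggggBBBBBBBBBBBBBBBBBBgggggggggg
232 wwwwBBBBBBBBBBBBBBBBBgwwwwwwwwgdggggdddddddddddddddgggggggggggggdddddddddddddddgggggggggBBBBBBBBBBBBBBBBBBggggggggg
235 wwwBBBBBBBBBBBBBBBBBgwwwwwwgggggwwwgdddddddddddddddddddddddddddddddddddddddddddgggggggggggBBBBBBBBBBBBBBBBBgggggggg
238 wwwBBBBBBBBBBBBBBBBgwwwwwwgggwwwgddddddddddddddddgggggggggggggggggdddddddddddddddggggggggggBBBBBBBBBBBBBBBBgggggggg
241 wwBBBBBBBBBBBBBBBBgwwwwwggwwgddddddddddddddddddddggggggggggggggggddddddddddddddddddddgggggggBBBBBBBBBBBBBBBBggggggg
244 wwBBBBBBBBBBBBBBBwwwwwwgdddddddddddddddddddddddddggggggggggggggggddddddddddddddddddddddddgggBBBBBBBBBBBBBBBBggggggg
247 wwBBBBBBBBBBBBBBBwwgddddddddddddddddddddddddddddddgggggggggggggggddddddddddddddddddddddddddddBBBBBBBBBBBBBBBggggggg
```

Emit:
{"op": "play_rows", "data": {
  "targets": [
    {"claw":0.27,"linear":[-0.1,0,0],"rotation":[0,0,0]},
    {"claw":0.27,"linear":[-0.15,0,0],"rotation":[0,0,0]},
    {"claw":0.27,"linear":[-0.15,0,0],"rotation":[0,0,0]}
  ]
}}

```text
time: 15.48
position: [0.6589, -0.0339, 0.2014]
tool_rot: [0.965, 1.346, -0.964]
ft_force: [-0.4, 0.4, -1.6]
grip_width: 0.755
```

Emit:
{"op": "play_rows", "data": {
  "targets": [
    {"claw":0.27,"linear":[-0.6,0,0],"rotation":[0,0,0]},
    {"claw":0.27,"linear":[-0.8,0,0],"rotation":[0,0,0]},
    {"claw":0.27,"linear":[-0.8,0,0],"rotation":[0,0,0]},
    {"claw":0.27,"linear":[-0.8,0,0],"rotation":[0,0,0]},
    {"claw":0.27,"linear":[-0.8,0,0],"rotation":[0,0,0]},
    {"claw":0.27,"linear":[0,-0.6,0],"rotation":[0,0,0]},
    {"claw":0.27,"linear":[0,0,0],"rotation":[0,0,0]},
    {"claw":0.27,"linear":[0,0,0],"rotation":[0,0,0]}
  ]
}}

```text
time: 16.15
position: [0.6444, -0.0386, 0.3037]
tool_rot: [0.966, 1.345, -0.963]
ft_force: [-0.5, -0.0, -2.7]
grip_width: 0.756
```

Run:
```python
from h import *
plan([.4964,-.449,.30],-94.3)
im=snap('wrist','w21'); h,w=im.shape[:2]
cv2.imwrite('pics/w21c.png',cv2.resize(im[60:290,170:420],None,fx=2.6,fy=2.6,interpolation=cv2.INTER_CUBIC))
```

```text
t 16.15 p [ 0.6444 -0.0386  0.3037] jaw -71.2 F [-0.5 -0.  -2.7] w 65.8mm
 shift now-axes [  0.13 -10.89  13.63] | in final axes [ 0.15 -4.67 16.81] turn [ 0.257 -0.    -0.001]
```

View pics/w21c.png

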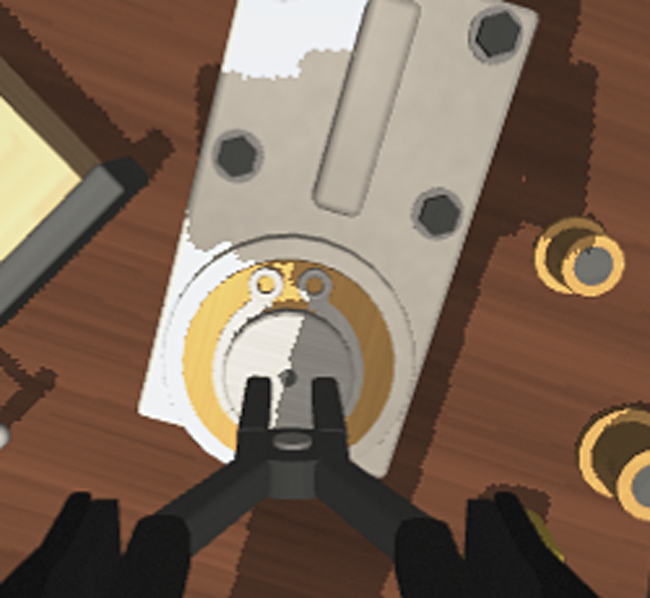

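Ring is closed on the pin, eyes at full-image (272,169),(291,169), lying over the brass washer. Now the pliers' attitude in the hand versus just after leaving the rack.

Run:
```python
from h import *
for n in ('w2','w3','w4','w5','w6','w7','w8','w9','w20','w21'):
    g=cv2.cvtColor(cv2.imread(f'pics/{n}.png'),cv2.COLOR_BGR2GRAY).astype(int)
    sub=g[215:240,270:295]; 
    # bolt bright rim: rows>85
    ys,xs=np.nonzero(sub>85)
    d=[(r,np.flatnonzero(g[r,255:310]<55)) for r in (204,208,212)]
    print(n,'bolt rim row',(ys.mean()+215).round(2),'col',(xs.mean()+270).round(1),len(ys),[(r,(x.min()+255,x.max()+255)) for r,x in d if len(x)], 'tip top L/R', [int(np.flatnonzero(g[190:230,c]<50)[0]+190) for c in (269,294)])
print(R.from_rotvec([1.265,1.154,-1.255]).as_matrix().round(4))
```

```text
w2 bolt rim row 225.59 col 279.3 79 [(212, (np.int64(260), np.int64(288)))] tip top L/R [221, 215]
w3 bolt rim row 222.9 col 281.2 82 [(212, (np.int64(262), np.int64(299)))] tip top L/R [210, 219]
w4 bolt rim row 228.45 col 281.5 31 [(204, (np.int64(264), np.int64(305))), (208, (np.int64(263), np.int64(304))), (212, (np.int64(261), np.int64(304)))] tip top L/R [201, 193]
w5 bolt rim row 228.7 col 281.7 33 [(204, (np.int64(264), np.int64(309))), (208, (np.int64(263), np.int64(309))), (212, (np.int64(262), np.int64(309)))] tip top L/R [201, 202]
w6 bolt rim row 228.7 col 281.7 33 [(204, (np.int64(264), np.int64(298))), (208, (np.int64(264), np.int64(308))), (212, (np.int64(263), np.int64(303)))] tip top L/R [201, 201]
w7 bolt rim row 228.7 col 281.7 33 [(204, (np.int64(264), np.int64(303))), (208, (np.int64(263), np.int64(302))), (212, (np.int64(263), np.int64(309)))] tip top L/R [201, 201]
w8 bolt rim row 228.7 col 281.7 33 [(204, (np.int64(264), np.int64(298))), (208, (np.int64(264), np.int64(309))), (212, (np.int64(263), np.int64(301)))] tip top L/R [201, 202]
w9 bolt rim row 228.28 col 282.0 40 [(204, (np.int64(265), np.int64(309))), (208, (np.int64(264), np.int64(298))), (212, (np.int64(264), np.int64(307)))] tip top L/R [204, 205]
w20 bolt rim row 221.09 col 281.7 129 [(208, (np.int64(265), np.int64(298))), (212, (np.int64(264), np.int64(299)))] tip top L/R [206, 206]
w21 bolt rim row 221.37 col 281.6 195 [(208, (np.int64(265), np.int64(298))), (212, (np.int64(264), np.int64(299)))] tip top L/R [205, 205]
[[ 0.0168  0.9971 -0.0742]
 [-0.0095 -0.0741 -0.9972]
 [-0.9998  0.0174  0.0082]]
```

Emit:
{"op": "play_rows", "data": {
  "targets": [
    {"claw":0.27,"linear":[0,-0.3,0.4],"rotation":[0,0,0]},
    {"claw":0.27,"linear":[0,-0.6,0.75],"rotation":[0,0,0]},
    {"claw":0.27,"linear":[0,-0.6,0.75],"rotation":[0,0,0]},
    {"claw":0.27,"linear":[0,-0.6,0.75],"rotation":[0,0,0]},
    {"claw":0.27,"linear":[0,-0.6,0.75],"rotation":[0,0,0]},
    {"claw":0.27,"linear":[0,-0.6,0.75],"rotation":[0,0,0]},
    {"claw":0.27,"linear":[0,-0.6,0.75],"rotation":[0,0,0]},
    {"claw":0.27,"linear":[0,-0.6,0.75],"rotation":[0,0,0]},
    {"claw":0.27,"linear":[0,-0.6,0.75],"rotation":[0,0,0]},
    {"claw":0.27,"linear":[0,-0.6,0.75],"rotation":[0,0,0]}
  ]
}}

```text
time: 17.03
position: [0.5631, -0.261, 0.2942]
tool_rot: [0.956, 1.364, -0.956]
ft_force: [1.5, -0.3, -1.6]
grip_width: 0.758
```

Emit:
{"op": "play_rows", "data": {
  "targets": [
    {"claw":0.27,"linear":[0,-0.6,0.75],"rotation":[0,0,0]},
    {"claw":0.27,"linear":[0,-0.6,0.75],"rotation":[0,0,0]},
    {"claw":0.27,"linear":[0,-0.6,0.75],"rotation":[0,0,0]},
    {"claw":0.27,"linear":[0,-0.6,0.75],"rotation":[0,0,0]},
    {"claw":0.27,"linear":[0,-0.6,0.75],"rotation":[0,0,0]},
    {"claw":0.27,"linear":[0,-0.6,0.75],"rotation":[0,0,0]},
    {"claw":0.27,"linear":[0,0,0],"rotation":[0.07,0,0]},
    {"claw":0.27,"linear":[0,0,0],"rotation":[0.07,0,0]},
    {"claw":0.27,"linear":[0,0,0],"rotation":[0.07,0,0]},
    {"claw":0.27,"linear":[0,0,0],"rotation":[0,0,0]}
  ]
}}

```text
time: 17.87
position: [0.4977, -0.4226, 0.2825]
tool_rot: [1.22, 1.224, -1.245]
ft_force: [0.5, -0.8, -3.4]
grip_width: 0.753
```

```bash
cat >> h.py <<'E'
def plan2(P,az,lean):
    """like plan, with the tool leaned lean deg about its z"""
    s,p,M=pose(); a=np.radians(az); z=np.array([np.cos(a),np.sin(a),0]); x=np.array([0,0,-1.]); y=np.cross(z,x)
    T=np.c_[x,y,z]@R.from_rotvec([0,0,np.radians(lean)]).as_matrix(); rv=R.from_matrix(M.T@T).as_rotvec()/(np.pi/2)
    print('t %.2f'%s['time'],'p',p.round(4),'F',np.round(s['ft_force'],1),'w %.1f'%(87*s['grip_width']),'shift now',np.round(M.T@(np.array(P)-p)/.025,3),'turn',rv.round(4))
E
python3 - <<'E'
from h import *
plan2([.4975,-.4495,.3],-94.5,2.2)
E
```

```text
t 17.87 p [ 0.4977 -0.4226  0.2825] F [ 0.5 -0.8 -3.4] w 65.5 shift now [-0.707 -0.003  1.072] turn [ 0.0342 -0.0051  0.0427]
```

Emit:
{"op": "play_rows", "data": {
  "targets": [
    {"claw":0.27,"linear":[0,0,0.6],"rotation":[0.034,-0.005,0.043]},
    {"claw":0.27,"linear":[0,0,0.4],"rotation":[0,0,0]},
    {"claw":0.27,"linear":[0,0,0],"rotation":[0,0,0]},
    {"claw":0.27,"linear":[0,0,0],"rotation":[0,0,0]},
    {"claw":0.27,"linear":[0,0,0],"rotation":[0,0,0]}
  ]
}}

```text
time: 18.28
position: [0.4947, -0.4488, 0.2787]
tool_rot: [1.275, 1.155, -1.232]
ft_force: [0.3, 0.4, -2.3]
grip_width: 0.756
```

Run:
```python
from h import *
plan2([.4975,-.4495,.24],-94.5,2.2)
s,p,M=pose(); im=snap('wrist','w22'); g=cv2.cvtColor(im,cv2.COLOR_BGR2GRAY); hs=cv2.cvtColor(im,cv2.COLOR_BGR2HSV)
# grey rack top mask: low saturation
m=((hs[...,1]<60)&(g>70)).astype(np.uint8); m[:, :200]=0; m[:,360:]=0; m[290:]=0
cs,_=cv2.findContours(m,cv2.RETR_EXTERNAL,cv2.CHAIN_APPROX_NONE); c=max(cs,key=cv2.contourArea); print(cv2.boundingRect(c),cv2.minAreaRect(c))
for r in range(90,260,8): print(r,''.join('#' if g[r,c]<60 else ('+' if g[r,c]<100 else ('B' if hs[r,c,1]>90 else '.')) for c in range(225,340)))
print('tip top L/R', [[int(np.flatnonzero(g[190:235,c]<50)[0]+190)] for c in (269,294)])
print('pocket centre px',w2px('wrist',[[.4915,-.4495,.074],[.4915,-.4495,.064]],s))
```

```text
t 18.28 p [ 0.4947 -0.4488  0.2787] F [ 0.3  0.4 -2.3] w 65.7 shift now [1.552 0.061 0.027] turn [ 0.0076 -0.0025  0.0038]
(253, 116, 62, 125) ((283.5, 178.0), (124.0, 61.0), 90.0)
90 +++++++++++++++++++++++++++++#+++++++++++++++++++++++++++++++++++++++++++++++++++++++++++++++++++++++++++++++++++++
98 +++++++++++++++++++++++++++++++++++++++++++++++++++++++++++++++++++++++++++++++++++++++++++++++++++++++++++++++++++
106 +++++++++++++++++++++++++++++++++++++++++++++++++++++++++++++++++++++++++++++++++++++++++++++++++++++++++++++++++++
114 +++++++++++++++++++++++++++++++++++++++++++++++++++++++++++++++++++++++++++++++++++++++++++++++++++++++++++++++++++
122 +++++++++++++++++++++++++++++............................................................++++++++++++++++++++++++++
130 +++++++++++++++++++++++++++++..............................................................++++++++++++++++++++++++
138 +++++++++++++++++++++++++++++......++....................................................++++++++++++++++++++++++++
146 +++++++++++++++++++++++++++#+......++...........+++++++++++++................
[... 1150 characters left out ...]
+......+++################++++++++###############++.......+BBBBBBBBBBBBBBBBBBBBBBBBBBBBB
234 +++++++++++++++++++++++BBBBB........###########################################.......BBBBBBBBBBBBBBBBBBBBBBBBBBBBB
242 +++++++++++++++++BBBBBBBBB+##############++++++++++++++++++++++++++####################++BBBBBBBBBBBBBBBBBBBBBBBBBB
250 +++++++++++BBB+###############+++++++++++++++###++++++++++++++++++################################++BBBBBBBBBBBBBBB
258 +##################++++++++++++++++++++BBBBBBBBBBBBBBBBBBBBBBBBBBBBBBBBBBBB+##################################++BBBTraceback (most recent call last):
  File "<stdin>", line 8, in <module>
IndexError: index 0 is out of bounds for axis 0 with size 0
```

Run:
```python
from rows import *
prof('w22',[262,266,272,282,292,300],172,216)
s,p,M=pose()
for z in (.064,): print(((px2w('wrist',[(260,186),(305,186),(282,183),(282,193),(254,116),(313,116)],z,s)-p)@M*1000).round(1).tolist(), px2w('wrist',[(282,188)],z,s))
```

```text
w22 262 172 140 138 138 140 130 128 108 88 91 91 93 124 125 93 77 78 79 80 80 79 79 86 107 107 106 107 105 103 103 103 110 117 135 140 140 138 139 140 139 139 140 131 131 119
w22 266 172 142 141 141 141 134 128 119 89 90 89 95 141 142 93 76 78 79 79 80 80 79 85 106 105 106 106 106 105 105 105 113 120 132 47 48 51 51 52 53 52 52 52 52 52
w22 272 172 140 140 140 139 132 127 120 89 91 89 85 141 141 109 75 78 79 80 80 80 80 78 106 105 105 105 105 105 107 105 109 120 111 49 50 52 51 52 51 53 52 52 52 51
w22 282 172 141 142 142 142 138 127 130 89 89 91 88 126 140 125 77 79 80 80 80 81 81 80 100 107 106 107 105 105 105 104 102 112 184 242 237 236 236 235 236 235 235 235 236 236
w22 292 172 140 140 140 140 141 126 130 100 90 92 90 114 138 141 76 78 80 80 81 80 79 77 108 138 137 137 137 138 137 136 131 196 231 51 46 50 51 52 52 52 51 51 52 50
w22 300 172 140 141 138 138 139 132 132 111 87 123 121 154 136 140 76 78 79 80 79 78 80 78 91 140 137 137 137 137 138 139 97 201 219 238 243 202 203 174 174 138 102 103 70 42
[[214.7, -6.6, -23.4], [214.5, -6.6, 25.1], [214.7, -3.4, 0.3], [214.4, -14.3, 0.3], [217.1, 66.1, -28.3], [216.9, 66.1, 32.1]] [[ 0.49322474 -0.44789842  0.064     ]]
```

Run:
```python
from h import *
s,p,M=pose()
for z in (.064,.070,.075):
  w=px2w('wrist',[(282,176),(282,178.5),(282,183),(282,185.5),(282,193.7),(282,203.5)],z,s); print(z,(w[:,0]*1000).round(1).tolist(), ((w-p)@M*1000)[:,1].round(1).tolist())
# tip estimate
from scipy.optimize import brentq
L=.147
y0=brentq(lambda y:w2px('wrist',p+M@np.array([L-.007,y+.005,0]),s)[0,1]-204.8,-.03,.03); print('tip y0',y0, 'world tip',p+M@np.array([L,y0,0.]))
plan2([.4975,-.4495,.24],-94.5,2.2); print(M[:,0])
```

```text
0.064 [506.3, 503.6, 498.7, 496.0, 486.9, 476.0] [4.2, 1.5, -3.4, -6.1, -15.1, -26.1]
0.07 [507.3, 504.6, 499.8, 497.1, 488.2, 477.5] [5.4, 2.8, -2.0, -4.7, -13.6, -24.4]
0.075 [508.1, 505.5, 500.7, 498.1, 489.3, 478.7] [6.4, 3.8, -0.9, -3.6, -12.4, -23.0]
tip y0 -0.01143377867909667 world tip [ 0.48843376 -0.44749126  0.13144321]
t 18.33 p [ 0.495  -0.4485  0.2787] F [-1.2  0.7 -2.5] w 65.8 shift now [1.552 0.051 0.04 ] turn [ 0.0078 -0.0026  0.0037]
[ 0.03283383  0.001468   -0.99945975]
```

Emit:
{"op": "play_rows", "data": {
  "targets": [
    {"claw":0.27,"linear":[0,0.09,0.03],"rotation":[0.008,-0.003,0.004]},
    {"claw":0.27,"linear":[0.4,-0.015,0],"rotation":[0,0,0]},
    {"claw":0.27,"linear":[0.6,-0.023,0],"rotation":[0,0,0]},
    {"claw":0.27,"linear":[0.6,-0.023,0],"rotation":[0,0,0]},
    {"claw":0.27,"linear":[0.3,-0.01,0],"rotation":[0,0,0]},
    {"claw":0.27,"linear":[0,0,0],"rotation":[0,0,0]},
    {"claw":0.27,"linear":[0,0,0],"rotation":[0,0,0]}
  ]
}}

```text
time: 18.92
position: [0.5015, -0.4448, 0.2278]
tool_rot: [1.278, 1.146, -1.231]
ft_force: [0.5, 0.5, -2.3]
grip_width: 0.752
```

Run:
```python
from rows import *
s,p,M=pose(); print('tip',p+M@np.array([.147,-.0114,0.]),p,s['ft_force'])
plan2([.4975,-.4495,.18],-94.5,2.2)
EOF=0
```

```text
tip [ 0.49600266 -0.44426406  0.08047282] [ 0.50151053 -0.44475589  0.22781046] [ 0.49928294  0.5182633  -2.33396506]
t 18.92 p [ 0.5015 -0.4448  0.2278] F [ 0.5  0.5 -2.3] w 65.5 shift now [ 1.905 -0.223  0.202] turn [ 0.0058 -0.0007 -0.0009]
```

Emit:
{"op": "play_rows", "data": {
  "targets": [
    {"claw":0.27,"linear":[0,-0.18,0.16],"rotation":[0.006,0,0]},
    {"claw":0.27,"linear":[0,0,0],"rotation":[0,0,0]},
    {"claw":0.27,"linear":[0,0,0],"rotation":[0,0,0]}
  ]
}}

```text
time: 19.17
position: [0.4972, -0.4485, 0.2288]
tool_rot: [1.285, 1.14, -1.236]
ft_force: [-0.0, 0.3, -2.4]
grip_width: 0.757
```

```bash
cat > tip.py <<'E'
from h import *
s,p,M=pose(); t=p+M@np.array([.147,-.0114,0.]); print('tip',t.round(4),'p',p.round(4),'F',np.round(s['ft_force'],1),'need (units)',np.round(M.T@(np.array([.4915,-.4487,t[2]])-t)/.025,3))
plan2([.4975,-.4495,.18],-94.5,2.2)
E
python3 tip.py
```

```text
tip [ 0.4919 -0.448   0.0815] p [ 0.4972 -0.4485  0.2288] F [-0.   0.3 -2.4] need (units) [-0.001 -0.012  0.027]
t 19.17 p [ 0.4972 -0.4485  0.2288] F [-0.   0.3 -2.4] w 65.8 shift now [ 1.953 -0.065  0.039] turn [ 0.0001 -0.0003 -0.0018]
```

Good; down in small, checked steps.

Emit:
{"op": "play_rows", "data": {
  "targets": [
    {"claw":0.27,"linear":[0.25,-0.02,0.01],"rotation":[0,0,0]},
    {"claw":0.27,"linear":[0.25,-0.015,0.01],"rotation":[0,0,0]},
    {"claw":0.27,"linear":[0.2,-0.01,0],"rotation":[0,0,0]},
    {"claw":0.27,"linear":[0,0,0],"rotation":[0,0,0]}
  ]
}}

```text
time: 19.5
position: [0.4969, -0.4504, 0.2118]
tool_rot: [1.285, 1.135, -1.237]
ft_force: [-0.1, 0.5, -3.5]
grip_width: 0.754
```

```bash
python3 tip.py
```

```text
tip [ 0.492  -0.4503  0.0645] p [ 0.4969 -0.4504  0.2118] F [-0.1  0.5 -3.5] need (units) [-0.001 -0.024 -0.064]
t 19.50 p [ 0.4969 -0.4504  0.2118] F [-0.1  0.5 -3.5] w 65.6 shift now [ 1.272 -0.036 -0.041] turn [-0.0007  0.0014 -0.0035]
```

Emit:
{"op": "play_rows", "data": {
  "targets": [
    {"claw":0.27,"linear":[0.25,-0.035,-0.03],"rotation":[0,0,0]},
    {"claw":0.27,"linear":[0.25,-0.015,0],"rotation":[0,0,0]},
    {"claw":0.27,"linear":[0.1,-0.005,0],"rotation":[0,0,0]}
  ]
}}

```text
time: 19.75
position: [0.4964, -0.4496, 0.1955]
tool_rot: [1.285, 1.135, -1.236]
ft_force: [-0.2, 0.8, -2.4]
grip_width: 0.756
```

Emit:
{"op": "play_rows", "data": {
  "targets": [
    {"claw":0.27,"linear":[0.3,-0.012,0],"rotation":[0,0,0]},
    {"claw":0.27,"linear":[0.3,-0.012,0],"rotation":[0,0,0]}
  ]
}}

```text
time: 19.92
position: [0.4968, -0.4498, 0.18]
tool_rot: [1.285, 1.133, -1.236]
ft_force: [-0.8, 0.6, -2.4]
grip_width: 0.757
```

```bash
python3 tip.py
```

```text
tip [ 0.4921 -0.4499  0.0327] p [ 0.4968 -0.4498  0.18  ] F [-0.8  0.6 -2.4] need (units) [-0.001 -0.028 -0.045]
t 19.92 p [ 0.4968 -0.4498  0.18  ] F [-0.8  0.6 -2.4] w 65.8 shift now [ 0.003  0.026 -0.014] turn [-0.0005  0.002  -0.0045]
```

Sliding in freely (no force). On to the floor.

Emit:
{"op": "play_rows", "data": {
  "targets": [
    {"claw":0.27,"linear":[0.3,-0.015,0],"rotation":[0,0,0]},
    {"claw":0.27,"linear":[0.25,-0.01,0],"rotation":[0,0,0]}
  ]
}}

```text
time: 20.08
position: [0.4966, -0.4496, 0.1642]
tool_rot: [1.285, 1.134, -1.236]
ft_force: [-0.8, -0.2, -3.3]
grip_width: 0.755
```

Emit:
{"op": "play_rows", "data": {
  "targets": [
    {"claw":0.27,"linear":[0.15,-0.006,0],"rotation":[0,0,0]}
  ]
}}

```text
time: 20.17
position: [0.4963, -0.4493, 0.1589]
tool_rot: [1.285, 1.136, -1.236]
ft_force: [-0.0, 0.1, -2.9]
grip_width: 0.757
```

Emit:
{"op": "play_rows", "data": {
  "targets": [
    {"claw":0.27,"linear":[0.12,-0.005,0],"rotation":[0,0,0]}
  ]
}}

```text
time: 20.25
position: [0.4967, -0.4493, 0.1562]
tool_rot: [1.285, 1.135, -1.236]
ft_force: [-2.0, 3.0, 17.8]
grip_width: 0.756
```

Emit:
{"op": "play_rows", "data": {
  "targets": [
    {"claw":0.27,"linear":[0.08,-0.003,0],"rotation":[0,0,0]}
  ]
}}

```text
time: 20.33
position: [0.4976, -0.4493, 0.1562]
tool_rot: [1.286, 1.133, -1.234]
ft_force: [-1.9, 2.4, 11.6]
grip_width: 0.759
```

Emit:
{"op": "play_rows", "data": {
  "targets": [
    {"claw":0.2,"linear":[-0.03,0,0],"rotation":[0,0,0]},
    {"claw":0,"linear":[0,0,0],"rotation":[0,0,0]},
    {"claw":0,"linear":[0,0,0],"rotation":[0,0,0]},
    {"claw":0,"linear":[0,0,0],"rotation":[0,0,0]},
    {"claw":0,"linear":[0,0,0],"rotation":[0,0,0]},
    {"claw":0,"linear":[-0.5,0.02,0],"rotation":[0,0,0]},
    {"claw":0,"linear":[-0.8,0.03,0],"rotation":[0,0,0]},
    {"claw":0,"linear":[-1,0.04,0],"rotation":[0,0,0]},
    {"claw":0,"linear":[-1,0.04,0],"rotation":[0,0,0]},
    {"claw":0,"linear":[-1,0.04,0],"rotation":[0,0,0]}
  ]
}}

```text
time: 21.17
position: [0.4949, -0.4477, 0.2664]
tool_rot: [1.287, 1.141, -1.237]
ft_force: [-0.7, -0.6, 0.3]
grip_width: 0.999
```

```bash
cat > spares.py <<'E'
from h import *
def find(im=None):
    im=get_image('top') if im is None else im
    h=cv2.cvtColor(im,cv2.COLOR_BGR2HSV); g=cv2.cvtColor(im,cv2.COLOR_BGR2GRAY)
    roi=np.zeros(g.shape,np.uint8); roi[140:275,318:425]=255
    for nm,m in (('light',(h[...,1]<60)&(g>150)),('gold',(h[...,0]>14)&(h[...,0]<30)&(h[...,1]>90)&(g>90)),('darkgrey',(h[...,1]<70)&(g>45)&(g<130))):
        m=(m&(roi>0)).astype(np.uint8)
        cs,_=cv2.findContours(m,cv2.RETR_EXTERNAL,cv2.CHAIN_APPROX_NONE)
        for c in cs:
            A=cv2.contourArea(c)
            if A>60:
                (x,y),(w,hh),a=cv2.minAreaRect(c); M=cv2.moments(c); print(nm,'area',A,'cen',round(M['m10']/M['m00'],1),round(M['m01']/M['m00'],1),'box',round(x,1),round(y,1),round(w,1),round(hh,1),round(a,1))
    return im
E
python3 - <<'E'
from spares import *
print('t0'); find(cv2.imread('pics/top0.png'))
print('now'); cv2.imwrite('pics/t23.png',find()); plan([.473,-.3,.2],-90)
E
```

```text
t0
light area 467.0 cen 388.8 235.0 box 389.0 235.0 24.0 24.0 90.0
light area 489.5 cen 401.0 188.4 box 401.1 188.3 15.0 35.6 28.3
light area 406.5 cen 374.9 145.6 box 374.5 147.0 14.0 41.0 90.0
gold area 412.0 cen 345.6 208.0 box 345.5 208.1 27.9 16.4 80.5
gold area 325.5 cen 359.2 178.2 box 359.0 178.5 21.0 20.0 90.0
gold area 123.0 cen 330.7 146.7 box 331.0 146.5 13.0 14.0 90.0
darkgrey area 213.5 cen 337.0 249.2 box 337.6 246.9 13.6 28.5 18.4
now
light area 453.5 cen 388.6 234.8 box 389.0 235.0 24.0 24.0 90.0
light area 490.5 cen 401.0 188.4 box 401.1 188.3 15.0 35.6 28.3
light area 406.5 cen 374.9 145.6 box 374.5 147.0 14.0 41.0 90.0
gold area 412.0 cen 345.6 208.0 box 345.5 208.1 27.9 16.4 80.5
gold area 327.5 cen 359.2 178.3 box 359.0 178.5 21.0 20.0 90.0
gold area 124.0 cen 330.7 146.7 box 331.0 146.5 13.0 14.0 90.0
darkgrey area 215.5 cen 337.0 249.3 box 337.5 246.8 13.6 28.5 18.4
t 21.22 p [ 0.497  -0.4494  0.2734] jaw -94.6 F [ 1.1 -0.9  4. ] w 87.0mm
 shift now-axes [ 2.84 -1.57 -5.89] | in final axes [ 2.94 -0.96 -5.97] turn [-0.051  0.004 -0.031]
```

Run:
```python
from spares import *
for n,uv,z in [('bearing',(388.8,235),.018),('blade',(401.05,188.35),.017),('clevis',(337.5,246.9),.024),('bushtop',(362.3,176),.05),('bushbase',(359,179),.008),('front',(206.5,217.5),.078)]: print(n,px2w('top',uv,z)[0].round(4))
for n,(x,y,w,h,a) in {'blade':(401.1,188.3,15,35.6,28.3),'clevis':(337.5,246.8,13.6,28.5,18.4)}.items():
    b=cv2.boxPoints(((x,y),(w,h),a)); W=px2w('top',b,.02); e=[W[1]-W[0],W[2]-W[1]]; l=max(e,key=np.linalg.norm); print(n,[np.linalg.norm(i).round(4) for i in e],'long az',np.degrees(np.arctan2(l[1],l[0])).round(1))
hx=np.radians(61.9); o=np.array([.489,.0978])+.1575*np.array([np.cos(hx),np.sin(hx)]); print('floor',o)
for n,y in (('bearing',-.02),('bush',-.11),('clevis',.06),('blade',.125)): print(n,(o-.035*np.array([np.cos(hx),np.sin(hx)])+y*np.array([-np.sin(hx),np.cos(hx)])).round(4))
s=get_state(); print(s['joint_positions'])
plan([.473,-.3,.12],-90)
```

```text
bearing [ 0.4735 -0.3005  0.018 ]
blade [ 0.5892 -0.3339  0.017 ]
clevis [ 0.4432 -0.1749  0.024 ]
bushtop [ 0.6133 -0.2331  0.05  ]
bushbase [ 0.6141 -0.2329  0.008 ]
front [0.5072 0.1375 0.078 ]
blade [np.float64(0.0899), np.float64(0.0363)] long az -28.8
clevis [np.float64(0.0697), np.float64(0.0329)] long az -18.9
floor [0.56318437 0.23673498]
bearing [0.5643 0.1964]
bush [0.6437 0.154 ]
clevis [0.4938 0.2341]
blade [0.4364 0.2647]
[ 0.84257367  0.32033503 -0.17429583  1.35518965  0.03083118  1.42812875
 -0.97573452]
t 21.22 p [ 0.497  -0.4494  0.2734] jaw -94.6 F [ 1.1 -0.9  4. ] w 87.0mm
 shift now-axes [ 6.04 -1.73 -5.9 ] | in final axes [ 6.14 -0.96 -5.97] turn [-0.051  0.004 -0.031]
```

Emit:
{"op": "play_rows", "data": {
  "targets": [
    {"claw":0,"linear":[0,0,-0.5],"rotation":[-0.05,0,-0.03]},
    {"claw":0,"linear":[0,-0.15,-0.9],"rotation":[0,0,0]},
    {"claw":0,"linear":[0,-0.2,-1],"rotation":[0,0,0]},
    {"claw":0,"linear":[0,-0.2,-1],"rotation":[0,0,0]},
    {"claw":0,"linear":[0.2,-0.2,-1],"rotation":[0,0,0]},
    {"claw":0,"linear":[0.7,-0.1,-0.9],"rotation":[0,0,0]},
    {"claw":0,"linear":[0.9,0,-0.4],"rotation":[0,0,0]},
    {"claw":0,"linear":[0.9,0,0],"rotation":[0,0,0]},
    {"claw":0,"linear":[0.8,0,0],"rotation":[0,0,0]},
    {"claw":0,"linear":[0,0,0],"rotation":[0,0,0]}
  ]
}}

```text
time: 22.05
position: [0.481, -0.3055, 0.197]
tool_rot: [1.2, 1.18, -1.205]
ft_force: [-1.2, -0.2, -0.2]
grip_width: 0.999
```

Run:
```python
from h import *
plan([.4735,-.3005,.06],-90)
s,p,M=pose(); im=snap('wrist','b1'); h=cv2.cvtColor(im,cv2.COLOR_BGR2HSV); g=cv2.cvtColor(im,cv2.COLOR_BGR2GRAY)
m=((h[...,1]<60)&(g>150)).astype(np.uint8); m[265:]=0
cs,_=cv2.findContours(m,cv2.RETR_EXTERNAL,cv2.CHAIN_APPROX_NONE)
for c in cs:
    if cv2.contourArea(c)>400:
        (x,y),r=cv2.minEnclosingCircle(c); print(cv2.boundingRect(c),x,y,r, px2w('wrist',[(x,y)],.02,s))
# pliers upright? top image dark handles
```

```text
t 22.05 p [ 0.481  -0.3055  0.197 ] jaw -89.9 F [-1.2 -0.2 -0.2] w 86.9mm
 shift now-axes [ 5.47 -0.4  -0.32] | in final axes [ 5.48 -0.3  -0.2 ] turn [ 0.001  0.014 -0.012]
(245, 170, 61, 60) 275.0614013671875 198.7834014892578 30.697561264038086 [[ 0.47340926 -0.30299967  0.02      ]]
(396, 93, 109, 172) 452.5 182.0 96.83113861083984 [[ 0.48927547 -0.47561622  0.02      ]]
(272, 15, 83, 113) 311.5 71.0 56.80018615722656 [[ 0.59023367 -0.33601293  0.02      ]]
(22, 0, 38, 101) 38.53940200805664 49.83960723876953 52.51236343383789 [[ 0.60495069 -0.1021706   0.02      ]]
(0, 0, 30, 108) 6.0 53.5 53.83549499511719 [[ 0.60156325 -0.07493524  0.02      ]]
```

Emit:
{"op": "play_rows", "data": {
  "targets": [
    {"claw":0,"linear":[0.4,-0.3,-0.14],"rotation":[0,0.014,-0.012]},
    {"claw":0,"linear":[0.9,0,0],"rotation":[0,0,0]},
    {"claw":0,"linear":[1,0,0],"rotation":[0,0,0]},
    {"claw":0,"linear":[1,0,0],"rotation":[0,0,0]},
    {"claw":0,"linear":[1,0,0],"rotation":[0,0,0]},
    {"claw":0,"linear":[1,0,0],"rotation":[0,0,0]},
    {"claw":0,"linear":[0.6,0,0],"rotation":[0,0,0]},
    {"claw":0,"linear":[0,0,0],"rotation":[0,0,0]},
    {"claw":0,"linear":[0,0,0],"rotation":[0,0,0]}
  ]
}}

```text
time: 22.85
position: [0.4797, -0.3123, 0.0583]
tool_rot: [1.215, 1.192, -1.209]
ft_force: [0.2, -0.3, 0.9]
grip_width: 0.999
```

```bash
python3 -c "
from h import *
plan([.4735,-.302,.005],-90)"
```

```text
t 22.85 p [ 0.4797 -0.3123  0.0583] jaw -90.4 F [ 0.2 -0.3  0.9] w 86.9mm
 shift now-axes [ 2.12 -0.28 -0.42] | in final axes [ 2.13 -0.25 -0.41] turn [-0.004  0.004 -0.008]
```

Emit:
{"op": "play_rows", "data": {
  "targets": [
    {"claw":0,"linear":[0.2,-0.26,-0.41],"rotation":[-0.004,0.004,-0.008]},
    {"claw":0,"linear":[0.4,0,0],"rotation":[0,0,0]},
    {"claw":0,"linear":[0.4,0,0],"rotation":[0,0,0]},
    {"claw":0,"linear":[0,0,0],"rotation":[0,0,0]},
    {"claw":0,"linear":[0,0,0],"rotation":[0,0,0]}
  ]
}}

```text
time: 23.27
position: [0.4757, -0.3036, 0.0363]
tool_rot: [1.209, 1.202, -1.209]
ft_force: [-0.4, -0.5, 0.7]
grip_width: 1.0
```

```bash
python3 -c "
from h import *
plan([.4735,-.302,.005],-90)"
```

```text
t 23.27 p [ 0.4757 -0.3036  0.0363] jaw -90.1 F [-0.4 -0.5  0.7] w 87.0mm
 shift now-axes [ 1.25 -0.09 -0.07] | in final axes [ 1.25 -0.09 -0.06] turn [-0.001  0.003 -0.003]
```

Down, grip at 40 N, lift.

Emit:
{"op": "play_rows", "data": {
  "targets": [
    {"claw":0,"linear":[0.4,-0.09,-0.06],"rotation":[0,0.003,-0.003]},
    {"claw":0,"linear":[0.5,0,0],"rotation":[0,0,0]},
    {"claw":0,"linear":[0.3,0,0],"rotation":[0,0,0]},
    {"claw":0.1,"linear":[0,0,0],"rotation":[0,0,0]},
    {"claw":0.35,"linear":[0,0,0],"rotation":[0,0,0]},
    {"claw":0.5,"linear":[0,0,0],"rotation":[0,0,0]},
    {"claw":0.5,"linear":[0,0,0],"rotation":[0,0,0]},
    {"claw":0.5,"linear":[0,0,0],"rotation":[0,0,0]},
    {"claw":0.5,"linear":[0,0,0],"rotation":[0,0,0]}
  ],
  "newtons": 40
}}

```text
time: 24.02
position: [0.4735, -0.3021, 0.0032]
tool_rot: [1.211, 1.21, -1.21]
ft_force: [0.5, 0.1, -2.1]
grip_width: 0.699
```

Emit:
{"op": "play_rows", "data": {
  "targets": [
    {"claw":0.5,"linear":[-0.5,0,0],"rotation":[0,0,0]},
    {"claw":0.5,"linear":[-1,0,0],"rotation":[0,0,0]},
    {"claw":0.5,"linear":[-1,0,0],"rotation":[0,0,0]},
    {"claw":0.5,"linear":[-1,0,0],"rotation":[0,0,0]},
    {"claw":0.5,"linear":[-1,0,0],"rotation":[0,0,0]},
    {"claw":0.5,"linear":[-1,0,0],"rotation":[0,0,0]},
    {"claw":0.5,"linear":[-1,0,0],"rotation":[0,0,0]},
    {"claw":0.5,"linear":[-0.5,0,0],"rotation":[0,0,0]},
    {"claw":0.5,"linear":[0,0,0],"rotation":[0,0,0]},
    {"claw":0.5,"linear":[0,0,0],"rotation":[0,0,0]}
  ]
}}

```text
time: 24.85
position: [0.4716, -0.3005, 0.1927]
tool_rot: [1.21, 1.211, -1.209]
ft_force: [-0.1, -0.1, -2.6]
grip_width: 0.696
```

```bash
python3 -c "
from h import *
plan([.5643,.1964,.2],-28)"
```

```text
t 24.85 p [ 0.4716 -0.3005  0.1927] jaw -90.0 F [-0.1 -0.1 -2.6] w 60.6mm
 shift now-axes [ -0.27   3.71 -19.88] | in final axes [-0.29 19.29 -6.06] turn [-0.689 -0.001  0.   ]
```

Emit:
{"op": "play_rows", "data": {
  "targets": [
    {"claw":0.5,"linear":[0,0.1,-0.5],"rotation":[0,0,0]},
    {"claw":0.5,"linear":[0,0.2,-1],"rotation":[0,0,0]},
    {"claw":0.5,"linear":[0,0.2,-1],"rotation":[0,0,0]},
    {"claw":0.5,"linear":[0,0.2,-1],"rotation":[0,0,0]},
    {"claw":0.5,"linear":[0,0.2,-1],"rotation":[0,0,0]},
    {"claw":0.5,"linear":[-0.1,0.2,-1],"rotation":[0,0,0]},
    {"claw":0.5,"linear":[-0.1,0.2,-1],"rotation":[0,0,0]},
    {"claw":0.5,"linear":[-0.1,0.2,-1],"rotation":[0,0,0]},
    {"claw":0.5,"linear":[-0.1,0.2,-1],"rotation":[0,0,0]},
    {"claw":0.5,"linear":[-0.1,0.2,-1],"rotation":[0,0,0]}
  ]
}}

```text
time: 25.68
position: [0.5102, -0.049, 0.1913]
tool_rot: [1.21, 1.231, -1.231]
ft_force: [0.1, 0.4, -2.3]
grip_width: 0.696
```

Emit:
{"op": "play_rows", "data": {
  "targets": [
    {"claw":0.5,"linear":[0,0.2,-1],"rotation":[0,0,0]},
    {"claw":0.5,"linear":[0,0.2,-1],"rotation":[0,0,0]},
    {"claw":0.5,"linear":[0,0.2,-1],"rotation":[0,0,0]},
    {"claw":0.5,"linear":[0,0.2,-1],"rotation":[0,0,0]},
    {"claw":0.5,"linear":[-0.1,0.2,-1],"rotation":[0,0,0]},
    {"claw":0.5,"linear":[-0.1,0.2,-1],"rotation":[0,0,0]},
    {"claw":0.5,"linear":[-0.1,0.2,-1],"rotation":[0,0,0]},
    {"claw":0.5,"linear":[-0.1,0.2,-1],"rotation":[0,0,0]},
    {"claw":0.5,"linear":[0,0.2,-0.5],"rotation":[0,0,0]}
  ]
}}

```text
time: 26.43
position: [0.5426, 0.1871, 0.1885]
tool_rot: [1.19, 1.258, -1.24]
ft_force: [-0.2, 0.9, -1.7]
grip_width: 0.696
```

Emit:
{"op": "play_rows", "data": {
  "targets": [
    {"claw":0.5,"linear":[0,0,0],"rotation":[-0.078,0,0]},
    {"claw":0.5,"linear":[0,0,0],"rotation":[-0.078,0,0]},
    {"claw":0.5,"linear":[0,0,0],"rotation":[-0.078,0,0]},
    {"claw":0.5,"linear":[0,0,0],"rotation":[-0.078,0,0]},
    {"claw":0.5,"linear":[0,0,0],"rotation":[-0.078,0,0]},
    {"claw":0.5,"linear":[0,0,0],"rotation":[-0.078,0,0]},
    {"claw":0.5,"linear":[0,0,0],"rotation":[-0.078,0,0]},
    {"claw":0.5,"linear":[0,0,0],"rotation":[-0.078,0,0]},
    {"claw":0.5,"linear":[0,0,0],"rotation":[-0.06,0,0]},
    {"claw":0.5,"linear":[0,0,0],"rotation":[0,0,0]}
  ]
}}

```text
time: 27.27
position: [0.5236, 0.2031, 0.1723]
tool_rot: [0.358, 1.625, -0.372]
ft_force: [0.3, 0.7, -1.8]
grip_width: 0.697
```

```bash
python3 -c "
from h import *
plan([.5643,.1964,.06],-28)"
```

```text
t 27.27 p [0.5236 0.2031 0.1723] jaw -26.4 F [ 0.3  0.7 -1.8] w 60.6mm
 shift now-axes [4.34 0.6  1.93] | in final axes [4.49 0.53 1.56] turn [ 0.018 -0.051  0.018]
```

Emit:
{"op": "play_rows", "data": {
  "targets": [
    {"claw":0.5,"linear":[0,0,0],"rotation":[0.018,-0.051,0.018]},
    {"claw":0.5,"linear":[0,0.25,0.8],"rotation":[0,0,0]},
    {"claw":0.5,"linear":[0.5,0.25,0.8],"rotation":[0,0,0]},
    {"claw":0.5,"linear":[1,0,0],"rotation":[0,0,0]},
    {"claw":0.5,"linear":[0.8,0,0],"rotation":[0,0,0]},
    {"claw":0.5,"linear":[0,0,0],"rotation":[0,0,0]},
    {"claw":0.5,"linear":[0,0,0],"rotation":[0,0,0]}
  ]
}}

```text
time: 27.85
position: [0.5512, 0.1965, 0.1028]
tool_rot: [0.383, 1.547, -0.403]
ft_force: [0.7, -0.3, -1.5]
grip_width: 0.692
```

```bash
python3 -c "
from h import *
plan([.5643,.1964,.028],-28)"
```

```text
t 27.85 p [0.5512 0.1965 0.1028] jaw -28.7 F [ 0.7 -0.3 -1.5] w 60.2mm
 shift now-axes [2.98 0.29 0.49] | in final axes [2.99 0.24 0.46] turn [-0.007 -0.006  0.01 ]
```

Emit:
{"op": "play_rows", "data": {
  "targets": [
    {"claw":0.5,"linear":[0,0.25,0.46],"rotation":[-0.007,-0.006,0.01]},
    {"claw":0.5,"linear":[0.6,0,0],"rotation":[0,0,0]},
    {"claw":0.5,"linear":[0.8,0,0],"rotation":[0,0,0]},
    {"claw":0.5,"linear":[0.8,0,0],"rotation":[0,0,0]},
    {"claw":0.5,"linear":[0.5,0,0],"rotation":[0,0,0]},
    {"claw":0.5,"linear":[0,0,0],"rotation":[0,0,0]}
  ]
}}

```text
time: 28.35
position: [0.5693, 0.1986, 0.0354]
tool_rot: [0.391, 1.527, -0.381]
ft_force: [0.2, -0.3, -2.3]
grip_width: 0.695
```

```bash
python3 -c "
from h import *
plan([.5643,.1964,.027],-28)"
```

```text
t 28.35 p [0.5693 0.1986 0.0354] jaw -28.2 F [ 0.2 -0.3 -2.3] w 60.4mm
 shift now-axes [ 0.33 -0.17 -0.14] | in final axes [ 0.34 -0.17 -0.14] turn [-0.003  0.005 -0.005]
```

Emit:
{"op": "play_rows", "data": {
  "targets": [
    {"claw":0.5,"linear":[0.3,-0.15,-0.12],"rotation":[0,0.005,-0.005]},
    {"claw":0.5,"linear":[0,0,0],"rotation":[0,0,0]},
    {"claw":0.17,"linear":[0,0,0],"rotation":[0,0,0]},
    {"claw":0.17,"linear":[0,0,0],"rotation":[0,0,0]},
    {"claw":0.17,"linear":[0,0,0],"rotation":[0,0,0]},
    {"claw":0.17,"linear":[-0.4,0,0],"rotation":[0,0,0]},
    {"claw":0.17,"linear":[-0.8,0,0],"rotation":[0,0,0]},
    {"claw":0,"linear":[-1,0,0],"rotation":[0,0,0]},
    {"claw":0,"linear":[-1,0,0],"rotation":[0,0,0]},
    {"claw":0,"linear":[-1,0,0],"rotation":[0,0,0]}
  ]
}}

```text
time: 29.18
position: [0.5647, 0.1972, 0.1395]
tool_rot: [0.387, 1.537, -0.385]
ft_force: [0.5, -0.2, -0.3]
grip_width: 0.956
```

Emit:
{"op": "play_rows", "data": {
  "targets": [
    {"claw":0,"linear":[-1,0,0],"rotation":[0.078,0,0]},
    {"claw":0,"linear":[-1,0,0],"rotation":[0.078,0,0]},
    {"claw":0,"linear":[0,0,0],"rotation":[0.078,0,0]},
    {"claw":0,"linear":[0,0,0],"rotation":[0.078,0,0]},
    {"claw":0,"linear":[0,0,0],"rotation":[0.078,0,0]},
    {"claw":0,"linear":[0,0,0],"rotation":[0.078,0,0]},
    {"claw":0,"linear":[0,0,0],"rotation":[0.05,0,0]},
    {"claw":0,"linear":[0,0,0],"rotation":[0,0,0]}
  ]
}}

```text
time: 29.85
position: [0.5708, 0.2033, 0.2164]
tool_rot: [1.048, 1.295, -1.004]
ft_force: [0.0, -0.6, 1.5]
grip_width: 0.998
```

Run:
```python
from spares import *
plan([.614,-.233,.2],-75); cv2.imwrite('pics/t24.png',find())
```

```text
t 29.85 p [0.5708 0.2033 0.2164] jaw -76.1 F [ 0.  -0.6  1.5] w 86.8mm
 shift now-axes [ 0.54 -2.53 17.36] | in final axes [ 0.66 -2.85 17.3 ] turn [-0.012 -0.001 -0.021]
light area 500.0 cen 400.9 188.5 box 400.9 188.4 15.0 36.0 28.3
light area 409.5 cen 374.9 145.7 box 374.5 147.0 14.0 41.0 90.0
gold area 61.5 cen 342.3 212.6 box 345.5 208.4 29.1 17.9 84.3
gold area 326.5 cen 359.2 178.2 box 359.0 178.5 21.0 20.0 90.0
gold area 126.0 cen 330.7 146.8 box 331.0 146.5 13.0 14.0 90.0
darkgrey area 100.5 cen 338.0 242.7 box 337.4 246.8 13.3 28.5 18.4
```

Emit:
{"op": "play_rows", "data": {
  "targets": [
    {"claw":0,"linear":[0,-0.1,0.5],"rotation":[-0.012,0,-0.021]},
    {"claw":0,"linear":[0,-0.17,1],"rotation":[0,0,0]},
    {"claw":0,"linear":[0,-0.17,1],"rotation":[0,0,0]},
    {"claw":0,"linear":[0,-0.17,1],"rotation":[0,0,0]},
    {"claw":0,"linear":[0,-0.17,1],"rotation":[0,0,0]},
    {"claw":0,"linear":[0,-0.17,1],"rotation":[0,0,0]},
    {"claw":0,"linear":[0,-0.17,1],"rotation":[0,0,0]},
    {"claw":0,"linear":[0,-0.17,1],"rotation":[0,0,0]},
    {"claw":0,"linear":[0,-0.17,1],"rotation":[0,0,0]},
    {"claw":0,"linear":[0,-0.17,1],"rotation":[0,0,0]}
  ]
}}

```text
time: 30.73
position: [0.599, -0.0325, 0.2241]
tool_rot: [0.982, 1.34, -0.964]
ft_force: [0.4, 0.0, 0.4]
grip_width: 0.998
```

Emit:
{"op": "play_rows", "data": {
  "targets": [
    {"claw":0,"linear":[0,-0.17,1],"rotation":[0,0,0]},
    {"claw":0,"linear":[0,-0.17,1],"rotation":[0,0,0]},
    {"claw":0,"linear":[0,-0.17,1],"rotation":[0,0,0]},
    {"claw":0,"linear":[0,-0.17,1],"rotation":[0,0,0]},
    {"claw":0,"linear":[0,-0.17,1],"rotation":[0,0,0]},
    {"claw":0,"linear":[0,-0.17,1],"rotation":[0,0,0]},
    {"claw":0,"linear":[0,-0.17,0.8],"rotation":[0,0,0]},
    {"claw":0,"linear":[0,0,0],"rotation":[0,0,0]},
    {"claw":0,"linear":[0,0,0],"rotation":[0,0,0]}
  ]
}}

```text
time: 31.48
position: [0.6255, -0.2195, 0.2287]
tool_rot: [0.969, 1.339, -0.949]
ft_force: [-0.2, 0.8, 1.1]
grip_width: 0.996
```

Run:
```python
from h import *
plan([.614,-.233,.075],-75)
```

```text
t 31.48 p [ 0.6255 -0.2195  0.2287] jaw -70.9 F [-0.2  0.8  1.1] w 86.6mm
 shift now-axes [ 6.14 -0.71  0.35] | in final axes [ 6.15 -0.59  0.4 ] turn [ 0.046  0.    -0.01 ]
```

Emit:
{"op": "play_rows", "data": {
  "targets": [
    {"claw":0,"linear":[0.5,-0.6,0.4],"rotation":[0.046,0,-0.01]},
    {"claw":0,"linear":[1,0,0],"rotation":[0,0,0]},
    {"claw":0,"linear":[1,0,0],"rotation":[0,0,0]},
    {"claw":0,"linear":[1,0,0],"rotation":[0,0,0]},
    {"claw":0,"linear":[1,0,0],"rotation":[0,0,0]},
    {"claw":0,"linear":[1,0,0],"rotation":[0,0,0]},
    {"claw":0,"linear":[0.4,0,0],"rotation":[0,0,0]},
    {"claw":0,"linear":[0,0,0],"rotation":[0,0,0]}
  ]
}}

```text
time: 32.15
position: [0.6193, -0.2242, 0.0827]
tool_rot: [1.005, 1.321, -0.993]
ft_force: [-0.7, 0.1, 0.6]
grip_width: 1.003
```

Run:
```python
from h import *
plan([.614,-.2335,.013],-75)
```

```text
t 32.15 p [ 0.6193 -0.2242  0.0827] jaw -73.9 F [-0.7  0.1  0.6] w 87.2mm
 shift now-axes [ 2.78 -0.34  0.3 ] | in final axes [ 2.79 -0.3   0.3 ] turn [ 0.012  0.001 -0.007]
```

Emit:
{"op": "play_rows", "data": {
  "targets": [
    {"claw":0,"linear":[0,-0.33,0.3],"rotation":[0.012,0,-0.007]},
    {"claw":0,"linear":[0.7,0,0],"rotation":[0,0,0]},
    {"claw":0,"linear":[0.8,0,0],"rotation":[0,0,0]},
    {"claw":0,"linear":[0.8,0,0],"rotation":[0,0,0]},
    {"claw":0,"linear":[0.3,0,0],"rotation":[0,0,0]},
    {"claw":0,"linear":[0,0,0],"rotation":[0,0,0]}
  ]
}}

```text
time: 32.65
position: [0.6193, -0.2367, 0.0274]
tool_rot: [1.013, 1.307, -1.011]
ft_force: [-0.9, 0.1, 0.5]
grip_width: 1.001
```

Run:
```python
from h import *
plan([.614,-.2335,.013],-75)
```

```text
t 32.65 p [ 0.6193 -0.2367  0.0274] jaw -75.0 F [-0.9  0.1  0.5] w 87.1mm
 shift now-axes [ 0.57 -0.18 -0.19] | in final axes [ 0.57 -0.17 -0.18] turn [ 0.     0.007 -0.006]
```

Emit:
{"op": "play_rows", "data": {
  "targets": [
    {"claw":0,"linear":[0.3,-0.17,-0.18],"rotation":[0,0.007,-0.006]},
    {"claw":0.1,"linear":[0.3,0,0],"rotation":[0,0,0]},
    {"claw":0.4,"linear":[0,0,0],"rotation":[0,0,0]},
    {"claw":0.7,"linear":[0,0,0],"rotation":[0,0,0]},
    {"claw":0.75,"linear":[0,0,0],"rotation":[0,0,0]},
    {"claw":0.75,"linear":[0,0,0],"rotation":[0,0,0]},
    {"claw":0.75,"linear":[0,0,0],"rotation":[0,0,0]},
    {"claw":0.75,"linear":[0,0,0],"rotation":[0,0,0]},
    {"claw":0.75,"linear":[0,0,0],"rotation":[0,0,0]},
    {"claw":0.75,"linear":[0,0,0],"rotation":[0,0,0]}
  ]
}}

```text
time: 33.48
position: [0.6178, -0.2349, 0.0187]
tool_rot: [1.015, 1.314, -1.012]
ft_force: [-0.2, 0.5, -0.7]
grip_width: 0.428
```

Emit:
{"op": "play_rows", "data": {
  "targets": [
    {"claw":0.75,"linear":[-0.5,0,0],"rotation":[0,0,0]},
    {"claw":0.75,"linear":[-1,0,0],"rotation":[0,0,0]},
    {"claw":0.75,"linear":[-1,0,0],"rotation":[0,0,0]},
    {"claw":0.75,"linear":[-1,0,0],"rotation":[0,0,0]},
    {"claw":0.75,"linear":[-1,0,0],"rotation":[0,0,0]},
    {"claw":0.75,"linear":[-1,0,0],"rotation":[0,0,0]},
    {"claw":0.75,"linear":[-1,0,0],"rotation":[0,0,0]},
    {"claw":0.75,"linear":[-0.7,0,0],"rotation":[0,0,0]},
    {"claw":0.75,"linear":[0,0,0],"rotation":[0,0,0]}
  ]
}}

```text
time: 34.23
position: [0.6113, -0.233, 0.205]
tool_rot: [1.013, 1.327, -1.016]
ft_force: [0.9, -0.1, -1.7]
grip_width: 0.428
```

Run:
```python
from h import *
plan([.6437,.154,.2],-28)
```

```text
t 34.23 p [ 0.6113 -0.233   0.205 ] jaw -75.0 F [ 0.9 -0.1 -1.7] w 37.3mm
 shift now-axes [  0.22   5.27 -14.61] | in final axes [ 0.2  14.28 -6.12] turn [-0.522 -0.003  0.002]
```

Emit:
{"op": "play_rows", "data": {
  "targets": [
    {"claw":0.75,"linear":[0,0.2,-0.5],"rotation":[0,0,0]},
    {"claw":0.75,"linear":[0,0.36,-1],"rotation":[0,0,0]},
    {"claw":0.75,"linear":[0,0.36,-1],"rotation":[0,0,0]},
    {"claw":0.75,"linear":[0,0.36,-1],"rotation":[0,0,0]},
    {"claw":0.75,"linear":[0,0.36,-1],"rotation":[0,0,0]},
    {"claw":0.75,"linear":[0,0.36,-1],"rotation":[0,0,0]},
    {"claw":0.75,"linear":[0,0.36,-1],"rotation":[0,0,0]},
    {"claw":0.75,"linear":[0,0.36,-1],"rotation":[0,0,0]},
    {"claw":0.75,"linear":[0,0.36,-1],"rotation":[0,0,0]},
    {"claw":0.75,"linear":[0,0.36,-1],"rotation":[0,0,0]}
  ]
}}

```text
time: 35.07
position: [0.6237, 0.0285, 0.1889]
tool_rot: [1.012, 1.343, -1.039]
ft_force: [-0.5, 0.2, -3.0]
grip_width: 0.428
```

Emit:
{"op": "play_rows", "data": {
  "targets": [
    {"claw":0.75,"linear":[0,0.36,-1],"rotation":[0,0,0]},
    {"claw":0.75,"linear":[0,0.36,-1],"rotation":[0,0,0]},
    {"claw":0.75,"linear":[0,0.36,-1],"rotation":[0,0,0]},
    {"claw":0.75,"linear":[0,0.36,-1],"rotation":[-0.07,0,0]},
    {"claw":0.75,"linear":[0,0,0],"rotation":[-0.078,0,0]},
    {"claw":0.75,"linear":[0,0,0],"rotation":[-0.078,0,0]},
    {"claw":0.75,"linear":[0,0,0],"rotation":[-0.078,0,0]},
    {"claw":0.75,"linear":[0,0,0],"rotation":[-0.078,0,0]},
    {"claw":0.75,"linear":[0,0,0],"rotation":[-0.078,0,0]},
    {"claw":0.75,"linear":[0,0,0],"rotation":[-0.06,0,0]}
  ]
}}

```text
time: 35.9
position: [0.6132, 0.1654, 0.1687]
tool_rot: [0.367, 1.601, -0.379]
ft_force: [1.3, 0.3, -3.3]
grip_width: 0.429
```

Emit:
{"op": "play_rows", "data": {
  "targets": [
    {"claw":0.75,"linear":[0,0,0],"rotation":[0,0,0]},
    {"claw":0.75,"linear":[0,0,0],"rotation":[0,0,0]}
  ]
}}

```text
time: 36.07
position: [0.61, 0.1673, 0.1651]
tool_rot: [0.363, 1.608, -0.378]
ft_force: [0.4, 0.3, -2.7]
grip_width: 0.427
```

Run:
```python
from h import *
plan([.6437,.154,.12],-28)
```

```text
t 36.07 p [0.61   0.1673 0.1651] jaw -26.9 F [ 0.4  0.3 -2.7] w 37.1mm
 shift now-axes [1.7  0.18 1.56] | in final axes [1.8  0.16 1.44] turn [ 0.013 -0.041  0.016]
```

Emit:
{"op": "play_rows", "data": {
  "targets": [
    {"claw":0.75,"linear":[0,0,0],"rotation":[0.013,-0.041,0.016]},
    {"claw":0.75,"linear":[0.3,0.1,0.8],"rotation":[0,0,0]},
    {"claw":0.75,"linear":[0.6,0.06,0.7],"rotation":[0,0,0]},
    {"claw":0.75,"linear":[0.6,0,0],"rotation":[0,0,0]},
    {"claw":0.75,"linear":[0,0,0],"rotation":[0,0,0]},
    {"claw":0.75,"linear":[0,0,0],"rotation":[0,0,0]}
  ]
}}

```text
time: 36.57
position: [0.6369, 0.1549, 0.1189]
tool_rot: [0.386, 1.544, -0.398]
ft_force: [-0.4, -0.8, -2.6]
grip_width: 0.428
```

Run:
```python
from h import *
plan([.6437,.154,.045],-28)
```

```text
t 36.57 p [0.6369 0.1549 0.1189] jaw -28.6 F [-0.4 -0.8 -2.6] w 37.2mm
 shift now-axes [2.95 0.13 0.28] | in final axes [2.96 0.1  0.26] turn [-0.007 -0.004  0.006]
```

Emit:
{"op": "play_rows", "data": {
  "targets": [
    {"claw":0.75,"linear":[0.4,0.1,0.26],"rotation":[-0.007,-0.004,0.006]},
    {"claw":0.75,"linear":[0.8,0,0],"rotation":[0,0,0]},
    {"claw":0.75,"linear":[0.8,0,0],"rotation":[0,0,0]},
    {"claw":0.75,"linear":[0.6,0,0],"rotation":[0,0,0]},
    {"claw":0.75,"linear":[0.25,0,0],"rotation":[0,0,0]},
    {"claw":0.75,"linear":[0,0,0],"rotation":[0,0,0]}
  ]
}}

```text
time: 37.07
position: [0.6444, 0.1574, 0.0495]
tool_rot: [0.389, 1.533, -0.384]
ft_force: [0.2, -0.3, -2.6]
grip_width: 0.429
```

Run:
```python
from h import *
plan([.6437,.154,.043],-28)
```

```text
t 37.07 p [0.6444 0.1574 0.0495] jaw -28.3 F [ 0.2 -0.3 -2.6] w 37.3mm
 shift now-axes [ 0.26 -0.13  0.04] | in final axes [ 0.26 -0.13  0.04] turn [-0.003  0.002 -0.003]
```

Emit:
{"op": "play_rows", "data": {
  "targets": [
    {"claw":0.75,"linear":[0.27,-0.1,0],"rotation":[0,0,0]},
    {"claw":0.75,"linear":[0,0,0],"rotation":[0,0,0]},
    {"claw":0.45,"linear":[0,0,0],"rotation":[0,0,0]},
    {"claw":0.45,"linear":[0,0,0],"rotation":[0,0,0]},
    {"claw":0.43,"linear":[0,0,0],"rotation":[0,0,0]},
    {"claw":0.43,"linear":[-0.4,0,0],"rotation":[0,0,0]},
    {"claw":0.43,"linear":[-0.8,0,0],"rotation":[0,0,0]},
    {"claw":0.43,"linear":[-1,0,0],"rotation":[0,0,0]},
    {"claw":0.2,"linear":[-1,0,0],"rotation":[0,0,0]},
    {"claw":0,"linear":[-1,0,0],"rotation":[0,0,0]}
  ]
}}

```text
time: 37.9
position: [0.6431, 0.1558, 0.1563]
tool_rot: [0.391, 1.531, -0.382]
ft_force: [1.1, -0.5, 0.6]
grip_width: 0.653
```

Emit:
{"op": "play_rows", "data": {
  "targets": [
    {"claw":0,"linear":[-1,0,0],"rotation":[0.078,0,0]},
    {"claw":0,"linear":[-1,0,0],"rotation":[0.078,0,0]},
    {"claw":0,"linear":[0,0,0],"rotation":[0.078,0,0]},
    {"claw":0,"linear":[0,0,0],"rotation":[0.078,0,0]},
    {"claw":0,"linear":[0,0,0],"rotation":[0.078,0,0]},
    {"claw":0,"linear":[0,0,0],"rotation":[0.078,0,0]},
    {"claw":0,"linear":[0,0,0],"rotation":[0.078,0,0]},
    {"claw":0,"linear":[0,0,0],"rotation":[0.078,0,0]},
    {"claw":0,"linear":[0,0,0],"rotation":[0.078,0,0]},
    {"claw":0,"linear":[0,0,0],"rotation":[0.078,0,0]}
  ]
}}

```text
time: 38.73
position: [0.6495, 0.1624, 0.2393]
tool_rot: [1.368, 1.104, -1.294]
ft_force: [-0.3, -0.3, 0.4]
grip_width: 0.997
```

Emit:
{"op": "play_rows", "data": {
  "targets": [
    {"claw":0,"linear":[0,0,0],"rotation":[0.078,0,0]},
    {"claw":0,"linear":[0,0,0],"rotation":[0.03,0,0]},
    {"claw":0,"linear":[0,0,0],"rotation":[0,0,0]}
  ]
}}

```text
time: 38.98
position: [0.6502, 0.1642, 0.2455]
tool_rot: [1.504, 1.005, -1.413]
ft_force: [-0.5, 0.0, 1.1]
grip_width: 1.006
```

Run:
```python
from spares import *
plan([.446,-.176,.2],-108.9); cv2.imwrite('pics/t25.png',find())
```

```text
t 38.98 p [0.6502 0.1642 0.2455] jaw -110.1 F [-0.5  0.   1.1] w 87.5mm
 shift now-axes [ 1.18 -3.06 15.63] | in final axes [ 1.82 -3.32 15.52] turn [-0.013 -0.021 -0.027]
light area 501.0 cen 400.9 188.5 box 400.9 188.4 15.1 36.0 28.3
light area 409.5 cen 374.9 145.7 box 374.5 147.0 14.0 41.0 90.0
gold area 65.0 cen 340.4 213.3 box 344.8 208.6 28.8 19.0 81.9
gold area 125.0 cen 330.6 146.8 box 331.0 146.5 13.0 14.0 90.0
darkgrey area 62.5 cen 334.7 242.4 box 333.5 246.4 10.1 29.1 2.2
```

Emit:
{"op": "play_rows", "data": {
  "targets": [
    {"claw":0,"linear":[0,-0.1,0.5],"rotation":[-0.013,-0.021,-0.027]},
    {"claw":0,"linear":[0,-0.21,1],"rotation":[0,0,0]},
    {"claw":0,"linear":[0,-0.21,1],"rotation":[0,0,0]},
    {"claw":0,"linear":[0,-0.21,1],"rotation":[0,0,0]},
    {"claw":0,"linear":[0,-0.21,1],"rotation":[0,0,0]},
    {"claw":0,"linear":[0,-0.21,1],"rotation":[0,0,0]},
    {"claw":0,"linear":[0,-0.21,1],"rotation":[0,0,0]},
    {"claw":0,"linear":[0,-0.21,1],"rotation":[0,0,0]},
    {"claw":0,"linear":[0,-0.21,1],"rotation":[0,0,0]},
    {"claw":0,"linear":[0,-0.21,1],"rotation":[0,0,0]}
  ]
}}

```text
time: 39.87
position: [0.5268, -0.0431, 0.2503]
tool_rot: [1.428, 1.06, -1.411]
ft_force: [-0.1, -0.6, -0.6]
grip_width: 1.0
```

Emit:
{"op": "play_rows", "data": {
  "targets": [
    {"claw":0,"linear":[0,-0.21,1],"rotation":[0,0,0]},
    {"claw":0,"linear":[0,-0.21,1],"rotation":[0,0,0]},
    {"claw":0,"linear":[0,-0.21,1],"rotation":[0,0,0]},
    {"claw":0,"linear":[0,-0.21,1],"rotation":[0,0,0]},
    {"claw":0,"linear":[0,-0.21,1],"rotation":[0,0,0]},
    {"claw":0,"linear":[0.3,-0.21,0.5],"rotation":[0,0,0]},
    {"claw":0,"linear":[0.3,0,0],"rotation":[0,0,0]},
    {"claw":0,"linear":[0,0,0],"rotation":[0,0,0]},
    {"claw":0,"linear":[0,0,0],"rotation":[0,0,0]}
  ]
}}

```text
time: 40.62
position: [0.4535, -0.1759, 0.2412]
tool_rot: [1.422, 1.052, -1.397]
ft_force: [0.4, 0.3, 0.2]
grip_width: 1.001
```

Run:
```python
from spares import *
plan([.446,-.176,.1],-108.9)
s,p,M=pose(); im=snap('wrist','c4'); h=cv2.cvtColor(im,cv2.COLOR_BGR2HSV); g=cv2.cvtColor(im,cv2.COLOR_BGR2GRAY)
print('expected px',w2px('wrist',[[.4432,-.1749,.028]],s))
m=((h[...,1]<75)&(g>40)&(g<140)).astype(np.uint8); m[262:]=0
cs,_=cv2.findContours(m,cv2.RETR_EXTERNAL,cv2.CHAIN_APPROX_NONE)
for c in cs:
    A=cv2.contourArea(c)
    if A>300:
        b=cv2.minAreaRect(c); W=px2w('wrist',cv2.boxPoints(b),.026,s); e=[W[1]-W[0],W[2]-W[1]]; l=max(e,key=np.linalg.norm)
        print(A,np.round(b[0],1),np.round(b[1],1),W.mean(0).round(4),[np.linalg.norm(i).round(3) for i in e],'az',np.degrees(np.arctan2(l[1],l[0])).round(1))
```

```text
t 40.62 p [ 0.4535 -0.1759  0.2412] jaw -106.0 F [0.4 0.3 0.2] w 87.1mm
 shift now-axes [ 5.64 -0.39  0.11] | in final axes [ 5.65 -0.28  0.1 ] turn [ 0.032 -0.003 -0.011]
expected px [[284.31694871 193.09591821]]
1427.5 [421.5 245.5] [31. 75.] [ 0.3419 -0.3064  0.026 ] [np.float64(0.082), np.float64(0.037)] az -105.9
1312.5 [289.  190.5] [65. 30.] [ 0.4432 -0.1802  0.026 ] [np.float64(0.032), np.float64(0.072)] az 164.9
385.0 [550. 115.] [32. 18.] [ 0.4462 -0.453   0.026 ] [np.float64(0.017), np.float64(0.032)] az 176.3
461.0 [548.5  50. ] [21. 32.] [ 0.5076 -0.4558  0.026 ] [np.float64(0.029), np.float64(0.019)] az -4.2
6139.0 [513.5  78. ] [156.  43.] [ 0.4876 -0.4215  0.026 ] [np.float64(0.039), np.float64(0.146)] az 175.5
848.5 [166.5  65.4] [ 66.6 129.9] [ 0.5953 -0.0976  0.026 ] [np.float64(0.12), np.float64(0.062)] az -27.0
```

Emit:
{"op": "play_rows", "data": {
  "targets": [
    {"claw":0,"linear":[0.3,-0.6,0.2],"rotation":[0.011,-0.003,-0.011]},
    {"claw":0,"linear":[1,0,0],"rotation":[0,0,0]},
    {"claw":0,"linear":[1,0,0],"rotation":[0,0,0]},
    {"claw":0,"linear":[1,0,0],"rotation":[0,0,0]},
    {"claw":0,"linear":[1,0,0],"rotation":[0,0,0]},
    {"claw":0,"linear":[1,0,0],"rotation":[0,0,0]},
    {"claw":0,"linear":[1,0,0],"rotation":[0,0,0]},
    {"claw":0,"linear":[0.5,0,0],"rotation":[0,0,0]},
    {"claw":0,"linear":[0,0,0],"rotation":[0,0,0]},
    {"claw":0,"linear":[0,0,0],"rotation":[0,0,0]}
  ]
}}

```text
time: 41.5
position: [0.4511, -0.1616, 0.0696]
tool_rot: [1.409, 1.065, -1.391]
ft_force: [-0.0, -0.3, 0.2]
grip_width: 0.997
```

Run:
```python
from h import *
plan([.438,-.1775,.006],-107)
```

```text
t 41.50 p [ 0.4511 -0.1616  0.0696] jaw -105.2 F [-0.  -0.3  0.2] w 86.7mm
 shift now-axes [ 2.54 -0.37  0.76] | in final axes [ 2.55 -0.31  0.76] turn [ 0.02  -0.003 -0.007]
```

Emit:
{"op": "play_rows", "data": {
  "targets": [
    {"claw":0,"linear":[0,-0.35,0.76],"rotation":[0.02,-0.003,-0.007]},
    {"claw":0,"linear":[0.6,0,0],"rotation":[0,0,0]},
    {"claw":0,"linear":[0.7,0,0],"rotation":[0,0,0]},
    {"claw":0,"linear":[0.4,0,0],"rotation":[0,0,0]},
    {"claw":0,"linear":[0,0,0],"rotation":[0,0,0]},
    {"claw":0,"linear":[0,0,0],"rotation":[0,0,0]}
  ]
}}

```text
time: 42.0
position: [0.444, -0.1794, 0.0334]
tool_rot: [1.425, 1.044, -1.415]
ft_force: [0.1, -0.1, 1.3]
grip_width: 0.999
```

Run:
```python
from h import *
plan([.438,-.1775,.006],-107)
```

```text
t 42.00 p [ 0.444  -0.1794  0.0334] jaw -106.9 F [ 0.1 -0.1  1.3] w 86.9mm
 shift now-axes [ 1.09 -0.26 -0.01] | in final axes [ 1.1  -0.25 -0.  ] turn [ 0.001  0.001 -0.008]
```

Emit:
{"op": "play_rows", "data": {
  "targets": [
    {"claw":0,"linear":[0.4,-0.25,0],"rotation":[0,0.001,-0.008]},
    {"claw":0,"linear":[0.5,0,0],"rotation":[0,0,0]},
    {"claw":0.1,"linear":[0.2,0,0],"rotation":[0,0,0]},
    {"claw":0.4,"linear":[0,0,0],"rotation":[0,0,0]},
    {"claw":0.7,"linear":[0,0,0],"rotation":[0,0,0]},
    {"claw":0.85,"linear":[0,0,0],"rotation":[0,0,0]},
    {"claw":0.85,"linear":[0,0,0],"rotation":[0,0,0]},
    {"claw":0.85,"linear":[0,0,0],"rotation":[0,0,0]},
    {"claw":0.85,"linear":[0,0,0],"rotation":[0,0,0]},
    {"claw":0.85,"linear":[0,0,0],"rotation":[0,0,0]}
  ]
}}

```text
time: 42.83
position: [0.4411, -0.1787, 0.0095]
tool_rot: [1.423, 1.05, -1.419]
ft_force: [0.3, 0.2, -0.2]
grip_width: 0.477
```

Emit:
{"op": "play_rows", "data": {
  "targets": [
    {"claw":0.85,"linear":[0,0,0],"rotation":[0,0,0]},
    {"claw":0.85,"linear":[-0.5,0,0],"rotation":[0,0,0]},
    {"claw":0.85,"linear":[-1,0,0],"rotation":[0,0,0]},
    {"claw":0.85,"linear":[-1,0,0],"rotation":[0,0,0]},
    {"claw":0.85,"linear":[-1,0,0],"rotation":[0,0,0]},
    {"claw":0.85,"linear":[-1,0,0],"rotation":[0,0,0]},
    {"claw":0.85,"linear":[-1,0,0],"rotation":[0,0,0]},
    {"claw":0.85,"linear":[-1,0,0],"rotation":[0,0,0]},
    {"claw":0.85,"linear":[-0.7,0,0],"rotation":[0,0,0]},
    {"claw":0.85,"linear":[0,0,0],"rotation":[0,0,0]}
  ]
}}

```text
time: 43.67
position: [0.4346, -0.1759, 0.1918]
tool_rot: [1.419, 1.064, -1.428]
ft_force: [1.0, -0.5, -2.7]
grip_width: 0.34
```

Run:
```python
from h import *
plan([.4938,.2341,.2],-28)
```

```text
t 43.67 p [ 0.4346 -0.1759  0.1918] jaw -106.8 F [ 1.  -0.5 -2.7] w 29.6mm
 shift now-axes [ -0.3   -2.48 -16.38] | in final axes [-0.33 15.59 -5.61] turn [-0.876 -0.004  0.005]
```

Emit:
{"op": "play_rows", "data": {
  "targets": [
    {"claw":0.85,"linear":[0,-0.1,-0.5],"rotation":[0,0,0]},
    {"claw":0.85,"linear":[0,-0.15,-1],"rotation":[0,0,0]},
    {"claw":0.85,"linear":[0,-0.15,-1],"rotation":[0,0,0]},
    {"claw":0.85,"linear":[0,-0.15,-1],"rotation":[0,0,0]},
    {"claw":0.85,"linear":[-0.1,-0.15,-1],"rotation":[0,0,0]},
    {"claw":0.85,"linear":[-0.1,-0.15,-1],"rotation":[0,0,0]},
    {"claw":0.85,"linear":[-0.1,-0.15,-1],"rotation":[0,0,0]},
    {"claw":0.85,"linear":[-0.1,-0.15,-1],"rotation":[0,0,0]},
    {"claw":0.85,"linear":[-0.1,-0.15,-1],"rotation":[0,0,0]},
    {"claw":0.85,"linear":[-0.1,-0.15,-1],"rotation":[0,0,0]}
  ]
}}

```text
time: 44.5
position: [0.4578, 0.0747, 0.1888]
tool_rot: [1.413, 1.079, -1.457]
ft_force: [0.7, 0.8, -2.8]
grip_width: 0.343
```

Emit:
{"op": "play_rows", "data": {
  "targets": [
    {"claw":0.85,"linear":[-0.1,-0.15,-1],"rotation":[0,0,0]},
    {"claw":0.85,"linear":[-0.1,-0.15,-1],"rotation":[0,0,0]},
    {"claw":0.85,"linear":[-0.1,-0.15,-1],"rotation":[0,0,0]},
    {"claw":0.85,"linear":[-0.1,-0.15,-1],"rotation":[0,0,0]},
    {"claw":0.85,"linear":[0,-0.15,-1],"rotation":[0,0,0]},
    {"claw":0.85,"linear":[0,-0.15,-1],"rotation":[0,0,0]},
    {"claw":0.85,"linear":[0,-0.1,-0.5],"rotation":[0,0,0]},
    {"claw":0.85,"linear":[0,0,0],"rotation":[-0.078,0,0]},
    {"claw":0.85,"linear":[0,0,0],"rotation":[-0.078,0,0]},
    {"claw":0.85,"linear":[0,0,0],"rotation":[-0.078,0,0]}
  ]
}}

```text
time: 45.33
position: [0.4615, 0.2621, 0.1782]
tool_rot: [1.121, 1.308, -1.191]
ft_force: [-0.2, 0.4, -2.3]
grip_width: 0.338
```

Emit:
{"op": "play_rows", "data": {
  "targets": [
    {"claw":0.85,"linear":[0,0,0],"rotation":[-0.078,0,0]},
    {"claw":0.85,"linear":[0,0,0],"rotation":[-0.078,0,0]},
    {"claw":0.85,"linear":[0,0,0],"rotation":[-0.078,0,0]},
    {"claw":0.85,"linear":[0,0,0],"rotation":[-0.078,0,0]},
    {"claw":0.85,"linear":[0,0,0],"rotation":[-0.078,0,0]},
    {"claw":0.85,"linear":[0,0,0],"rotation":[-0.078,0,0]},
    {"claw":0.85,"linear":[0,0,0],"rotation":[-0.078,0,0]},
    {"claw":0.85,"linear":[0,0,0],"rotation":[-0.07,0,0]},
    {"claw":0.85,"linear":[0,0,0],"rotation":[0,0,0]},
    {"claw":0.85,"linear":[0,0,0],"rotation":[0,0,0]}
  ]
}}

```text
time: 46.17
position: [0.4403, 0.2674, 0.1572]
tool_rot: [0.373, 1.638, -0.41]
ft_force: [-0.8, -0.7, -2.5]
grip_width: 0.341
```

Run:
```python
from h import *
plan([.4938,.2341,.115],-28)
```

```text
t 46.17 p [0.4403 0.2674 0.1572] jaw -28.3 F [-0.8 -0.7 -2.5] w 29.7mm
 shift now-axes [ 1.45 -0.09  2.66] | in final axes [ 1.69 -0.17  2.51] turn [-0.002 -0.059  0.03 ]
```

Emit:
{"op": "play_rows", "data": {
  "targets": [
    {"claw":0.85,"linear":[0,0,0],"rotation":[-0.002,-0.059,0.03]},
    {"claw":0.85,"linear":[0,0,0.9],"rotation":[0,0,0]},
    {"claw":0.85,"linear":[0,0,0.9],"rotation":[0,0,0]},
    {"claw":0.85,"linear":[0,0,0.7],"rotation":[0,0,0]},
    {"claw":0.85,"linear":[0.5,0,0],"rotation":[0,0,0]},
    {"claw":0.85,"linear":[0.8,0,0],"rotation":[0,0,0]},
    {"claw":0.85,"linear":[0.8,0,0],"rotation":[0,0,0]},
    {"claw":0.85,"linear":[0.8,0,0],"rotation":[0,0,0]},
    {"claw":0.85,"linear":[0,0,0],"rotation":[0,0,0]},
    {"claw":0.85,"linear":[0,0,0],"rotation":[0,0,0]}
  ]
}}

```text
time: 47.0
position: [0.494, 0.2349, 0.0722]
tool_rot: [0.399, 1.546, -0.405]
ft_force: [0.3, 0.2, -1.7]
grip_width: 0.335
```

Run:
```python
from h import *
plan([.4938,.2341,.035],-28)
```

```text
t 47.00 p [0.494  0.2349 0.0722] jaw -29.3 F [ 0.3  0.2 -1.7] w 29.1mm
 shift now-axes [ 1.49 -0.02  0.03] | in final axes [ 1.49 -0.03  0.01] turn [-0.015 -0.007  0.004]
```

Emit:
{"op": "play_rows", "data": {
  "targets": [
    {"claw":0.85,"linear":[0.6,0,0],"rotation":[-0.015,-0.007,0.004]},
    {"claw":0.85,"linear":[0.6,0,0],"rotation":[0,0,0]},
    {"claw":0.85,"linear":[0.28,0,0],"rotation":[0,0,0]},
    {"claw":0.85,"linear":[0,0,0],"rotation":[0,0,0]},
    {"claw":0.54,"linear":[0,0,0],"rotation":[0,0,0]},
    {"claw":0.54,"linear":[0,0,0],"rotation":[0,0,0]},
    {"claw":0.54,"linear":[0,0,0],"rotation":[0,0,0]},
    {"claw":0.52,"linear":[-0.4,0,0],"rotation":[0,0,0]},
    {"claw":0.52,"linear":[-0.8,0,0],"rotation":[0,0,0]},
    {"claw":0.52,"linear":[-1,0,0],"rotation":[0,0,0]}
  ]
}}

```text
time: 47.83
position: [0.4987, 0.2379, 0.0963]
tool_rot: [0.393, 1.537, -0.382]
ft_force: [1.0, -0.9, 0.7]
grip_width: 0.474
```

Emit:
{"op": "play_rows", "data": {
  "targets": [
    {"claw":0.2,"linear":[-1,0,0],"rotation":[0,0,0]},
    {"claw":0,"linear":[-1,0,0],"rotation":[0,0,0]},
    {"claw":0,"linear":[-1,0,0],"rotation":[0,0,0]},
    {"claw":0,"linear":[-1,-0.5,0.4],"rotation":[0,0,0]},
    {"claw":0,"linear":[-1,-0.9,0.7],"rotation":[0,0,0]},
    {"claw":0,"linear":[0,-1,0.77],"rotation":[0,0,0]},
    {"claw":0,"linear":[0,-1,0.77],"rotation":[0,0,0]},
    {"claw":0,"linear":[0,-1,0.77],"rotation":[0,0,0]},
    {"claw":0,"linear":[0,-1,0.77],"rotation":[0,0,0]},
    {"claw":0,"linear":[0,-1,0.77],"rotation":[0,0,0]}
  ]
}}

```text
time: 48.67
position: [0.5356, 0.0453, 0.2469]
tool_rot: [0.383, 1.516, -0.353]
ft_force: [1.1, 0.4, 0.1]
grip_width: 0.993
```

Emit:
{"op": "play_rows", "data": {
  "targets": [
    {"claw":0,"linear":[0,-1,0.77],"rotation":[0,0,0]},
    {"claw":0,"linear":[0,-1,0.77],"rotation":[0,0,0]},
    {"claw":0,"linear":[0,-1,0.77],"rotation":[0,0,0]},
    {"claw":0,"linear":[0,-1,0.77],"rotation":[0,0,0]},
    {"claw":0,"linear":[0,-1,0.77],"rotation":[0,0,0]},
    {"claw":0,"linear":[0,-1,0.77],"rotation":[0,0,0]},
    {"claw":0,"linear":[0,-1,0.77],"rotation":[0,0,0]},
    {"claw":0,"linear":[0,-1,0.77],"rotation":[0,0,0]},
    {"claw":0,"linear":[0,-1,0.77],"rotation":[0,0,0]},
    {"claw":0,"linear":[0,-1,0.77],"rotation":[0,0,0]}
  ]
}}

```text
time: 49.5
position: [0.5959, -0.2789, 0.2623]
tool_rot: [0.377, 1.497, -0.352]
ft_force: [1.1, -0.0, -1.3]
grip_width: 1.002
```

Emit:
{"op": "play_rows", "data": {
  "targets": [
    {"claw":0,"linear":[0,-1,0.77],"rotation":[0,0,0]},
    {"claw":0,"linear":[0,-0.5,0.4],"rotation":[0,0,0]},
    {"claw":0,"linear":[0,0,0],"rotation":[0.078,0,0]},
    {"claw":0,"linear":[0,0,0],"rotation":[0.078,0,0]},
    {"claw":0,"linear":[0,0,0],"rotation":[0.078,0,0]},
    {"claw":0,"linear":[0,0,0],"rotation":[0.078,0,0]},
    {"claw":0,"linear":[0,0,0],"rotation":[0.078,0,0]},
    {"claw":0,"linear":[0,0,0],"rotation":[0.078,0,0]},
    {"claw":0,"linear":[0,0,0],"rotation":[0.078,0,0]},
    {"claw":0,"linear":[0,0,0],"rotation":[0.078,0,0]}
  ]
}}

```text
time: 50.33
position: [0.6029, -0.3414, 0.2738]
tool_rot: [1.161, 1.212, -1.099]
ft_force: [0.0, -0.3, 0.3]
grip_width: 0.998
```

Emit:
{"op": "play_rows", "data": {
  "targets": [
    {"claw":0,"linear":[0,0,0],"rotation":[0.078,0,0]},
    {"claw":0,"linear":[0,0,0],"rotation":[0.078,0,0]},
    {"claw":0,"linear":[0,0,0],"rotation":[0.078,0,0]},
    {"claw":0,"linear":[0,0,0],"rotation":[0.078,0,0]},
    {"claw":0,"linear":[0,0,0],"rotation":[0.06,0,0]},
    {"claw":0,"linear":[0,0,0],"rotation":[0,0,0]},
    {"claw":0,"linear":[0,0,0],"rotation":[0,0,0]}
  ]
}}

```text
time: 50.92
position: [0.6035, -0.3396, 0.2841]
tool_rot: [1.609, 0.894, -1.509]
ft_force: [-0.4, 1.2, 0.4]
grip_width: 0.997
```

```bash
cat > bl.py <<'E'
from h import *
s,p,M=pose(); im=snap('wrist','d%d'%int(s['time']*10)); h=cv2.cvtColor(im,cv2.COLOR_BGR2HSV); g=cv2.cvtColor(im,cv2.COLOR_BGR2GRAY)
m=((h[...,1]<60)&(g>110)).astype(np.uint8); m[262:]=0
cs,_=cv2.findContours(m,cv2.RETR_EXTERNAL,cv2.CHAIN_APPROX_NONE)
for c in cs:
    if cv2.contourArea(c)>800:
        b=cv2.minAreaRect(c); W=px2w('wrist',cv2.boxPoints(b),.018,s); e=[W[1]-W[0],W[2]-W[1]]; l=max(e,key=np.linalg.norm)
        print(np.round(b[0],1),np.round(b[1],1),W.mean(0).round(4),[np.linalg.norm(i).round(3) for i in e],'az',np.degrees(np.arctan2(l[1],l[0])).round(1))
plan([.590,-.335,.06],-118.8)
E
python3 bl.py; python3 -c "
from spares import *
cv2.imwrite('pics/t26.png',find())"
```

```text
[292.5 194.5] [71. 29.] [ 0.5881 -0.3369  0.018 ] [np.float64(0.035), np.float64(0.089)] az 152.2
[415.5 211.9] [93.3 60.8] [ 0.4966 -0.4592  0.018 ] [np.float64(0.07), np.float64(0.119)] az 176.8
[ 70. 200.] [122. 140.] [ 0.7118 -0.0881  0.018 ] [np.float64(0.167), np.float64(0.156)] az -118.3
[191.5 110. ] [98. 93.] [ 0.7321 -0.2801  0.018 ] [np.float64(0.106), np.float64(0.11)] az 149.5
[283.6  41.7] [23.7 85.5] [ 0.7447 -0.4099  0.018 ] [np.float64(0.087), np.float64(0.026)] az -35.6
[ 3.  39.9] [68.3 50.3] [ 0.8967 -0.1356  0.018 ] [np.float64(0.059), np.float64(0.064)] az 178.5
t 50.97 p [ 0.6036 -0.3397  0.2843] jaw -118.7 F [0.1 0.1 0.4] w 87.3mm
 shift now-axes [ 8.92 -1.07  0.37] | in final axes [ 8.97 -0.56  0.1 ] turn [ 0.001 -0.02  -0.036]
light area 169.0 cen 365.4 144.8 box 364.5 146.5 13.0 21.0 90.0
gold area 413.0 cen 345.6 208.0 box 345.5 208.1 27.9 16.4 80.5
gold area 124.0 cen 330.7 146.7 box 331.0 146.5 13.0 14.0 90.0
darkgrey area 224.5 cen 382.1 146.3 box 383.0 147.0 14.0 24.0 90.0
```

Emit:
{"op": "play_rows", "data": {
  "targets": [
    {"claw":0,"linear":[0,-0.6,0.18],"rotation":[0,-0.02,-0.036]},
    {"claw":0,"linear":[0.6,0,0],"rotation":[0,0,0]},
    {"claw":0,"linear":[1,0,0],"rotation":[0,0,0]},
    {"claw":0,"linear":[1,0,0],"rotation":[0,0,0]},
    {"claw":0,"linear":[1,0,0],"rotation":[0,0,0]},
    {"claw":0,"linear":[1,0,0],"rotation":[0,0,0]},
    {"claw":0,"linear":[1,0,0],"rotation":[0,0,0]},
    {"claw":0,"linear":[1,0,0],"rotation":[0,0,0]},
    {"claw":0,"linear":[1,0,0],"rotation":[0,0,0]},
    {"claw":0,"linear":[0.9,0,0],"rotation":[0,0,0]}
  ]
}}

```text
time: 51.85
position: [0.5932, -0.3387, 0.0729]
tool_rot: [1.558, 0.928, -1.544]
ft_force: [-0.5, -0.4, -0.6]
grip_width: 0.997
```

Emit:
{"op": "play_rows", "data": {
  "targets": [
    {"claw":0,"linear":[0.5,0,0],"rotation":[0,0,0]},
    {"claw":0,"linear":[0,0,0],"rotation":[0,0,0]},
    {"claw":0,"linear":[0,0,0],"rotation":[0,0,0]}
  ]
}}

```text
time: 52.1
position: [0.5898, -0.3368, 0.0538]
tool_rot: [1.554, 0.941, -1.547]
ft_force: [-0.4, -0.8, 0.4]
grip_width: 0.999
```

```bash
python3 -c "
from h import *
plan([.5885,-.3365,.006],-118.5)"
```

```text
t 52.10 p [ 0.5898 -0.3368  0.0538] jaw -117.4 F [-0.4 -0.8  0.4] w 86.9mm
 shift now-axes [ 1.91 -0.06  0.01] | in final axes [ 1.91 -0.05  0.01] turn [ 0.013 -0.001 -0.003]
```

Emit:
{"op": "play_rows", "data": {
  "targets": [
    {"claw":0,"linear":[0.6,-0.05,0],"rotation":[0.013,-0.001,-0.003]},
    {"claw":0,"linear":[0.8,0,0],"rotation":[0,0,0]},
    {"claw":0,"linear":[0.4,0,0],"rotation":[0,0,0]},
    {"claw":0.2,"linear":[0,0,0],"rotation":[0,0,0]},
    {"claw":0.5,"linear":[0,0,0],"rotation":[0,0,0]},
    {"claw":0.75,"linear":[0,0,0],"rotation":[0,0,0]},
    {"claw":0.75,"linear":[0,0,0],"rotation":[0,0,0]},
    {"claw":0.75,"linear":[0,0,0],"rotation":[0,0,0]},
    {"claw":0.75,"linear":[0,0,0],"rotation":[0,0,0]},
    {"claw":0.75,"linear":[0,0,0],"rotation":[0,0,0]}
  ],
  "newtons": 55
}}

```text
time: 52.93
position: [0.5955, -0.3397, 0.0165]
tool_rot: [1.572, 0.914, -1.557]
ft_force: [0.8, -0.2, 0.3]
grip_width: 0.556
```

Emit:
{"op": "play_rows", "data": {
  "targets": [
    {"claw":0.75,"linear":[0,0,0],"rotation":[0,0,0]},
    {"claw":0.75,"linear":[-0.4,0,0],"rotation":[0,0,0]},
    {"claw":0.75,"linear":[-1,0,0],"rotation":[0,0,0]},
    {"claw":0.75,"linear":[-1,0,0],"rotation":[0,0,0]},
    {"claw":0.75,"linear":[-1,0,0],"rotation":[0,0,0]},
    {"claw":0.75,"linear":[-1,0,0],"rotation":[0,0,0]},
    {"claw":0.75,"linear":[-1,0,0],"rotation":[0,0,0]},
    {"claw":0.75,"linear":[-1,0,0],"rotation":[0,0,0]},
    {"claw":0.75,"linear":[-1,0,0],"rotation":[0,0,0]},
    {"claw":0.75,"linear":[-1,0,0],"rotation":[0,0,0]}
  ]
}}

```text
time: 53.77
position: [0.5887, -0.3359, 0.2347]
tool_rot: [1.569, 0.925, -1.564]
ft_force: [-0.7, 0.9, 0.2]
grip_width: 0.249
```

Emit:
{"op": "play_rows", "data": {
  "targets": [
    {"claw":0.75,"linear":[-1,0,0],"rotation":[0,0,0]},
    {"claw":0.75,"linear":[0,0,0],"rotation":[-0.078,0,0]},
    {"claw":0.75,"linear":[0,0,0],"rotation":[-0.078,0,0]},
    {"claw":0.75,"linear":[0,0,0],"rotation":[-0.078,0,0]},
    {"claw":0.75,"linear":[0,0,0],"rotation":[-0.078,0,0]},
    {"claw":0.75,"linear":[0,0,0],"rotation":[-0.078,0,0]},
    {"claw":0.75,"linear":[0,0,0],"rotation":[-0.078,0,0]},
    {"claw":0.75,"linear":[0,0,0],"rotation":[-0.078,0,0]},
    {"claw":0.75,"linear":[0,0,0],"rotation":[-0.078,0,0]},
    {"claw":0.75,"linear":[0,0,0],"rotation":[-0.078,0,0]}
  ]
}}

```text
time: 54.6
position: [0.5915, -0.3361, 0.2836]
tool_rot: [0.731, 1.411, -0.735]
ft_force: [0.5, 0.1, 0.2]
grip_width: 0.248
```

Emit:
{"op": "play_rows", "data": {
  "targets": [
    {"claw":0.75,"linear":[0,0,0],"rotation":[-0.078,0,0]},
    {"claw":0.75,"linear":[0,0,0],"rotation":[-0.078,0,0]},
    {"claw":0.75,"linear":[0,0,0],"rotation":[-0.078,0,0]},
    {"claw":0.75,"linear":[0,0,0],"rotation":[-0.06,0,0]},
    {"claw":0.75,"linear":[0,0,0],"rotation":[0,0,0]}
  ]
}}

```text
time: 55.02
position: [0.5908, -0.3358, 0.2887]
tool_rot: [0.355, 1.507, -0.373]
ft_force: [0.3, -0.9, 0.5]
grip_width: 0.246
```

```bash
python3 -c "
from h import *
plan([.4364,.2647,.2],-28)"
```

```text
t 55.02 p [ 0.5908 -0.3358  0.2887] jaw -26.7 F [ 0.3 -0.9  0.5] w 21.4mm
 shift now-axes [  2.92  18.68 -16.43] | in final axes [  3.55  18.31 -16.73] turn [0.014 0.022 0.002]
```

The grip missed (the arm stood 16 mm up and the fingers had not finished closing). Going back for the blade.

Emit:
{"op": "play_rows", "data": {
  "targets": [
    {"claw":0,"linear":[0,0,0],"rotation":[0.078,0.02,0]},
    {"claw":0,"linear":[0,0,0],"rotation":[0.078,0,0]},
    {"claw":0,"linear":[0,0,0],"rotation":[0.078,0,0]},
    {"claw":0,"linear":[0,0,0],"rotation":[0.078,0,0]},
    {"claw":0,"linear":[0,0,0],"rotation":[0.078,0,0]},
    {"claw":0,"linear":[0,0,0],"rotation":[0.078,0,0]},
    {"claw":0,"linear":[0,0,0],"rotation":[0.078,0,0]},
    {"claw":0,"linear":[0,0,0],"rotation":[0.078,0,0]},
    {"claw":0,"linear":[0,0,0],"rotation":[0.078,0,0]},
    {"claw":0,"linear":[0,0,0],"rotation":[0.078,0,0]}
  ],
  "newtons": 55
}}

```text
time: 55.85
position: [0.5899, -0.3352, 0.296]
tool_rot: [1.319, 1.126, -1.317]
ft_force: [0.8, 0.5, 1.1]
grip_width: 0.923
```

Emit:
{"op": "play_rows", "data": {
  "targets": [
    {"claw":0,"linear":[0,0,0],"rotation":[0.078,0,0]},
    {"claw":0,"linear":[0,0,0],"rotation":[0.078,0,0]},
    {"claw":0,"linear":[0,0,0],"rotation":[0.065,0,0]},
    {"claw":0,"linear":[1,0,0],"rotation":[0,0,0]},
    {"claw":0,"linear":[1,0,0],"rotation":[0,0,0]},
    {"claw":0,"linear":[1,0,0],"rotation":[0,0,0]},
    {"claw":0,"linear":[1,0,0],"rotation":[0,0,0]},
    {"claw":0,"linear":[0.5,0,0],"rotation":[0,0,0]},
    {"claw":0,"linear":[0,0,0],"rotation":[0,0,0]},
    {"claw":0,"linear":[0,0,0],"rotation":[0,0,0]}
  ]
}}

```text
time: 56.68
position: [0.5926, -0.3359, 0.1893]
tool_rot: [1.595, 0.887, -1.58]
ft_force: [-0.3, -1.0, 1.1]
grip_width: 1.0
```

```bash
python3 bl.py
```

```text
[ 37.5 220.5] [81. 75.] [ 0.6886 -0.1184  0.018 ] [np.float64(0.069), np.float64(0.083)] az 140.4
[283.7 194.9] [90.1 38. ] [ 0.5885 -0.3361  0.018 ] [np.float64(0.035), np.float64(0.089)] az 151.0
[444.5 206.4] [108.3  81.1] [ 0.4986 -0.4635  0.018 ] [np.float64(0.072), np.float64(0.111)] az 177.6
[147.4  88.6] [135.7 120.6] [ 0.7313 -0.2816  0.018 ] [np.float64(0.105), np.float64(0.106)] az -168.7
[263.1  25.2] [31.4 51.5] [ 0.7247 -0.3966  0.018 ] [np.float64(0.039), np.float64(0.026)] az -34.7
t 56.73 p [ 0.5927 -0.336   0.1896] jaw -120.7 F [-0.  -0.6  1. ] w 87.2mm
 shift now-axes [ 5.18 -0.22  0.02] | in final axes [ 5.18 -0.11  0.02] turn [-0.021  0.001 -0.013]
```

Emit:
{"op": "play_rows", "data": {
  "targets": [
    {"claw":0,"linear":[0.5,-0.15,0.08],"rotation":[-0.021,0.001,-0.013]},
    {"claw":0,"linear":[1,0,0],"rotation":[0,0,0]},
    {"claw":0,"linear":[1,0,0],"rotation":[0,0,0]},
    {"claw":0,"linear":[1,0,0],"rotation":[0,0,0]},
    {"claw":0,"linear":[1,0,0],"rotation":[0,0,0]},
    {"claw":0,"linear":[1,0,0],"rotation":[0,0,0]},
    {"claw":0,"linear":[0.6,0,0],"rotation":[0,0,0]},
    {"claw":0,"linear":[0.4,0,0],"rotation":[0,0,0]},
    {"claw":0,"linear":[0,0,0],"rotation":[0,0,0]},
    {"claw":0,"linear":[0,0,0],"rotation":[0,0,0]}
  ]
}}

```text
time: 57.57
position: [0.6038, -0.3442, 0.044]
tool_rot: [1.581, 0.893, -1.55]
ft_force: [-0.2, -0.6, 0.2]
grip_width: 0.997
```

```bash
python3 -c "
from h import *
plan([.5885,-.3361,.004],-118.8)"
```

```text
t 57.57 p [ 0.6038 -0.3442  0.044 ] jaw -119.2 F [-0.2 -0.6  0.2] w 86.7mm
 shift now-axes [ 1.57 -0.75  0.02] | in final axes [ 1.6  -0.69  0.01] turn [-0.004  0.    -0.022]
```

Emit:
{"op": "play_rows", "data": {
  "targets": [
    {"claw":0,"linear":[0,-0.7,0.01],"rotation":[-0.004,0,-0.022]},
    {"claw":0,"linear":[0.5,0,0],"rotation":[0,0,0]},
    {"claw":0,"linear":[0.6,0,0],"rotation":[0,0,0]},
    {"claw":0,"linear":[0.5,0,0],"rotation":[0,0,0]},
    {"claw":0.3,"linear":[0.15,0,0],"rotation":[0,0,0]},
    {"claw":0.75,"linear":[0,0,0],"rotation":[0,0,0]},
    {"claw":0.75,"linear":[0,0,0],"rotation":[0,0,0]},
    {"claw":0.75,"linear":[0,0,0],"rotation":[0,0,0]},
    {"claw":0.75,"linear":[0,0,0],"rotation":[0,0,0]},
    {"claw":0.75,"linear":[0,0,0],"rotation":[0,0,0]}
  ],
  "newtons": 55
}}

```text
time: 58.4
position: [0.5949, -0.3392, 0.003]
tool_rot: [1.573, 0.915, -1.56]
ft_force: [-1.1, 1.3, -0.8]
grip_width: 0.629
```

Emit:
{"op": "play_rows", "data": {
  "targets": [
    {"claw":0.75,"linear":[0,0,0],"rotation":[0,0,0]},
    {"claw":0.75,"linear":[0,0,0],"rotation":[0,0,0]},
    {"claw":0.75,"linear":[0,0,0],"rotation":[0,0,0]},
    {"claw":0.75,"linear":[0,0,0],"rotation":[0,0,0]},
    {"claw":0.75,"linear":[0,0,0],"rotation":[0,0,0]},
    {"claw":0.75,"linear":[0,0,0],"rotation":[0,0,0]},
    {"claw":0.75,"linear":[-0.4,0,0],"rotation":[0,0,0]},
    {"claw":0.75,"linear":[-1,0,0],"rotation":[0,0,0]},
    {"claw":0.75,"linear":[-1,0,0],"rotation":[0,0,0]},
    {"claw":0.75,"linear":[-1,0,0],"rotation":[0,0,0]}
  ]
}}

```text
time: 59.23
position: [0.5869, -0.3352, 0.0818]
tool_rot: [1.568, 0.933, -1.574]
ft_force: [-0.1, -1.0, -4.2]
grip_width: 0.409
```

Emit:
{"op": "play_rows", "data": {
  "targets": [
    {"claw":0.75,"linear":[-1,0,0],"rotation":[0,0,0]},
    {"claw":0.75,"linear":[-1,0,0],"rotation":[0,0,0]},
    {"claw":0.75,"linear":[-1,0,0],"rotation":[0,0,0]},
    {"claw":0.75,"linear":[-1,0,0],"rotation":[0,0,0]},
    {"claw":0.75,"linear":[-1,0,0],"rotation":[0,0,0]},
    {"claw":0.75,"linear":[-1,0,0],"rotation":[0,0,0]},
    {"claw":0.75,"linear":[0,0,0],"rotation":[-0.078,0,0]},
    {"claw":0.75,"linear":[0,0,0],"rotation":[-0.078,0,0]},
    {"claw":0.75,"linear":[0,0,0],"rotation":[-0.078,0,0]},
    {"claw":0.75,"linear":[0,0,0],"rotation":[-0.078,0,0]}
  ]
}}

```text
time: 60.07
position: [0.5848, -0.3335, 0.2471]
tool_rot: [1.209, 1.215, -1.213]
ft_force: [0.4, 0.7, -3.9]
grip_width: 0.406
```

Emit:
{"op": "play_rows", "data": {
  "targets": [
    {"claw":0.75,"linear":[0,0,0],"rotation":[-0.078,0,0]},
    {"claw":0.75,"linear":[0,0,0],"rotation":[-0.078,0,0]},
    {"claw":0.75,"linear":[0,0,0],"rotation":[-0.078,0,0]},
    {"claw":0.75,"linear":[0,0,0],"rotation":[-0.078,0,0]},
    {"claw":0.75,"linear":[0,0,0],"rotation":[-0.078,0,0]},
    {"claw":0.75,"linear":[0,0,0],"rotation":[-0.078,0,0]},
    {"claw":0.75,"linear":[0,0,0],"rotation":[-0.078,0,0]},
    {"claw":0.75,"linear":[0,0,0],"rotation":[-0.078,0,0]},
    {"claw":0.75,"linear":[0,0,0],"rotation":[-0.065,0,0]},
    {"claw":0.75,"linear":[0,0,0],"rotation":[0,0,0]}
  ]
}}

```text
time: 60.9
position: [0.5786, -0.3303, 0.2451]
tool_rot: [0.365, 1.56, -0.359]
ft_force: [-0.1, 0.8, -3.7]
grip_width: 0.409
```

Emit:
{"op": "play_rows", "data": {
  "targets": [
    {"claw":0.75,"linear":[0,0.5,-0.4],"rotation":[0,0,0]},
    {"claw":0.75,"linear":[0,1,-0.9],"rotation":[0,0,0]},
    {"claw":0.75,"linear":[0,1,-0.9],"rotation":[0,0,0]},
    {"claw":0.75,"linear":[0,1,-0.9],"rotation":[0,0,0]},
    {"claw":0.75,"linear":[0,1,-0.9],"rotation":[0,0,0]},
    {"claw":0.75,"linear":[0,1,-0.9],"rotation":[0,0,0]},
    {"claw":0.75,"linear":[0,1,-0.9],"rotation":[0,0,0]},
    {"claw":0.75,"linear":[0,1,-0.9],"rotation":[0,0,0]},
    {"claw":0.75,"linear":[0,1,-0.9],"rotation":[0,0,0]},
    {"claw":0.75,"linear":[0,1,-0.9],"rotation":[0,0,0]}
  ]
}}

```text
time: 61.73
position: [0.4916, -0.0196, 0.2453]
tool_rot: [0.402, 1.559, -0.405]
ft_force: [0.9, 0.3, -3.7]
grip_width: 0.413
```

```bash
python3 -c "
from h import *
plan([.4364,.2647,.2],-28)"
```

```text
t 61.73 p [ 0.4916 -0.0196  0.2453] jaw -29.4 F [ 0.9  0.3 -3.7] w 35.9mm
 shift now-axes [ 1.93  8.84 -7.46] | in final axes [ 1.81  9.01 -7.29] turn [-0.015 -0.016  0.005]
```

Emit:
{"op": "play_rows", "data": {
  "targets": [
    {"claw":0.75,"linear":[0,1,-0.8],"rotation":[-0.015,-0.016,0.005]},
    {"claw":0.75,"linear":[0,1,-0.8],"rotation":[0,0,0]},
    {"claw":0.75,"linear":[0,1,-0.8],"rotation":[0,0,0]},
    {"claw":0.75,"linear":[0,1,-0.8],"rotation":[0,0,0]},
    {"claw":0.75,"linear":[0,1,-0.8],"rotation":[0,0,0]},
    {"claw":0.75,"linear":[0,1,-0.8],"rotation":[0,0,0]},
    {"claw":0.75,"linear":[0,1,-0.8],"rotation":[0,0,0]},
    {"claw":0.75,"linear":[0,0.9,-0.8],"rotation":[0,0,0]},
    {"claw":0.75,"linear":[0,0.5,-0.4],"rotation":[0,0,0]},
    {"claw":0.75,"linear":[0.5,0,0],"rotation":[0,0,0]}
  ]
}}

```text
time: 62.57
position: [0.4313, 0.2694, 0.2369]
tool_rot: [0.397, 1.523, -0.399]
ft_force: [-0.1, 0.5, -3.3]
grip_width: 0.405
```

Emit:
{"op": "play_rows", "data": {
  "targets": [
    {"claw":0.75,"linear":[1,0,0],"rotation":[0,0,0]},
    {"claw":0.75,"linear":[1,0,0],"rotation":[0,0,0]},
    {"claw":0.75,"linear":[0.6,0,0],"rotation":[0,0,0]},
    {"claw":0.75,"linear":[0,0,0],"rotation":[0,0,0]},
    {"claw":0.75,"linear":[0,0,0],"rotation":[0,0,0]}
  ]
}}

```text
time: 62.98
position: [0.4289, 0.2673, 0.1668]
tool_rot: [0.398, 1.522, -0.41]
ft_force: [0.4, 0.3, -3.3]
grip_width: 0.407
```

```bash
python3 -c "
from h import *
plan([.4384,.2637,.028],-28)"
```

```text
t 62.98 p [0.4289 0.2673 0.1668] jaw -29.6 F [ 0.4  0.3 -3.3] w 35.4mm
 shift now-axes [5.56 0.09 0.34] | in final axes [5.55 0.05 0.4 ] turn [-0.018  0.008  0.003]
```

Emit:
{"op": "play_rows", "data": {
  "targets": [
    {"claw":0.75,"linear":[0,0.05,0.4],"rotation":[-0.018,0.008,0.003]},
    {"claw":0.75,"linear":[0.8,0,0],"rotation":[0,0,0]},
    {"claw":0.75,"linear":[1,0,0],"rotation":[0,0,0]},
    {"claw":0.75,"linear":[1,0,0],"rotation":[0,0,0]},
    {"claw":0.75,"linear":[1,0,0],"rotation":[0,0,0]},
    {"claw":0.75,"linear":[0.8,0,0],"rotation":[0,0,0]},
    {"claw":0.75,"linear":[0.5,0,0],"rotation":[0,0,0]},
    {"claw":0.75,"linear":[0.15,0,0],"rotation":[0,0,0]},
    {"claw":0.75,"linear":[0,0,0],"rotation":[0,0,0]}
  ]
}}

```text
time: 63.73
position: [0.4497, 0.2588, 0.0403]
tool_rot: [0.4, 1.518, -0.396]
ft_force: [-0.0, -0.0, -3.5]
grip_width: 0.407
```

Emit:
{"op": "play_rows", "data": {
  "targets": [
    {"claw":0.6,"linear":[0,0,0],"rotation":[0,0,0]},
    {"claw":0.47,"linear":[0,0,0],"rotation":[0,0,0]},
    {"claw":0.47,"linear":[0,0,0],"rotation":[0,0,0]},
    {"claw":0.45,"linear":[0,0,0],"rotation":[0,0,0]},
    {"claw":0.45,"linear":[0,0,0],"rotation":[0,0,0]},
    {"claw":0.45,"linear":[-0.3,0,0],"rotation":[0,0,0]},
    {"claw":0.45,"linear":[-0.6,0,0],"rotation":[0,0,0]},
    {"claw":0.45,"linear":[-1,0,0],"rotation":[0,0,0]},
    {"claw":0.45,"linear":[-1,0,0],"rotation":[0,0,0]},
    {"claw":0.5,"linear":[-1,0,0],"rotation":[0,0,0]}
  ]
}}

```text
time: 64.57
position: [0.4503, 0.2608, 0.1477]
tool_rot: [0.403, 1.513, -0.392]
ft_force: [0.9, 1.1, -0.4]
grip_width: 0.528
```

Emit:
{"op": "play_rows", "data": {
  "targets": [
    {"claw":1,"linear":[-1,0,0],"rotation":[0,0,0]},
    {"claw":1,"linear":[-1,0,0],"rotation":[0,0,0]},
    {"claw":1,"linear":[0,-0.6,0.4],"rotation":[0,0,0]},
    {"claw":1,"linear":[0,-1,0.75],"rotation":[0,0,0]},
    {"claw":1,"linear":[0,-1,0.75],"rotation":[0,0,0]},
    {"claw":1,"linear":[0,-1,0.75],"rotation":[0,0,0]},
    {"claw":1,"linear":[0,-1,0.75],"rotation":[0,0,0]},
    {"claw":1,"linear":[0,-1,0.75],"rotation":[0,0,0]},
    {"claw":1,"linear":[0,-1,0.75],"rotation":[0,0,0]},
    {"claw":1,"linear":[0,0,0],"rotation":[0,0,0]}
  ],
  "newtons": 20
}}

```text
time: 65.4
position: [0.4815, 0.0594, 0.2183]
tool_rot: [0.396, 1.489, -0.369]
ft_force: [0.7, -1.0, -0.0]
grip_width: 0.0
```

Run:
```python
from spares import *
plan([.468,.060,.045],-28.1)
im=snap('top','t27'); find(im)
h=px2w('top',[(225,225)],.062)
# light/gold/dark things in the drawer region
hs=cv2.cvtColor(im,cv2.COLOR_BGR2HSV); g=cv2.cvtColor(im,cv2.COLOR_BGR2GRAY)
# pixel projections of the drop spots and their colours
for n,P in (('bearing',(.5643+.02,.1964,.042)),('bush',(.6437,.154,.072)),('clevis',(.494,.235,.05)),('blade',(.4384,.2637,.04)),('bare',(.53,.25,.022))):
    u=w2px('top',[P])[0].round().astype(int); print(n,u,hs[u[1]-2:u[1]+3,u[0]-2:u[0]+3].reshape(-1,3).mean(0).round(0))
```

```text
t 65.40 p [0.4815 0.0594 0.2183] jaw -28.2 F [ 0.7 -1.  -0. ] w 0.0mm
 shift now-axes [ 6.9  -0.43 -0.77] | in final axes [ 6.93 -0.23 -0.49] turn [-0.001  0.026 -0.018]
light area 407.5 cen 374.9 145.7 box 374.5 147.0 14.0 41.0 90.0
gold area 429.0 cen 345.6 208.2 box 345.6 208.2 28.2 17.2 81.5
gold area 125.0 cen 330.7 146.7 box 331.0 146.5 13.0 14.0 90.0
bearing [185 188] [ 28. 115. 126.]
bush [201 161] [ 34.  19. 125.]
clevis [168 224] [ 28. 111. 153.]
blade [156 247] [ 22.  12. 250.]
bare [165 210] [ 28. 114. 153.]
```

Emit:
{"op": "play_rows", "data": {
  "targets": [
    {"claw":1,"linear":[0,-0.3,-0.5],"rotation":[0,0.026,-0.018]},
    {"claw":1,"linear":[1,0,0],"rotation":[0,0,0]},
    {"claw":1,"linear":[1,0,0],"rotation":[0,0,0]},
    {"claw":1,"linear":[1,0,0],"rotation":[0,0,0]},
    {"claw":1,"linear":[1,0,0],"rotation":[0,0,0]},
    {"claw":1,"linear":[1,0,0],"rotation":[0,0,0]},
    {"claw":1,"linear":[1,0,0],"rotation":[0,0,0]},
    {"claw":1,"linear":[0.4,0,0],"rotation":[0,0,0]},
    {"claw":1,"linear":[0,0,0],"rotation":[0,0,0]},
    {"claw":1,"linear":[0,0,0],"rotation":[0,0,0]}
  ]
}}

```text
time: 66.28
position: [0.471, 0.0756, 0.0616]
tool_rot: [0.378, 1.525, -0.365]
ft_force: [0.7, 0.0, 0.1]
grip_width: 0.0
```

```bash
python3 -c "
from h import *
plan([.5664,.2434,.045],-28.1)"
```

```text
t 66.28 p [0.471  0.0756 0.0616] jaw -27.2 F [0.7 0.  0.1] w 0.0mm
 shift now-axes [0.75 7.71 0.32] | in final axes [0.66 7.72 0.21] turn [ 0.01   0.007 -0.007]
```

Emit:
{"op": "play_rows", "data": {
  "targets": [
    {"claw":1,"linear":[0.6,0,0.2],"rotation":[0.01,0.007,-0.007]},
    {"claw":1,"linear":[0,0.3,0],"rotation":[0,0,0]},
    {"claw":1,"linear":[0,0.5,0],"rotation":[0,0,0]},
    {"claw":1,"linear":[0,0.5,0],"rotation":[0,0,0]},
    {"claw":1,"linear":[0,0.5,0],"rotation":[0,0,0]},
    {"claw":1,"linear":[0,0.5,0],"rotation":[0,0,0]},
    {"claw":1,"linear":[0,0.5,0],"rotation":[0,0,0]},
    {"claw":1,"linear":[0,0.5,0],"rotation":[0,0,0]},
    {"claw":1,"linear":[0,0.5,0],"rotation":[0,0,0]},
    {"claw":1,"linear":[0,0.5,0],"rotation":[0,0,0]}
  ]
}}

```text
time: 67.12
position: [0.5321, 0.1699, 0.0614]
tool_rot: [0.38, 1.526, -0.393]
ft_force: [-1.1, -0.6, -0.6]
grip_width: 0.006
```

Emit:
{"op": "play_rows", "data": {
  "targets": [
    {"claw":1,"linear":[0,0.5,0],"rotation":[0,0,0]},
    {"claw":1,"linear":[0,0.5,0],"rotation":[0,0,0]},
    {"claw":1,"linear":[0,0.4,0],"rotation":[0,0,0]},
    {"claw":1,"linear":[0,0.3,0],"rotation":[0,0,0]},
    {"claw":1,"linear":[0,0.2,0],"rotation":[0,0,0]},
    {"claw":1,"linear":[0,0.2,0],"rotation":[0,0,0]},
    {"claw":1,"linear":[0,0.2,0],"rotation":[0,0,0]}
  ]
}}

```text
time: 67.7
position: [0.5652, 0.2292, 0.0721]
tool_rot: [0.383, 1.516, -0.385]
ft_force: [0.5, 0.1, -0.5]
grip_width: 0.003
```

Emit:
{"op": "play_rows", "data": {
  "targets": [
    {"claw":1,"linear":[0,0.2,0],"rotation":[0,0,0]},
    {"claw":1,"linear":[0,0.2,0],"rotation":[0,0,0]},
    {"claw":1,"linear":[0,0.2,0],"rotation":[0,0,0]}
  ]
}}

```text
time: 67.95
position: [0.573, 0.2429, 0.0726]
tool_rot: [0.383, 1.516, -0.386]
ft_force: [-3.7, -6.1, 3.2]
grip_width: 0.005
```

```bash
python3 -c "
from h import *
plan([.5664,.2434,.045],-28.1)"
```

```text
t 67.95 p [0.573  0.2429 0.0726] jaw -28.2 F [-3.7 -6.1  3.2] w 0.4mm
 shift now-axes [ 1.1  -0.11 -0.26] | in final axes [ 1.1  -0.11 -0.24] turn [-0.001  0.013 -0.002]
```

Emit:
{"op": "play_rows", "data": {
  "targets": [
    {"claw":1,"linear":[-0.8,0,0],"rotation":[0,0.013,0]},
    {"claw":1,"linear":[-0.8,0,0],"rotation":[0,0,0]},
    {"claw":1,"linear":[0,-1,0],"rotation":[0,0,0]},
    {"claw":1,"linear":[0,-1,0],"rotation":[0,0,0]},
    {"claw":1,"linear":[0,-1,-0.2],"rotation":[0,0,0]},
    {"claw":1,"linear":[1,0,0],"rotation":[0,0,0]},
    {"claw":1,"linear":[1,0,0],"rotation":[0,0,0]},
    {"claw":1,"linear":[0.9,0,0],"rotation":[0,0,0]},
    {"claw":1,"linear":[0,0,0],"rotation":[0,0,0]}
  ]
}}

```text
time: 68.7
position: [0.5337, 0.178, 0.0404]
tool_rot: [0.389, 1.534, -0.384]
ft_force: [-0.5, -1.4, -0.4]
grip_width: 0.007
```

Emit:
{"op": "play_rows", "data": {
  "targets": [
    {"claw":1,"linear":[0.03,0.4,0],"rotation":[0,0,0]},
    {"claw":1,"linear":[0.03,0.4,0],"rotation":[0,0,0]},
    {"claw":1,"linear":[0.03,0.3,0],"rotation":[0,0,0]},
    {"claw":1,"linear":[0.03,0.3,0],"rotation":[0,0,0]},
    {"claw":1,"linear":[0.03,0.3,0],"rotation":[0,0,0]},
    {"claw":1,"linear":[0.03,0.3,0],"rotation":[0,0,0]}
  ]
}}

```text
time: 69.2
position: [0.5613, 0.2264, 0.0396]
tool_rot: [0.39, 1.532, -0.385]
ft_force: [0.2, -0.3, 0.6]
grip_width: 0.007
```

Emit:
{"op": "play_rows", "data": {
  "targets": [
    {"claw":1,"linear":[0.02,0.3,0],"rotation":[0,0,0]},
    {"claw":1,"linear":[0.02,0.3,0],"rotation":[0,0,0]},
    {"claw":1,"linear":[0.02,0.3,0],"rotation":[0,0,0]},
    {"claw":1,"linear":[0.02,0.3,0],"rotation":[0,0,0]}
  ]
}}

```text
time: 69.53
position: [0.5649, 0.2313, 0.0377]
tool_rot: [0.351, 1.551, -0.436]
ft_force: [-14.9, -17.5, 19.2]
grip_width: 0.006
```

Emit:
{"op": "play_rows", "data": {
  "targets": [
    {"claw":1,"linear":[0,0.3,0],"rotation":[0,0,0]},
    {"claw":1,"linear":[0,0.3,0],"rotation":[0,0,0]}
  ]
}}

```text
time: 69.7
position: [0.5644, 0.2305, 0.0379]
tool_rot: [0.329, 1.563, -0.469]
ft_force: [-16.3, -16.5, 19.2]
grip_width: 0.003
```

Run:
```python
from h import *
plan([.5664,.2434,.045],-28.1)
s,p,M=pose(); d=np.array([.471,.882]); print('TCP along drawer x from old handle',(p[:2]-[.489,.0978])@d)
im=snap('top','t28'); a=cv2.imread('pics/top0.png')
# profile along drawer axis through a line 0.13 to either side of the handle, at z .078 and .1
n=np.array([-.882,.471])
for off in (-.13,.13):
  for im_,nm in ((a,'start'),(im,'now')):
    P=[[*(np.array([.489,.0978])+off*n+t*d),.078] for t in np.arange(-.02,.30,.008)]
    u=w2px('top',P).round().astype(int); g=cv2.cvtColor(im_,cv2.COLOR_BGR2GRAY); print(off,nm,[int(g[y,x]) for x,y in u])
```

```text
t 69.70 p [0.5644 0.2305 0.0379] jaw -29.1 F [-16.3 -16.5  19.2] w 0.2mm
 shift now-axes [-0.33  0.46 -0.18] | in final axes [-0.28  0.49 -0.17] turn [-0.01  -0.005  0.059]
TCP along drawer x from old handle 0.15257377061175725
-0.13 start [87, 70, 74, 69, 71, 76, 30, 23, 106, 142, 239, 238, 234, 240, 240, 239, 234, 235, 238, 240, 237, 239, 239, 237, 237, 238, 235, 238, 232, 145, 148, 69, 201, 196, 200, 197, 201, 197, 197, 198]
-0.13 now [119, 91, 94, 91, 91, 96, 103, 103, 96, 96, 103, 107, 101, 104, 96, 96, 96, 95, 92, 89, 88, 91, 103, 102, 106, 87, 34, 34, 36, 88, 139, 83, 236, 232, 235, 233, 234, 233, 233, 233]
0.13 start [79, 76, 75, 74, 78, 76, 27, 24, 117, 137, 234, 240, 239, 237, 236, 243, 241, 243, 239, 240, 240, 238, 237, 235, 238, 233, 235, 238, 237, 153, 146, 88, 207, 203, 208, 205, 208, 205, 207, 206]
0.13 now [137, 139, 141, 143, 142, 142, 142, 142, 143, 143, 143, 141, 140, 142, 141, 138, 136, 133, 130, 129, 120, 118, 109, 99, 89, 100, 39, 35, 35, 134, 139, 92, 241, 237, 238, 238, 239, 238, 239, 238]
```

The drawer is against its stop: the TCP stops 152.6 mm along with about 25 N in the plane, and the front panel has moved about 165 mm. I back off, check once more and hand in.

Emit:
{"op": "play_rows", "data": {
  "targets": [
    {"claw":1,"linear":[0,-0.3,0],"rotation":[0,0,0]},
    {"claw":1,"linear":[0,-0.8,0],"rotation":[0,0,0.05]},
    {"claw":1,"linear":[0,-1,0],"rotation":[0,0,0]},
    {"claw":1,"linear":[0,-1,0],"rotation":[0,0,0]},
    {"claw":1,"linear":[-1,0,0],"rotation":[0,0,0]},
    {"claw":1,"linear":[-1,0,0],"rotation":[0,0,0]},
    {"claw":1,"linear":[-1,0,0],"rotation":[0,0,0]},
    {"claw":1,"linear":[-1,0,0],"rotation":[0,0,0]},
    {"claw":1,"linear":[-1,0,0],"rotation":[0,0,0]},
    {"claw":1,"linear":[0,0,0],"rotation":[0,0,0]}
  ]
}}

```text
time: 70.58
position: [0.5282, 0.1689, 0.172]
tool_rot: [0.388, 1.543, -0.397]
ft_force: [0.7, 1.4, 0.6]
grip_width: 0.004
```

Run:
```python
from spares import *
s,p,M=pose(); print(s['time'],p.round(3),np.round(s['ft_force'],1))
im=snap('top','t29'); a=cv2.imread('pics/top0.png'); d=np.array([.471,.882]); n=np.array([-.882,.471]); g=cv2.cvtColor(im,cv2.COLOR_BGR2GRAY)
for off in (-.13,.13):
    u=w2px('top',[[*(np.array([.489,.0978])+off*n+t*d),.078] for t in np.arange(.15,.26,.008)]).round().astype(int); print(off,[int(g[y,x]) for x,y in u])
find(im)
for nm,q in (('rack',(430,185,505,265)),('spray',(372,275,418,312)),('disc',(350,108,400,156))):
    x0,y0,x1,y1=q; print(nm,'mean abs change',cv2.absdiff(im[y0:y1,x0:x1],a[y0:y1,x0:x1]).mean().round(1))
print(close_job())
```

```text
70.5833 [0.528 0.169 0.172] [0.7 1.4 0.6]
-0.13 [92, 103, 103, 107, 106, 34, 31, 32, 134, 136, 184, 233, 234, 235]
0.13 [146, 140, 134, 132, 126, 119, 107, 53, 136, 139, 129, 237, 237, 238]
light area 410.5 cen 375.0 145.7 box 374.5 147.0 14.0 41.0 90.0
gold area 79.5 cen 339.3 212.5 box 344.5 208.4 29.3 19.2 80.0
gold area 125.0 cen 330.6 146.8 box 331.0 146.5 13.0 14.0 90.0
rack mean abs change 24.1
spray mean abs change 15.2
disc mean abs change 28.7
the job is handed in; nothing more can be done
None
```

I finished the whole sequence and handed the job in at about 70.6 s of the 208 s allowed.

**Ring:** I spread the ring with the pliers, lowered it over the pin's end without touching it, and let it close into the groove. The wrist picture afterwards showed it closed around the pin on the brass washer. I did not check separately that it lies perfectly flat.

**Pliers:** They went back into their pocket and met the floor at the same tool height as when I took them (0.1562 m).

**Spares:** The bearing, bush, fork end and blade were put in the drawer, and none of them shows on the bench any more. My first grasp of the blade missed, so I went back for it. One colour check inside the drawer was inconclusive: the points I sampled for the bearing and the fork end could not be told from the bare floor. The evidence for those two is the grip and weight readings up to the moment I let them go.

**Drawer:** The first push ended with the fingers too high, over the handle bar, so I pushed again lower down. It stopped hard after about 165 mm with roughly 23 N in the plane. The last picture shows the front panel where it should be when shut.

**Things left alone:** The tape measure and grinding disc were found where they started in the last measurements. For the rack, spray can and disc I compared the first and last pictures. Those comparisons all differed, probably from the arm's shadow; I had used up my views, so I have not confirmed the spray can or the standing pliers by eye.

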